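# Strip the filter holder and load the soak tank

## Task

Load the soak tank for washing up: hang the wire basket inside the tank's undivided end by hooking its lip over the rim; free the split retaining ring of the filter holder by lifting its bent end out of the groove with the tip of the pick through the notch; then put the ring and the support screen from under it into the hung basket, stand every glass plate from the rack upright in a tank slot of its own, and leave the pick lying on its mat. Leave the other things on the bench where they are.

Things in the scene. Friction and masses are not known exactly. Their poses are not given: they have to be found in the camera images.
- holder: Filter holder, fixed: round steel cup 124 mm wide, 60 mm high; origin at the centre of its underside, z up. Bore floor 36 mm up. A groove in the bore holds the split ring under a lip (42.8 mm radius, 56.5 mm up). A radial notch goes right through the wall from the rim down to 36 mm (18 mm wide at the ring, 26 mm outside), roughly on the robot's side.
- notch (a point): Middle of the notch at the outside of the holder's wall, 62 mm from the holder's axis, 44 mm above the bench. The pick goes in level from here, straight toward the holder's axis: the space below the ring's end is free from 40 to 48 mm up, to 31 mm from the axis.
- ring: Split ring of 8 mm steel wire, 90 mm over all, 0.18 kg; origin at its centre at mid-wire (52 mm above the bench when seated), gap toward its -x. One end, in the notch, is bent up as a tang. Raising the pick's tip under that end to some 65 mm (1 to 4 N) snaps the ring over the lip; it then stays up, tilted, tang 10 to 17 mm proud of the rim, and is pulled off upward by the tang.
- ring_tang (a point): In the ring's tang, an upright round bar 8 mm thick standing on the wire's end, 41 mm from the ring's centre. This point is 5 mm below the tang's top and 5 mm above mid-wire. Seated it is 57 mm above the bench (the tang's top 2 mm above the rim).
- screen: Support screen on the holder's floor, below the ring: steel disc 78 mm wide, 4 mm thick (7 mm within 30 mm of its centre), with an upright round pull stub 14 mm thick in its middle, whose top is 34 mm above the disc's underside; origin at the centre of its underside, z up; 0.12 kg. It cannot come out before the ring.
- pick: Straight pick lying on the mat, 164 mm long, 0.14 kg: square black handle 95 x 14 x 14 mm, from the origin toward -x, then a slim steel shank and tip toward +x at the handle's mid-height; the last 33 mm is a 5 mm round bar. Origin at the handle's front end, on its underside; z up.
- pick_tip (a point): The very point of the pick, 68.5 mm ahead of its origin along +x and 7 mm above its underside.
- pick_grip (a point): On the handle's axis 30 mm behind its front end, 98.5 mm behind the point: a good place to hold the pick (14 mm wide).
- mat: Thin blue bench mat, 90 (x) x 200 (y) x 3 mm, fixed; origin at the centre of its underside. The pick lies along its length.
- tank: Soak tank, fixed, dry: open white tank, outside 152 (x) x 312 (y) x 120 mm high, walls and floor 6 mm; origin at the centre of its underside, z up. The -y end is undivided (the bay, 151 mm along y). Toward +y are four slots for plates, each 16 mm wide along y and 140 mm long along x, with centres at y = +12, +50, +88 and +126 mm, between clear dividers that rise 70 mm from the floor.
- bay (a point): Middle of the tank's undivided bay, on its floor (75 mm toward -y from the tank's middle, 6 mm above its underside).
- basket: Wire basket, 120 (x) x 110 (y) mm, 3 mm walls 46 mm high, 0.28 kg; origin at the centre of its underside, z up. At its -x side a strap 84 mm wide (outer face x = -60) rises, bends out (underside 85 mm up) and ends in a flared lip, 9 mm off the strap at its top, 20 mm at its lower edge 56 mm up. Hung on the rim it leans a few degrees, underside about 32 mm above the tank's.
- basket_tab (a point): In the black grip tab on top of the basket's bend: 10 mm thick (x), 40 mm wide (y), from 89 to 127 mm above the basket's underside; this point is 112 mm up, at x = -66 mm of the basket.
- rack: White plate rack, fixed: base 140 (x) x 195 (y) x 6 mm, two slotted side walls 66 mm high; four slots, 11 mm wide and 45 mm apart along y, in which glass plates stand, 60 mm deep; origin at the centre of its underside.
- plate0: Clear glass plate, 100 (its x) x 8 (its y) x 110 mm high (z), 0.2 kg, standing in rack slot 1 of 4 (counted from the rack's -y end), guided only by its two side edges; origin at the middle of its lower edge, 6 mm above the bench. May be absent.
- plate1: Clear glass plate, 100 (its x) x 8 (its y) x 110 mm high (z), 0.2 kg, standing in rack slot 2 of 4 (counted from the rack's -y end), guided only by its two side edges; origin at the middle of its lower edge, 6 mm above the bench. May be absent.
- plate2: Clear glass plate, 100 (its x) x 8 (its y) x 110 mm high (z), 0.2 kg, standing in rack slot 3 of 4 (counted from the rack's -y end), guided only by its two side edges; origin at the middle of its lower edge, 6 mm above the bench. May be absent.
- plate3: Clear glass plate, 100 (its x) x 8 (its y) x 110 mm high (z), 0.2 kg, standing in rack slot 4 of 4 (counted from the rack's -y end), guided only by its two side edges; origin at the middle of its lower edge, 6 mm above the bench. May be absent.
- wash_bottle: Bystander: white wash bottle, 60 mm wide, 165 mm high; origin at the centre of its underside. Leave it where it is.
- beaker: Bystander: glass beaker, 76 mm wide, 95 mm high; origin at the centre of its underside. Leave it where it is.
- tube_rack: Bystander: tube rack, 55 x 120 x 58 mm; origin at the centre of its underside. Leave it where it is.
Things that resemble listed ones, but are neither listed nor needed, are in the scene too. What is shaped like the plate1 but purple or yellow is not meant.

How it is judged:
On the way:
1. the pick, under the ring's bent end, has lifted it out of the groove (tang more than 64 mm above the holder's underside, 7 mm up, while the pick touches the ring) (z of ring_tang in the frame of holder above 0.064 m and contact force between pick and ring above 0.1 N).
At the end, for the whole second after the job is handed in: The basket hangs upright by its lip from the rim in the tank's bay, underside 20-45 mm above the tank's; ring and screen lie in it; every plate present stands on the floor of a tank slot, within 0.25 rad of upright; the pick lies on the mat; all at rest (z of basket in the frame of tank between 0.02 and 0.045 m and x of basket in the frame of tank between -0.03 and 0.03 m and y of basket in the frame of tank between -0.115 and -0.035 m and angle between basket's own z axis and vertical below 0.2 rad and x of ring in the frame of basket between -0.05 and 0.05 m and y of ring in the frame of basket between -0.045 and 0.045 m and z of ring in the frame of basket between 0 and 0.045 m and x of screen in the frame of basket between -0.05 and 0.05 m and y of screen in the frame of basket between -0.045 and 0.045 m and z of screen in the frame of basket between 0 and 0.045 m and (y of plate0 in the frame of tank between 0.004 and 0.02 m or y of plate0 in the frame of tank between 0.042 and 0.058 m or y of plate0 in the frame of tank between 0.08 and 0.096 m or y of plate0 in the frame of tank between 0.118 and 0.134 m) and x of plate0 in the frame of tank between -0.03 and 0.03 m and z of each of plate0, plate1, plate2, plate3 in the frame of tank below 0.012 m and angle between each of plate0, plate1, plate2, plate3's own z axis and vertical below 0.25 rad and linear speed of each of plate0, plate1, plate2, plate3, pick, basket, ring, screen below 0.02 m/s and (y of plate1 in the frame of tank between 0.004 and 0.02 m or y of plate1 in the frame of tank between 0.042 and 0.058 m or y of plate1 in the frame of tank between 0.08 and 0.096 m or y of plate1 in the frame of tank between 0.118 and 0.134 m) and x of plate1 in the frame of tank between -0.03 and 0.03 m and (y of plate2 in the frame of tank between 0.004 and 0.02 m or y of plate2 in the frame of tank between 0.042 and 0.058 m or y of plate2 in the frame of tank between 0.08 and 0.096 m or y of plate2 in the frame of tank between 0.118 and 0.134 m) and x of plate2 in the frame of tank between -0.03 and 0.03 m and (y of plate3 in the frame of tank between 0.004 and 0.02 m or y of plate3 in the frame of tank between 0.042 and 0.058 m or y of plate3 in the frame of tank between 0.08 and 0.096 m or y of plate3 in the frame of tank between 0.118 and 0.134 m) and x of plate3 in the frame of tank between -0.03 and 0.03 m and x of pick in the frame of mat between -0.045 and 0.045 m and y of pick_grip in the frame of mat between -0.1 and 0.1 m and y of pick_tip in the frame of mat between -0.14 and 0.14 m and height (world z) of pick below 0.012 m); the robot touches nothing.
It fails at once if a bystander was shifted by more than 30 mm (distance of any of wash_bottle, beaker, tube_rack from where it was at the start of the episode above 0.03 m).
It fails at once if a glass plate was tipped over (angle between any of plate0, plate1, plate2, plate3's own z axis and vertical above 0.9 rad).
Of plate0, plate1, plate2, plate3 only 2 to 3 are there at a start; the rules pass over those that are not, and their reading is None.
At some moment in a run one of pick, basket may be knocked a few centimetres aside while the robot is not near it.
It also fails if it takes over 210 s, if anything falls off the work surface, if the arm or the gripper's body presses on something with over 40 N, if the wrist force passes 120 N, or if a joint passes its speed limit or range.

## Robot

A 7-joint arm with a two-finger parallel gripper is mounted at the origin on the work surface. World frame = base frame: x ahead of the robot, y to its left, z up, the work surface at z = 0. Lengths are in m, angles in rad, forces in N, time in s.
With the tool pointing down it reaches from about 0.425 to 0.875 m from the base axis. Payload 8.4 kg.
Tool frame: the origin (TCP) lies at the very end of the fingers, on their centre line; the grasp point (between the pads) lies 19 mm behind it; z points along the fingers, y is the direction in which the jaws open and shut (so a half turn about z gives the same grasp; the last joint's range is limited). The gripper opens to 87 mm and grips with 3 to 60 N. Pads are 19 mm wide; open, the fingers measure 117 mm over their backs; the gripper's body (75 mm by 190 mm) begins 51 mm behind the grasp point.
Start: joints at [1.061, 0.333, 0.04, 1.465, -0.013, 1.343, -0.059], TCP at [0.26, -0.596, 0.223] pointing down, gripper open.
Joint ranges: [-2.58, 2.58], [-0.38, 2.09], [-1.3, 1.39], [0.25, 2.4], [-1.5, 4.64], [0.08, 2.09], [-2.65, 2.65]. Speed limits (rad/s): [2.22, 2.22, 2.79, 2.79, 3.14, 3.14, 3.14].

## Interface

Orientations are given as a unit quaternion [w, x, y, z].
In Python, from rig import bot gives the robot as it stands.
- The arm moves only by the tool drive_tool, never from a script. Its argument "series" is a list of rows, each an object of numbers: "tx", "ty", "tz": the shift along the world's x, y, z normalised to -1 to 1, where 1 is 400 mm; "wx", "wy", "wz": the turn, a rotation vector about the world's x, y, z normalised to -1 to 1, where 1 is 360 degrees. In form: [{"tx": .., "ty": .., "tz": .., "wx": .., "wy": .., "wz": ..}, ...]. A call has 1 to 8 rows; each row is the pose to reach, as a shift and turn from the pose commanded when the call began, turning the shorter way round; what a row does not reach only later rows make up. A row lasts 1/10 s, in which the tool goes at most 50 mm and 8.59 degrees, less where a joint would pass 70% of its speed; a pose out of reach is approached as far as the arm can. A call with a number of a shift or a turn outside -1 to 1 is refused whole. A call with a gripper value outside its range is refused whole. "fingers" is the opening, from -1 (shut) to 1 (fully open), so that 0 is half open, set as the call begins (left out, the last holds). The fingers move at their own pace and stop on an object; "force" is the grip in N (left out, the last holds). Time passes only in rows, so rows that repeat a pose let the fingers close. It gives the time, the measured TCP pose, the force and the opening at its end, in the units of the state.
- bot.state(): the state, without advancing time (a new reading comes with each control period).
- bot.get_image(name): name is "scene" or "top" or "wrist"; returns the picture (480x640x3 uint8, blue, green, red); there is no depth.
- bot.camera_model(name): a dict with "mtx" (3x3 intrinsics, pixels), "extrinsics" (4x4, takes a point from camera to world coordinates); the wrist camera has in their place "hand_eye" (4x4, takes a point from camera to tool coordinates, whose origin is the TCP and whose axes are the flange's). Camera axes: x right, y down, z forward; pixel columns grow to the right and rows downward; lengths in m; the calibration is good to about 2 mm. A picture is of the moment at which its call begins: read the wrist's pose just before it. camera_model takes no time and is no camera call.
- bot.sign_off(): hands the job in, once; it reports no verdict.
The state is a dict: "time_s": time; "joint_pos": joint angles; "joint_velocities": joint speeds; "joint_efforts": joint torques, N m; "ee_pos": TCP position; "tcp_rot": TCP orientation; "contact_force": force on the tool from outside, world axes, zero at the start; "torque": the same for the moment, N m; "finger_gap": finger opening in m.
Only numpy, scipy, OpenCV 4.12 (cv2) and the standard library are available. Lean on these libraries where they do the work, as an engineer would, in place of code of your own. Each camera call takes 0.05 s, during which the arm holds its last target. There are 200 camera calls.

## Working session

There is one attempt and no reset: what is moved stays moved. The work goes in short steps, Python scripts to look and compute and a tool call to move; the robot and the scene stay as the last step left them, time stands still between calls to the robot, and variables do not carry over. Pictures are saved under pics/ and viewed, about 12 in all and at most 16, crops included, and the job is handed in when it is done.

Besides the shell and the picture viewer there is one more tool, called after ">>>" by a JSON object that holds its "method" and its "body". drive_tool: Moves the arm, as the interface text tells. Scaled input: -1 to 1 covers 400 mm each way for a shift and 360 degrees each way for a turn. Its arguments: {"type":"object","properties":{"series":{"type":"array"},"fingers":{"type":"number"},"force":{"type":"number"}},"required":["series"]}

```bash
ls; mkdir -p pics; python3 - <<'E'
from rig import bot
import cv2, json
s=bot.state(); print(s)
for n in("scene","top"):
    cv2.imwrite(f"pics/{n}0.png",bot.get_image(n)); m=bot.camera_model(n); print(n,m)
print(bot.camera_model("wrist"))
E
```

```text
pics
{'time_s': 0.0, 'joint_pos': array([ 1.06079195,  0.3338955 ,  0.0398817 ,  1.46630336, -0.01341975,
        1.34333037, -0.05854374]), 'joint_velocities': array([ 0.00203462,  0.00043498, -0.00079712,  0.000946  ,  0.00026719,
        0.00122973,  0.00111509]), 'joint_efforts': array([-5.09409128e-04, -6.56374454e+01,  1.33418776e+00, -4.03794050e+01,
       -5.98313659e-02,  4.47828183e-02,  1.99783262e-04]), 'ee_pos': array([ 0.25935008, -0.59547574,  0.22165366]), 'tcp_rot': array([-8.06531331e-04,  9.78986168e-01,  2.03924949e-01, -2.17001266e-04]), 'contact_force': array([ 0.49835439, -0.22384863, -0.06379188]), 'torque': array([-0.02823707,  0.04986911,  0.02216417]), 'finger_gap': 0.08734592475294012}
scene {'mtx': array([[532.06844569,   0.        , 312.80028326],
       [  0.        , 532.06844569, 240.69901631],
       [  0.        ,   0.        ,   1.        ]]), 'extrinsics': array([[ 0.28739006,  0.71907874, -0.63271851,  1.21887949],
       [ 0.95779035, -0.2111473 ,  0.19507552, -0.15600595],
       [ 0.00667786, -0.66207445, -0.74940832,  0.87369921],
       [ 0
[... 296 characters left out ...]
      [-0.99990353, -0.01241314,  0.00623217,  0.05010475],
       [-0.00539631, -0.06626783, -0.99778728,  1.29074996],
       [ 0.        ,  0.        ,  0.        ,  1.        ]])}
{'mtx': array([[418.43525806,   0.        , 321.09529989],
       [  0.        , 418.43525806, 235.28402052],
       [  0.        ,   0.        ,   1.        ]]), 'hand_eye': array([[-5.87785099e-04, -9.70913239e-01, -2.39430862e-01,
         6.56010572e-02],
       [ 9.99999804e-01, -6.22617368e-04,  6.98425505e-05,
         7.65815968e-04],
       [-2.16884870e-04, -2.39430774e-01,  9.70913414e-01,
        -1.62314902e-01],
       [ 0.00000000e+00,  0.00000000e+00,  0.00000000e+00,
         1.00000000e+00]])}
```

View pics/top0.png

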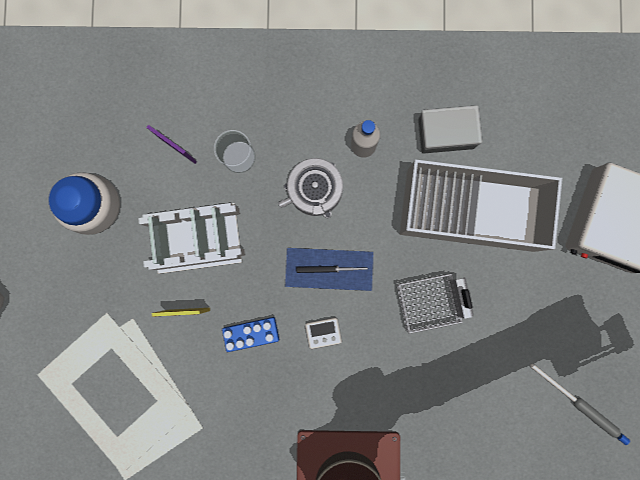

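View pics/scene0.png

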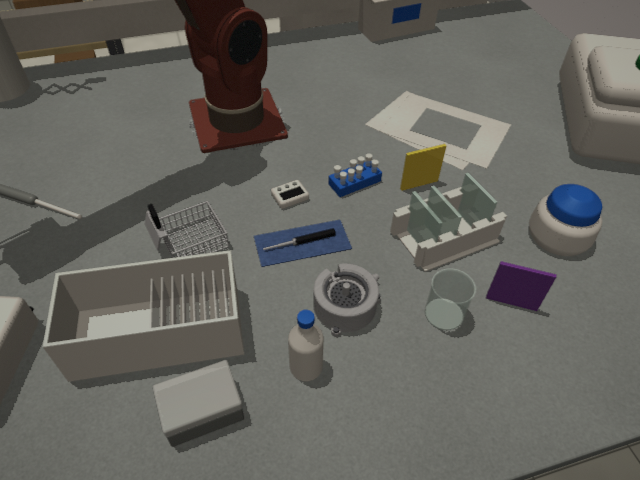

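```bash
cat > h.py <<'E'
from rig import bot
import numpy as np, cv2
from scipy.spatial.transform import Rotation as R
def pose():
    s=bot.state(); q=s['tcp_rot']; T=np.eye(4); T[:3,:3]=R.from_quat([q[1],q[2],q[3],q[0]]).as_matrix(); T[:3,3]=s['ee_pos']; return T
def snap(name,file=None):
    """take a picture, save it with its camera pose"""
    m=bot.camera_model(name); E=m['extrinsics'] if name!='wrist' else pose()@m['hand_eye']
    im=bot.get_image(name)
    if file: cv2.imwrite(f'pics/{file}.png',im); np.savez(f'pics/{file}.npz',K=m['mtx'],E=E)
    return im
def w(file,u,v,z):
    """pixel -> world on plane of height z"""
    d=np.load(f'pics/{file}.npz'); r=d['E'][:3,:3]@np.linalg.solve(d['K'],[u,v,1]); o=d['E'][:3,3]
    return o+r*(z-o[2])/r[2]
def px(file,P):
    d=np.load(f'pics/{file}.npz'); c=np.linalg.inv(d['E'])@np.append(P,1); p=d['K']@c[:3]; return p[:2]/p[2]
def st():
    s=bot.state(); T=pose(); print(round(s['time_s'],1),'tcp',s['ee_pos'].round(4),'yaw_y',np.degrees(np.arctan2(T[1,1],T[0,1])).round(1),'z',T[:3,2].round(3),'F',s['contact_force'].round(1),'gap',round(s['finger_gap'],4),'q',s['joint_pos'].round(2))
E
python3 - <<'E'
from h import *
for n in('top','scene'):
    m=bot.camera_model(n); np.savez(f'pics/{n}0.npz',K=m['mtx'],E=m['extrinsics'])
f=lambda *a:print(a,w('top0',*a)[:2].round(3))
for a in [(414,161,.12),(561,178,.12),(557,248,.12),(406,233,.12),(467,298,.11),(315,185,.06),(323,212,.06),(297,269,.01),(368,268,.01),(287,249,0),(372,291,0),(192,237,.03)]: f(*a)
st()
E
```

```text
(414, 161, 0.12) [ 0.708 -0.129]
(561, 178, 0.12) [ 0.675 -0.438]
(557, 248, 0.12) [ 0.527 -0.428]
(406, 233, 0.12) [ 0.555 -0.112]
(467, 298, 0.11) [ 0.42  -0.242]
(315, 185, 0.06) [0.664 0.081]
(323, 212, 0.06) [0.604 0.063]
(297, 269, 0.01) [0.478 0.121]
(368, 268, 0.01) [ 0.482 -0.041]
(287, 249, 0) [0.524 0.146]
(372, 291, 0) [ 0.43  -0.051]
(192, 237, 0.03) [0.547 0.359]
0.1 tcp [ 0.2594 -0.5955  0.2217] yaw_y -66.5 z [-0.001  0.001 -1.   ] F [-0.  -0.4 -0.3] gap 0.0868 q [ 1.06  0.33  0.04  1.47 -0.01  1.34 -0.06]
```

>>> {"method": "drive_tool", "body": {"series": [{"tx": 0.475, "ty": 0.87, "tz": 0.3, "wz": -0.065}, {"tx": 0.475, "ty": 0.87, "tz": 0.3, "wz": -0.065}, {"tx": 0.475, "ty": 0.87, "tz": 0.3, "wz": -0.065}, {"tx": 0.475, "ty": 0.87, "tz": 0.3, "wz": -0.065}, {"tx": 0.475, "ty": 0.87, "tz": 0.3, "wz": -0.065}, {"tx": 0.475, "ty": 0.87, "tz": 0.3, "wz": -0.065}, {"tx": 0.475, "ty": 0.87, "tz": 0.3, "wz": -0.065}, {"tx": 0.475, "ty": 0.87, "tz": 0.3, "wz": -0.065}]}}

```text
schema error: expected keys tx, ty, tz, wx, wy, wz
```

>>> {"method": "drive_tool", "body": {"series": [{"tx": 0}, {"tx": 0}, {"tx": 0}, {"tx": 0}]}}

```text
schema error: expected keys tx, ty, tz, wx, wy, wz
```

```bash
python3 - <<'E'
from h import *
st(); snap('wrist','w1'); st()
E
```

```text
0.1 tcp [ 0.2594 -0.5955  0.2217] yaw_y -66.5 z [-0.001  0.001 -1.   ] F [-0.  -0.4 -0.3] gap 0.0868 q [ 1.06  0.33  0.04  1.47 -0.01  1.34 -0.06]
0.1 tcp [ 0.2594 -0.5956  0.2219] yaw_y -66.5 z [-0.001  0.001 -1.   ] F [-0.2  0.4  0.1] gap 0.0872 q [ 1.06  0.33  0.04  1.47 -0.01  1.34 -0.06]
```

View pics/w1.png

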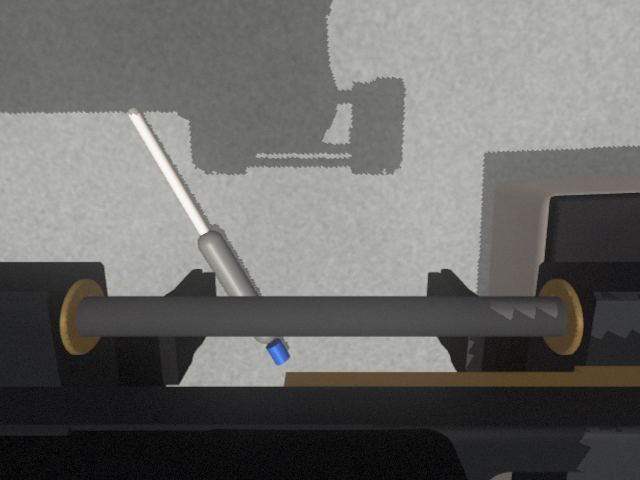

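>>> {"method": "drive_tool", "body": {"series": [{"tx": 0.4, "ty": 0.77, "tz": 0.3, "wx": 0, "wy": 0, "wz": -0.065}, {"tx": 0.4, "ty": 0.77, "tz": 0.3, "wx": 0, "wy": 0, "wz": -0.065}, {"tx": 0.4, "ty": 0.77, "tz": 0.3, "wx": 0, "wy": 0, "wz": -0.065}, {"tx": 0.4, "ty": 0.77, "tz": 0.3, "wx": 0, "wy": 0, "wz": -0.065}, {"tx": 0.4, "ty": 0.77, "tz": 0.3, "wx": 0, "wy": 0, "wz": -0.065}, {"tx": 0.4, "ty": 0.77, "tz": 0.3, "wx": 0, "wy": 0, "wz": -0.065}, {"tx": 0.4, "ty": 0.77, "tz": 0.3, "wx": 0, "wy": 0, "wz": -0.065}, {"tx": 0.4, "ty": 0.77, "tz": 0.3, "wx": 0, "wy": 0, "wz": -0.065}]}}

```text
time_s: 0.95
ee_pos: [0.4224, -0.283, 0.3445]
tcp_rot: [0.0, 1.0, 0.004, 0.001]
contact_force: [0.5, -0.5, -0.7]
finger_gap: 0.0872
```

>>> {"method": "drive_tool", "body": {"series": [{"tx": 0, "ty": 0, "tz": 0, "wx": 0, "wy": 0, "wz": 0}, {"tx": 0, "ty": 0, "tz": 0, "wx": 0, "wy": 0, "wz": 0}, {"tx": 0, "ty": 0, "tz": 0, "wx": 0, "wy": 0, "wz": 0}]}}

```text
time_s: 1.25
ee_pos: [0.4185, -0.2892, 0.3418]
tcp_rot: [-0.0, 1.0, 0.0, -0.001]
contact_force: [0.7, -0.5, 0.2]
finger_gap: 0.0869
```

```bash
python3 - <<'E'
from h import *
st(); a=snap('wrist','w2')
t=cv2.imread('pics/top0.png')[255:345,385:485]
b=cv2.resize(t,None,fx=4,fy=4,interpolation=cv2.INTER_CUBIC)
h=cv2.resize(cv2.imread('pics/top0.png')[150:225,270:370],None,fx=4,fy=4,interpolation=cv2.INTER_CUBIC)
r=np.zeros((600,800,3),np.uint8); r[:240,:320]=cv2.resize(a,(320,240)); 
r[240:600,:400]=b; r[0:300,400:800]=h
r[300:600,400:800]=cv2.resize(cv2.imread('pics/top0.png')[195:275,130:250],(400,267))[[*range(267)]+[266]*33]
cv2.imwrite('pics/c1.png',r)
E
```

```text
1.2 tcp [ 0.4185 -0.2892  0.3418] yaw_y -90.0 z [-0.001  0.    -1.   ] F [ 0.7 -0.5  0.2] gap 0.0869 q [ 0.67  0.02 -0.15  1.6   0.    1.53 -1.06]
```

View pics/c1.png

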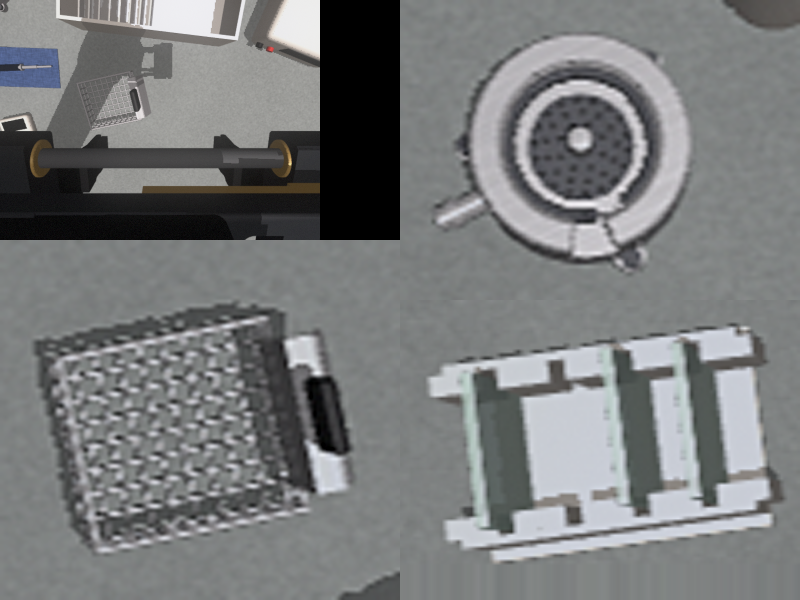

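View pics/w2.png

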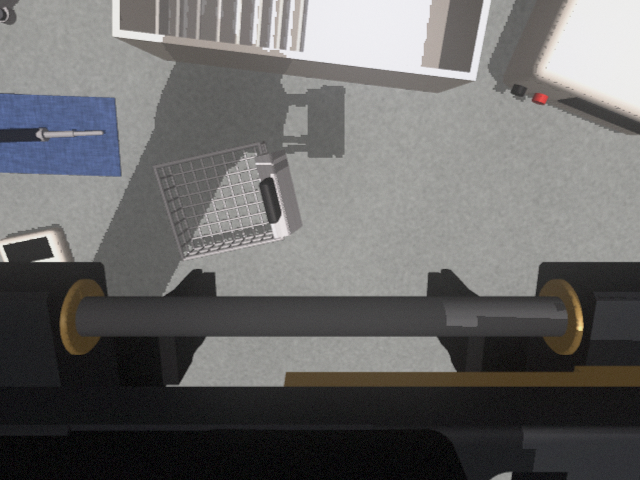

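```bash
python3 - <<'E'
from h import *
def c(x,y): return 385+x/4,255+(y-240)/4
print('tab top',w('top0',*c(327,415),.115)[:2], 'wr', w('w2',269,200,.122)[:2])
for p,q in [((97,551),(308,510)),((62,360),(272,318))]:
    a,b=w('top0',*c(*p),.046),w('top0',*c(*q),.046); d=(b-a)[:2]; print('edge',np.degrees(np.arctan2(d[1],d[0])),np.linalg.norm(d),a,b)
a,b=w('w2',161,167,.046),w('w2',185,259,.046); print('wr left side',a,b,np.degrees(np.arctan2(*(b-a)[[1,0]]))+0)
# tank
cs=[w('top0',u,v,.12)[:2] for u,v in [(414,161),(561,178),(557,248),(406,233)]]
print('tank centre',np.mean(cs,0), [np.degrees(np.arctan2(*(cs[i]-cs[j])[::-1])) for i,j in((0,1),(3,2),(0,3),(1,2))],[np.linalg.norm(cs[i]-cs[j]) for i,j in((0,1),(3,2),(0,3),(1,2))])
print('wr tank corner',w('w2',115,36,.12),w('w2',477,79,.12))
E
```

```text
tab top [ 0.4191    -0.2401743] wr [ 0.42338931 -0.24159966]
edge -78.34690937702712 0.11858324752145263 [ 0.34041319 -0.13040585  0.046     ] [ 0.36436529 -0.24654492  0.046     ]
edge -77.99908466015617 0.1188345564610683 [ 0.44504151 -0.11073731  0.046     ] [ 0.46975047 -0.22697465  0.046     ]
wr left side [ 0.44736613 -0.11600401  0.046     ] [ 0.34313634 -0.13381507  0.046     ] -170.30281264853394
tank centre [ 0.61627773 -0.27674712] [np.float64(83.98307194247597), np.float64(85.00982152346779), np.float64(-6.125765037708378), np.float64(-4.0890843477807355)] [np.float64(0.3113149611089796), np.float64(0.3166443400162065), np.float64(0.1538136436627794), np.float64(0.14822324884905128)]
wr tank corner [ 0.56312232 -0.11533594  0.12      ] [ 0.52864267 -0.42454284  0.12      ]
```

>>> {"method": "drive_tool", "body": {"series": [{"tx": 0.006, "ty": 0.12, "tz": -0.2, "wx": 0, "wy": 0, "wz": 0.03}, {"tx": 0.006, "ty": 0.12, "tz": -0.3, "wx": 0, "wy": 0, "wz": 0.03}, {"tx": 0.006, "ty": 0.12, "tz": -0.4, "wx": 0, "wy": 0, "wz": 0.03}, {"tx": 0.006, "ty": 0.12, "tz": -0.5, "wx": 0, "wy": 0, "wz": 0.03}, {"tx": 0.006, "ty": 0.12, "tz": -0.6, "wx": 0, "wy": 0, "wz": 0.03}, {"tx": 0.006, "ty": 0.12, "tz": -0.617, "wx": 0, "wy": 0, "wz": 0.03}, {"tx": 0.006, "ty": 0.12, "tz": -0.617, "wx": 0, "wy": 0, "wz": 0.03}, {"tx": 0.006, "ty": 0.12, "tz": -0.617, "wx": 0, "wy": 0, "wz": 0.03}]}}

```text
time_s: 2.1
ee_pos: [0.4232, -0.2411, 0.098]
tcp_rot: [0.001, 0.995, 0.095, 0.001]
contact_force: [0.6, -0.6, 0.6]
finger_gap: 0.0871
```

>>> {"method": "drive_tool", "body": {"series": [{"tx": 0, "ty": 0, "tz": 0, "wx": 0, "wy": 0, "wz": 0}, {"tx": 0, "ty": 0, "tz": 0, "wx": 0, "wy": 0, "wz": 0}, {"tx": 0, "ty": 0, "tz": 0, "wx": 0, "wy": 0, "wz": 0}, {"tx": 0, "ty": 0, "tz": 0, "wx": 0, "wy": 0, "wz": 0}, {"tx": 0, "ty": 0, "tz": 0, "wx": 0, "wy": 0, "wz": 0}, {"tx": 0, "ty": 0, "tz": 0, "wx": 0, "wy": 0, "wz": 0}, {"tx": 0, "ty": 0, "tz": 0, "wx": 0, "wy": 0, "wz": 0}, {"tx": 0, "ty": 0, "tz": 0, "wx": 0, "wy": 0, "wz": 0}], "fingers": -1, "force": 40}}

```text
time_s: 2.9
ee_pos: [0.4219, -0.2399, 0.0957]
tcp_rot: [-0.0, 0.995, 0.095, -0.0]
contact_force: [0.4, 0.2, -0.8]
finger_gap: 0.0312
```

```bash
python3 -c "
from h import *
st()"
```

```text
2.9 tcp [ 0.4219 -0.2399  0.0957] yaw_y -79.1 z [-0.  0. -1.] F [ 0.4  0.2 -0.8] gap 0.0312 q [ 0.62  0.12 -0.21  2.    0.03  1.02 -0.98]
```

>>> {"method": "drive_tool", "body": {"series": [{"tx": 0, "ty": 0, "tz": 0, "wx": 0, "wy": 0, "wz": 0}, {"tx": 0, "ty": 0, "tz": 0, "wx": 0, "wy": 0, "wz": 0}, {"tx": 0, "ty": 0, "tz": 0, "wx": 0, "wy": 0, "wz": 0}, {"tx": 0, "ty": 0, "tz": 0, "wx": 0, "wy": 0, "wz": 0}, {"tx": 0, "ty": 0, "tz": 0.05, "wx": 0, "wy": 0, "wz": 0}, {"tx": 0, "ty": 0, "tz": 0.1, "wx": 0, "wy": 0, "wz": 0}, {"tx": 0, "ty": 0, "tz": 0.2, "wx": 0, "wy": 0, "wz": 0}, {"tx": 0, "ty": 0, "tz": 0.3, "wx": 0, "wy": 0, "wz": 0}]}}

```text
time_s: 3.7
ee_pos: [0.4212, -0.2395, 0.2163]
tcp_rot: [-0.001, 0.995, 0.095, -0.001]
contact_force: [0.3, 0.1, -3.7]
finger_gap: 0.0093
```

>>> {"method": "drive_tool", "body": {"series": [{"tx": 0, "ty": 0, "tz": 0.1, "wx": 0, "wy": 0, "wz": 0}, {"tx": 0.07, "ty": -0.07, "tz": 0.12, "wx": 0, "wy": 0, "wz": -0.008}, {"tx": 0.14, "ty": -0.14, "tz": 0.12, "wx": 0, "wy": 0, "wz": -0.016}, {"tx": 0.21, "ty": -0.21, "tz": 0.12, "wx": 0, "wy": 0, "wz": -0.024}, {"tx": 0.28, "ty": -0.28, "tz": 0.12, "wx": 0, "wy": 0, "wz": -0.032}, {"tx": 0.35, "ty": -0.35, "tz": 0.12, "wx": 0, "wy": 0, "wz": -0.04}, {"tx": 0.42, "ty": -0.42, "tz": 0.12, "wx": 0, "wy": 0, "wz": -0.047}, {"tx": 0.4525, "ty": -0.475, "tz": 0.12, "wx": 0, "wy": 0, "wz": -0.047}]}}

```text
time_s: 4.5
ee_pos: [0.6046, -0.4306, 0.2617]
tcp_rot: [-0.001, 0.999, -0.053, -0.001]
contact_force: [-0.9, 0.3, -3.2]
finger_gap: 0.0098
```

>>> {"method": "drive_tool", "body": {"series": [{"tx": 0, "ty": 0, "tz": 0, "wx": 0, "wy": 0, "wz": 0}, {"tx": 0, "ty": 0, "tz": 0, "wx": 0, "wy": 0, "wz": 0}, {"tx": 0, "ty": 0, "tz": 0, "wx": 0, "wy": 0, "wz": 0}]}}

```text
time_s: 4.8
ee_pos: [0.6028, -0.4291, 0.2636]
tcp_rot: [-0.0, 0.999, -0.052, -0.0]
contact_force: [1.3, 0.4, -1.6]
finger_gap: 0.0094
```

```bash
python3 - <<'E'
from h import *
st(); a=snap('wrist','w3'); b=snap('top','t3')
r=np.vstack([a[:290],cv2.resize(b[130:280,380:640],(640,369))]); r=cv2.resize(r,None,fx=.9,fy=.9)
cv2.imwrite('pics/c2.png',r); print(r.shape)
E
```

```text
4.8 tcp [ 0.6028 -0.4291  0.2636] yaw_y -95.9 z [-0.     0.001 -1.   ] F [ 1.3  0.4 -1.6] gap 0.0094 q [ 0.63  0.52 -0.11  1.13  0.05  1.5  -1.15]
(593, 576, 3)
```

View pics/c2.png

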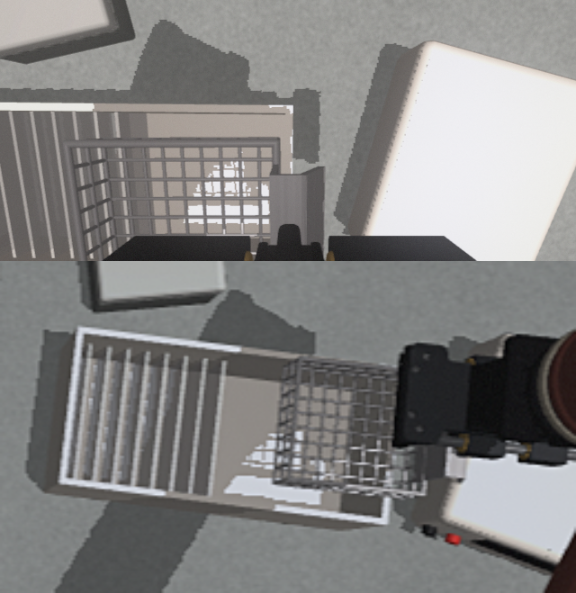

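```bash
python3 - <<'E'
from h import *
P=w('w3',293/.9,106/.9,.12); print('far right corner',P)
print('edge dir', np.degrees(np.arctan2(*(w('w3',5,104/.9,.12)-w('w3',290/.9,106/.9,.12))[[1,0]])))
print('rim right edge near y row 160', w('w3',292/.9,160/.9,.12))
y=np.array([.1045,.9945]);x=np.array([.9945,-.1045])
print('exp corner',np.array([.619,-.277])+76*x/1000-156*y/1000, 'end centre from corner', P[:2]-.076*x+.003*y)
print(px('w3',[*(P[:2]-.05*x),.12])*.9)
E
```

```text
far right corner [ 0.67770937 -0.44032024  0.12      ]
edge dir 83.63090847154722
rim right edge near y row 160 [ 0.63591762 -0.43523659  0.12      ]
exp corner [ 0.67828  -0.440084] end centre from corner [ 0.60244087 -0.42939474]
[292.82380886 169.74428037]
```

>>> {"method": "drive_tool", "body": {"series": [{"tx": 0, "ty": -0.004, "tz": -0.06, "wx": 0, "wy": 0, "wz": -0.001}, {"tx": 0, "ty": -0.004, "tz": -0.12, "wx": 0, "wy": 0, "wz": -0.001}, {"tx": 0, "ty": -0.004, "tz": -0.15, "wx": 0, "wy": 0, "wz": -0.001}, {"tx": 0, "ty": -0.004, "tz": -0.18, "wx": 0, "wy": 0, "wz": -0.001}, {"tx": 0, "ty": -0.004, "tz": -0.21, "wx": 0, "wy": 0, "wz": -0.001}, {"tx": 0, "ty": -0.004, "tz": -0.24, "wx": 0, "wy": 0, "wz": -0.001}, {"tx": 0, "ty": -0.004, "tz": -0.25, "wx": 0, "wy": 0, "wz": -0.001}, {"tx": 0, "ty": -0.004, "tz": -0.25, "wx": 0, "wy": 0, "wz": -0.001}]}}

```text
time_s: 5.7
ee_pos: [0.6025, -0.4311, 0.1625]
tcp_rot: [-0.001, 0.998, -0.055, -0.001]
contact_force: [0.3, 0.7, -2.9]
finger_gap: 0.0096
```

>>> {"method": "drive_tool", "body": {"series": [{"tx": 0, "ty": 0, "tz": -0.02, "wx": 0, "wy": 0, "wz": 0}, {"tx": 0, "ty": 0, "tz": -0.03, "wx": 0, "wy": 0, "wz": 0}, {"tx": 0, "ty": 0, "tz": -0.04, "wx": 0, "wy": 0, "wz": 0}, {"tx": 0, "ty": 0, "tz": -0.05, "wx": 0, "wy": 0, "wz": 0}, {"tx": 0, "ty": 0, "tz": -0.06, "wx": 0, "wy": 0, "wz": 0}, {"tx": 0, "ty": 0, "tz": -0.07, "wx": 0, "wy": 0, "wz": 0}, {"tx": 0, "ty": 0, "tz": -0.07, "wx": 0, "wy": 0, "wz": 0}]}}

```text
time_s: 6.4
ee_pos: [0.6028, -0.4312, 0.1348]
tcp_rot: [-0.0, 0.998, -0.055, -0.0]
contact_force: [1.6, 2.2, -4.0]
finger_gap: 0.0099
```

```bash
python3 - <<'E'
from h import *
st(); a=snap('scene','s4'); b=snap('wrist','w4')
r=np.vstack([cv2.resize(a[230:390,20:280],(640,394)),b[:200]]); cv2.imwrite('pics/c3.png',r)
E
```

```text
6.4 tcp [ 0.6028 -0.4312  0.1348] yaw_y -96.3 z [-0.001  0.001 -1.   ] F [ 1.6  2.2 -4. ] gap 0.0099 q [ 0.64  0.57 -0.11  1.3   0.06  1.27 -1.16]
```

View pics/c3.png

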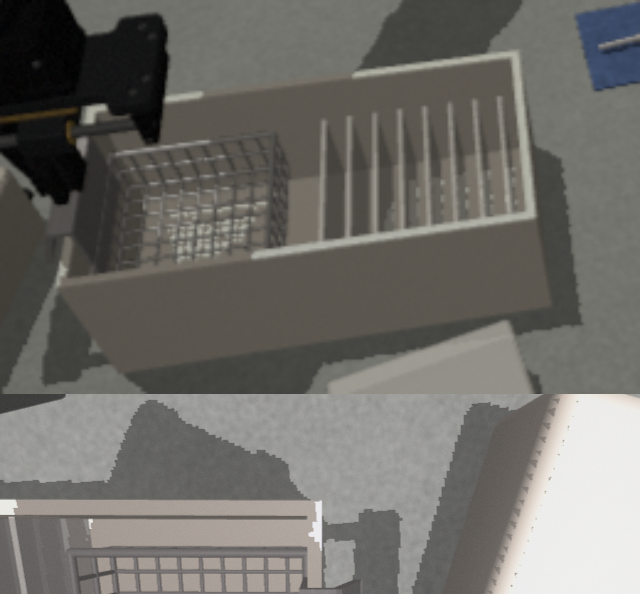

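>>> {"method": "drive_tool", "body": {"series": [{"tx": 0, "ty": 0, "tz": -0.01, "wx": 0, "wy": 0, "wz": 0}, {"tx": 0, "ty": 0, "tz": -0.02, "wx": 0, "wy": 0, "wz": 0}, {"tx": 0, "ty": 0, "tz": -0.02, "wx": 0, "wy": 0, "wz": 0}]}}

```text
time_s: 6.8
ee_pos: [0.6033, -0.4313, 0.1279]
tcp_rot: [-0.0, 0.998, -0.055, 0.0]
contact_force: [0.8, 3.9, 0.0]
finger_gap: 0.0095
```

>>> {"method": "drive_tool", "body": {"series": [{"tx": 0, "ty": 0, "tz": 0, "wx": 0, "wy": 0, "wz": 0}, {"tx": 0, "ty": 0, "tz": 0, "wx": 0, "wy": 0, "wz": 0}, {"tx": 0, "ty": 0, "tz": 0, "wx": 0, "wy": 0, "wz": 0}, {"tx": 0, "ty": 0, "tz": 0.05, "wx": 0, "wy": 0, "wz": 0}, {"tx": 0, "ty": 0, "tz": 0.15, "wx": 0, "wy": 0, "wz": 0}, {"tx": 0, "ty": 0, "tz": 0.25, "wx": 0, "wy": 0, "wz": 0}, {"tx": 0, "ty": 0, "tz": 0.37, "wx": 0, "wy": 0, "wz": 0}], "fingers": -0.3}}

```text
time_s: 7.5
ee_pos: [0.6021, -0.4319, 0.2762]
tcp_rot: [-0.0, 0.998, -0.056, -0.001]
contact_force: [1.5, -0.1, -0.7]
finger_gap: 0.0302
```

>>> {"method": "drive_tool", "body": {"series": [{"tx": -0.1, "ty": 0.9, "tz": 0.2, "wx": 0, "wy": 0, "wz": 0.017}, {"tx": -0.1, "ty": 0.9, "tz": 0.2, "wx": 0, "wy": 0, "wz": 0.017}, {"tx": -0.1, "ty": 0.9, "tz": 0.2, "wx": 0, "wy": 0, "wz": 0.017}, {"tx": -0.1, "ty": 0.9, "tz": 0.2, "wx": 0, "wy": 0, "wz": 0.017}, {"tx": -0.1, "ty": 0.9, "tz": 0.2, "wx": 0, "wy": 0, "wz": 0.017}, {"tx": -0.1, "ty": 0.9, "tz": 0.2, "wx": 0, "wy": 0, "wz": 0.017}, {"tx": -0.1, "ty": 0.9, "tz": 0.2, "wx": 0, "wy": 0, "wz": 0.017}, {"tx": -0.1, "ty": 0.9, "tz": 0.2, "wx": 0, "wy": 0, "wz": 0.017}], "fingers": 1}}

```text
time_s: 8.3
ee_pos: [0.5628, -0.0663, 0.3578]
tcp_rot: [-0.0, 1.0, 0.001, 0.002]
contact_force: [0.1, -1.0, 0.5]
finger_gap: 0.0838
```

>>> {"method": "drive_tool", "body": {"series": [{"tx": -0.1, "ty": 0.35, "tz": 0, "wx": 0, "wy": 0, "wz": 0}, {"tx": -0.1, "ty": 0.35, "tz": 0, "wx": 0, "wy": 0, "wz": 0}, {"tx": -0.1, "ty": 0.35, "tz": 0, "wx": 0, "wy": 0, "wz": 0}, {"tx": -0.1, "ty": 0.35, "tz": 0, "wx": 0, "wy": 0, "wz": 0}, {"tx": -0.1, "ty": 0.35, "tz": 0, "wx": 0, "wy": 0, "wz": 0}, {"tx": -0.1, "ty": 0.35, "tz": 0, "wx": 0, "wy": 0, "wz": 0}, {"tx": -0.1, "ty": 0.35, "tz": 0, "wx": 0, "wy": 0, "wz": 0}]}}

```text
time_s: 9.0
ee_pos: [0.5234, 0.0668, 0.3556]
tcp_rot: [0.0, 1.0, -0.003, -0.0]
contact_force: [-0.7, -0.8, 0.3]
finger_gap: 0.0869
```

```bash
python3 - <<'E'
from h import *
st(); a=snap('wrist','w5'); t=snap('top','t5')
r=np.vstack([a[:280],cv2.resize(t[140:260,390:570],(480,320),interpolation=cv2.INTER_CUBIC)[:, [*range(480)]+[479]*160]]); cv2.imwrite('pics/c4.png',r)
E
```

```text
9.0 tcp [0.5234 0.0668 0.3556] yaw_y -90.4 z [-0. -0. -1.] F [-0.7 -0.8  0.3] gap 0.0869 q [ 0.18  0.07 -0.41  1.52  0.03  1.56 -1.81]
```

View pics/c4.png

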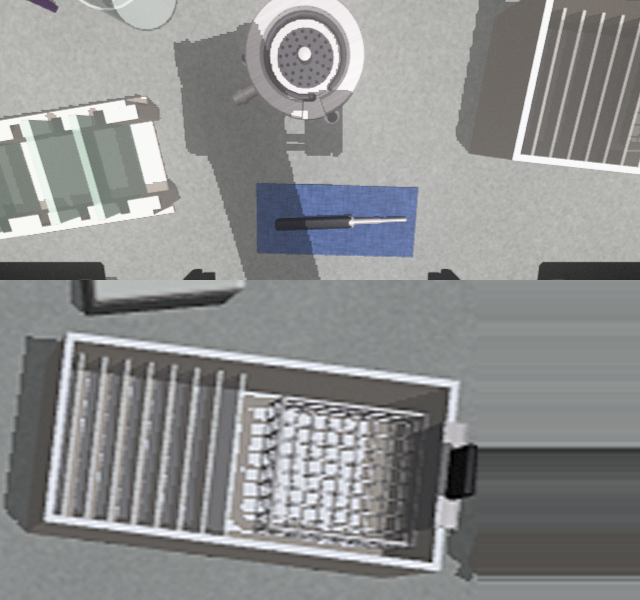

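```bash
python3 - <<'E'
from h import *
a=cv2.imread('pics/w5.png'); cv2.imwrite('pics/c5.png',cv2.resize(a[0:130,235:375],None,fx=4.5,fy=4.5,interpolation=cv2.INTER_CUBIC))
for n,u,v in(('back',276,223),('front',352,222),('tip',406,219)): print(n,w('w5',u,v,.010))
for n,u,v in(('mat tl',257,183),('tr',418,188),('br',413,257),('bl',257,252)): print(n,w('w5',u,v,.003))
E
```

```text
back [0.48004532 0.12262387 0.01      ]
front [0.48063754 0.02830726 0.01      ]
tip [ 0.48395507 -0.03852002  0.01      ]
mat tl [0.52898893 0.14510736 0.003     ]
tr [ 0.52140685 -0.05313882  0.003     ]
br [ 0.43265001 -0.0510083   0.003     ]
bl [0.44076202 0.14897901 0.003     ]
```

View pics/c5.png

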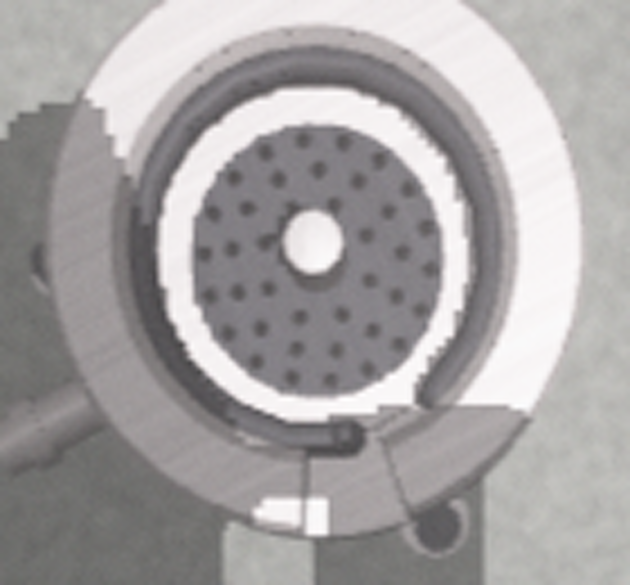

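```bash
python3 - <<'E'
from h import *
c=w('w5',235+314/4.5,269/4.5,.06)[:2]; t=w('w5',235+348/4.5,436/4.5,.062)[:2]; n=w('w5',235+360/4.5,530/4.5,.06)[:2]
e=[w('w5',235+u/4.5,v/4.5,.06)[:2] for u,v in((305,455),(382,440),(305,535),(412,520))]
st_=w('w5',235+313/4.5,241/4.5,.070)[:2]
top=w('top0',270+580/4-100,150+147/4,.06)[:2]
print('c',c,'tang',t,t-c,np.linalg.norm(t-c),'notch',n,n-c,'stub',st_,'top est',top)
print('edges',(e-c).round(4).tolist())
for a in(t,n): print(np.degrees(np.arctan2(*(c-a)[::-1])))
E
```

```text
c [0.66103431 0.08201855] tang [0.62472909 0.07470262] [-0.03630521 -0.00731593] 0.03703500162817986 notch [0.60389801 0.07218614] [-0.05713629 -0.00983241] stub [0.66525144 0.08179153] top est [0.66006602 0.08144187]
edges [[-0.0403, 0.0028], [-0.0371, -0.0151], [-0.0582, 0.0031], [-0.055, -0.022]]
11.39319765201338
9.764219433191334
```

>>> {"method": "drive_tool", "body": {"series": [{"tx": -0.106, "ty": -0.02, "tz": -0.3, "wx": 0, "wy": 0, "wz": 0.255}, {"tx": -0.106, "ty": -0.02, "tz": -0.3, "wx": 0, "wy": 0, "wz": 0.255}, {"tx": -0.106, "ty": -0.02, "tz": -0.3, "wx": 0, "wy": 0, "wz": 0.255}, {"tx": -0.106, "ty": -0.02, "tz": -0.3, "wx": 0, "wy": 0, "wz": 0.255}, {"tx": -0.106, "ty": -0.02, "tz": -0.3, "wx": 0, "wy": 0, "wz": 0.255}, {"tx": -0.106, "ty": -0.02, "tz": -0.3, "wx": 0, "wy": 0, "wz": 0.255}, {"tx": -0.106, "ty": -0.02, "tz": -0.3, "wx": 0, "wy": 0, "wz": 0.255}, {"tx": -0.106, "ty": -0.02, "tz": -0.3, "wx": 0, "wy": 0, "wz": 0.255}]}}

```text
time_s: 9.9
ee_pos: [0.4807, 0.0599, 0.2357]
tcp_rot: [-0.0, 0.825, 0.565, -0.0]
contact_force: [-0.1, -0.9, 0.3]
finger_gap: 0.0871
```

>>> {"method": "drive_tool", "body": {"series": [{"tx": 0, "ty": 0, "tz": -0.3, "wx": 0, "wy": 0, "wz": 0.064}, {"tx": 0, "ty": 0, "tz": -0.3, "wx": 0, "wy": 0, "wz": 0.064}, {"tx": 0, "ty": 0, "tz": -0.3, "wx": 0, "wy": 0, "wz": 0.064}, {"tx": 0, "ty": 0, "tz": -0.3, "wx": 0, "wy": 0, "wz": 0.064}, {"tx": 0, "ty": 0, "tz": -0.3, "wx": 0, "wy": 0, "wz": 0.064}]}}

```text
time_s: 10.4
ee_pos: [0.4811, 0.0603, 0.1165]
tcp_rot: [-0.0, 0.699, 0.715, 0.0]
contact_force: [1.0, -0.4, 0.9]
finger_gap: 0.087
```

```bash
python3 - <<'E'
from h import *
st(); t=snap('top','t6'); s=snap('scene','s6')
r=np.vstack([cv2.resize(t[230:310,260:400],None,fx=4,fy=4)[:290],cv2.resize(s[210:280,230:370],None,fx=4,fy=4)]);cv2.imwrite('pics/c6.png',r)
E
```

```text
10.4 tcp [0.4811 0.0603 0.1165] yaw_y 1.3 z [ 0.  0. -1.] F [ 1.  -0.4  0.9] gap 0.087 q [ 0.21  0.11 -0.44  1.97  0.06  1.07 -0.24]
```

>>> {"method": "drive_tool", "body": {"series": [{"tx": 0, "ty": -0.003, "tz": -0.1, "wx": 0, "wy": 0, "wz": 0}, {"tx": 0, "ty": -0.003, "tz": -0.18, "wx": 0, "wy": 0, "wz": 0}, {"tx": 0, "ty": -0.003, "tz": -0.23, "wx": 0, "wy": 0, "wz": 0}, {"tx": 0, "ty": -0.003, "tz": -0.26, "wx": 0, "wy": 0, "wz": 0}, {"tx": 0, "ty": -0.003, "tz": -0.274, "wx": 0, "wy": 0, "wz": 0}, {"tx": 0, "ty": -0.003, "tz": -0.274, "wx": 0, "wy": 0, "wz": 0}, {"tx": 0, "ty": -0.003, "tz": -0.274, "wx": 0, "wy": 0, "wz": 0}, {"tx": 0, "ty": -0.003, "tz": -0.274, "wx": 0, "wy": 0, "wz": 0}]}}

```text
time_s: 11.3
ee_pos: [0.4814, 0.0594, 0.0072]
tcp_rot: [0.001, 0.697, 0.717, 0.001]
contact_force: [-0.4, 0.4, -0.7]
finger_gap: 0.0869
```

>>> {"method": "drive_tool", "body": {"series": [{"tx": 0, "ty": 0, "tz": 0, "wx": 0, "wy": 0, "wz": 0}, {"tx": 0, "ty": 0, "tz": 0, "wx": 0, "wy": 0, "wz": 0}, {"tx": 0, "ty": 0, "tz": 0, "wx": 0, "wy": 0, "wz": 0}, {"tx": 0, "ty": 0, "tz": 0, "wx": 0, "wy": 0, "wz": 0}, {"tx": 0, "ty": 0, "tz": 0, "wx": 0, "wy": 0, "wz": 0}, {"tx": 0, "ty": 0, "tz": 0, "wx": 0, "wy": 0, "wz": 0}, {"tx": 0, "ty": 0, "tz": 0, "wx": 0, "wy": 0, "wz": 0}, {"tx": 0, "ty": 0, "tz": 0, "wx": 0, "wy": 0, "wz": 0}], "fingers": -1, "force": 50}}

```text
time_s: 12.1
ee_pos: [0.4805, 0.0593, 0.0061]
tcp_rot: [-0.0, 0.697, 0.717, -0.0]
contact_force: [0.2, 0.5, 0.1]
finger_gap: 0.0311
```

>>> {"method": "drive_tool", "body": {"series": [{"tx": 0, "ty": 0, "tz": 0, "wx": 0, "wy": 0, "wz": 0}, {"tx": 0, "ty": 0, "tz": 0, "wx": 0, "wy": 0, "wz": 0}, {"tx": 0, "ty": 0, "tz": 0, "wx": 0, "wy": 0, "wz": 0}, {"tx": 0, "ty": 0, "tz": 0, "wx": 0, "wy": 0, "wz": 0}, {"tx": 0, "ty": 0, "tz": 0, "wx": 0, "wy": 0, "wz": 0}]}}

```text
time_s: 12.6
ee_pos: [0.4805, 0.0593, 0.0061]
tcp_rot: [-0.0, 0.697, 0.717, -0.0]
contact_force: [-0.0, 0.8, 0.2]
finger_gap: 0.0134
```

```bash
python3 - <<'E'
from h import *
st()
E
```

```text
12.6 tcp [0.4805 0.0593 0.0061] yaw_y 1.6 z [-0. -0. -1.] F [-0.   0.8  0.2] gap 0.0134 q [ 0.18  0.27 -0.43  2.06  0.15  0.84 -0.31]
```

>>> {"method": "drive_tool", "body": {"series": [{"tx": 0, "ty": 0, "tz": 0.1, "wx": 0, "wy": 0, "wz": 0}, {"tx": 0, "ty": 0, "tz": 0.2, "wx": 0, "wy": 0, "wz": 0.02}, {"tx": 0, "ty": 0, "tz": 0.3, "wx": 0, "wy": 0, "wz": 0.044}, {"tx": 0, "ty": 0, "tz": 0.3, "wx": 0, "wy": 0, "wz": 0.067}, {"tx": 0, "ty": 0, "tz": 0.3, "wx": 0, "wy": 0, "wz": 0.09}, {"tx": 0, "ty": 0, "tz": 0.3, "wx": 0, "wy": 0, "wz": 0.113}, {"tx": 0, "ty": 0, "tz": 0.3, "wx": 0, "wy": 0, "wz": 0.136}, {"tx": 0, "ty": 0, "tz": 0.3, "wx": 0, "wy": 0, "wz": 0.136}]}}

```text
time_s: 13.4
ee_pos: [0.4804, 0.0592, 0.126]
tcp_rot: [-0.0, 0.337, 0.942, -0.0]
contact_force: [-0.9, -0.7, -1.6]
finger_gap: 0.0136
```

>>> {"method": "drive_tool", "body": {"series": [{"tx": 0.033, "ty": -0.0115, "tz": 0, "wx": 0, "wy": 0, "wz": 0.023}, {"tx": 0.033, "ty": -0.0115, "tz": 0, "wx": 0, "wy": 0, "wz": 0.046}, {"tx": 0.033, "ty": -0.0115, "tz": 0, "wx": 0, "wy": 0, "wz": 0.069}, {"tx": 0.033, "ty": -0.0115, "tz": 0, "wx": 0, "wy": 0, "wz": 0.092}, {"tx": 0.033, "ty": -0.0115, "tz": 0, "wx": 0, "wy": 0, "wz": 0.115}, {"tx": 0.033, "ty": -0.0115, "tz": 0, "wx": 0, "wy": 0, "wz": 0.1346}, {"tx": 0.033, "ty": -0.0115, "tz": 0, "wx": 0, "wy": 0, "wz": 0.1346}, {"tx": 0.033, "ty": -0.0115, "tz": 0, "wx": 0, "wy": 0, "wz": 0.1346}]}}

```text
time_s: 14.2
ee_pos: [0.4937, 0.0546, 0.126]
tcp_rot: [-0.0, -0.075, 0.997, 0.0]
contact_force: [0.3, -0.0, -1.6]
finger_gap: 0.0136
```

```bash
python3 - <<'E'
from h import *
st(); t=snap('top','t7'); s=snap('scene','s7')
r=np.vstack([cv2.resize(t[160:280,260:400],None,fx=3.5,fy=3.5)[:300],cv2.resize(s[220:305,270:410],None,fx=3.5,fy=3.5)[:300]]);cv2.imwrite('pics/c7.png',r);print(r.shape)
E
```

```text
14.2 tcp [0.4937 0.0546 0.126 ] yaw_y 98.6 z [-0. -0. -1.] F [ 0.3 -0.  -1.6] gap 0.0136 q [ 0.34  0.14 -0.57  1.93  0.09  1.1   1.45]
(598, 490, 3)
```

View pics/c7.png

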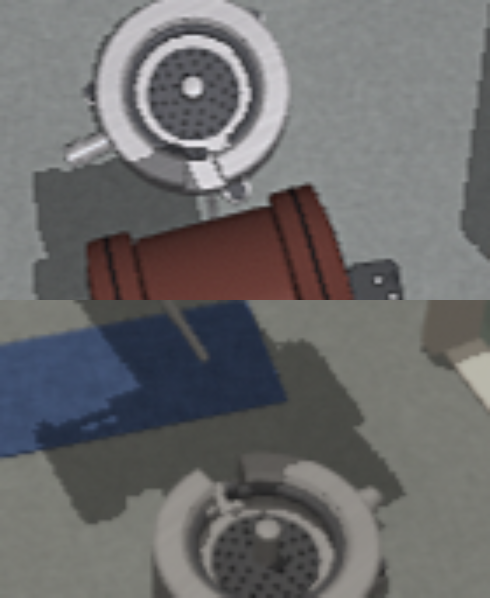

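```bash
python3 - <<'E'
from h import *
P=np.array([.5911,.0693,.1299]); print('scene',px('s7',P),'obs',(270+205/3.5,220+58/3.5)); p=px('t7',P); print('top',p,((p-[260,160])*3.5))
T=np.array([.6247,.0747,.062]); 
for f in('s7','t7'): print(f,'tang',px(f,T),'axis',px(f,[.6652,.0818,.07]))
print('obs stub scene',270+268/3.5,220+229/3.5,'top',260+192/3.5,160+86/3.5)
for d in [(.002,0,0),(0,.002,0),(0,0,.002)]: print(px('s7',P+d)-px('s7',P))
E
```

```text
scene [329.00436855 237.21154477] obs (328.57142857142856, 236.57142857142858)
top [319.58083998 214.22915002] [208.53293992 189.80202506]
s7 tang [335.95248548 272.45546489] axis [346.50247923 285.30779066]
t7 tang [317.80442752 202.50248921] axis [314.76455907 183.70696904]
obs stub scene 346.57142857142856 285.42857142857144 top 314.85714285714283 184.57142857142858
[0.32721001 0.76284223]
[ 1.01395369 -0.22356175]
[ 0.03148536 -0.71185074]
```

>>> {"method": "drive_tool", "body": {"series": [{"tx": 0, "ty": 0, "tz": -0.1, "wx": 0, "wy": 0, "wz": 0}, {"tx": 0, "ty": 0, "tz": -0.17, "wx": 0, "wy": 0, "wz": 0}, {"tx": 0, "ty": 0, "tz": -0.2, "wx": 0, "wy": 0, "wz": 0}, {"tx": 0, "ty": 0, "tz": -0.2147, "wx": 0, "wy": 0, "wz": 0}, {"tx": 0, "ty": 0, "tz": -0.2147, "wx": 0, "wy": 0, "wz": 0}, {"tx": 0, "ty": 0, "tz": -0.2147, "wx": 0, "wy": 0, "wz": 0}, {"tx": 0, "ty": 0, "tz": -0.2147, "wx": 0, "wy": 0, "wz": 0}, {"tx": 0, "ty": 0, "tz": -0.2147, "wx": 0, "wy": 0, "wz": 0}]}}

```text
time_s: 15.1
ee_pos: [0.4944, 0.0547, 0.0411]
tcp_rot: [0.001, -0.078, 0.997, -0.0]
contact_force: [0.4, 0.7, -1.2]
finger_gap: 0.0138
```

>>> {"method": "drive_tool", "body": {"series": [{"tx": 0.015, "ty": 0.0025, "tz": 0, "wx": 0, "wy": 0, "wz": 0}, {"tx": 0.03, "ty": 0.005, "tz": 0, "wx": 0, "wy": 0, "wz": 0}, {"tx": 0.045, "ty": 0.0075, "tz": 0, "wx": 0, "wy": 0, "wz": 0}, {"tx": 0.06, "ty": 0.01, "tz": 0, "wx": 0, "wy": 0, "wz": 0}, {"tx": 0.07, "ty": 0.0125, "tz": 0, "wx": 0, "wy": 0, "wz": 0}, {"tx": 0.08, "ty": 0.014, "tz": 0, "wx": 0, "wy": 0, "wz": 0}, {"tx": 0.09, "ty": 0.016, "tz": 0, "wx": 0, "wy": 0, "wz": 0}, {"tx": 0.101, "ty": 0.018, "tz": 0, "wx": 0, "wy": 0, "wz": 0}]}}

```text
time_s: 15.9
ee_pos: [0.5344, 0.0619, 0.0402]
tcp_rot: [-0.0, -0.078, 0.997, -0.0]
contact_force: [0.1, -0.1, -1.3]
finger_gap: 0.0137
```

>>> {"method": "drive_tool", "body": {"series": [{"tx": 0, "ty": 0, "tz": 0, "wx": 0, "wy": 0, "wz": 0}, {"tx": 0, "ty": 0, "tz": 0, "wx": 0, "wy": 0, "wz": 0}, {"tx": 0, "ty": 0, "tz": 0, "wx": 0, "wy": 0, "wz": 0}]}}

```text
time_s: 16.2
ee_pos: [0.5339, 0.0618, 0.0402]
tcp_rot: [-0.0, -0.078, 0.997, -0.0]
contact_force: [-0.7, -0.9, -1.8]
finger_gap: 0.0135
```

```bash
python3 - <<'E'
from h import *
st(); s=snap('scene','s8')
cv2.imwrite('pics/c8.png',cv2.resize(s[220:320,290:410],None,fx=5,fy=5,interpolation=cv2.INTER_CUBIC))
E
```

```text
16.2 tcp [0.5339 0.0618 0.0402] yaw_y 99.0 z [-0. -0. -1.] F [-0.7 -0.9 -1.8] gap 0.0135 q [ 0.27  0.33 -0.54  1.91  0.21  0.95  1.36]
```

View pics/c8.png

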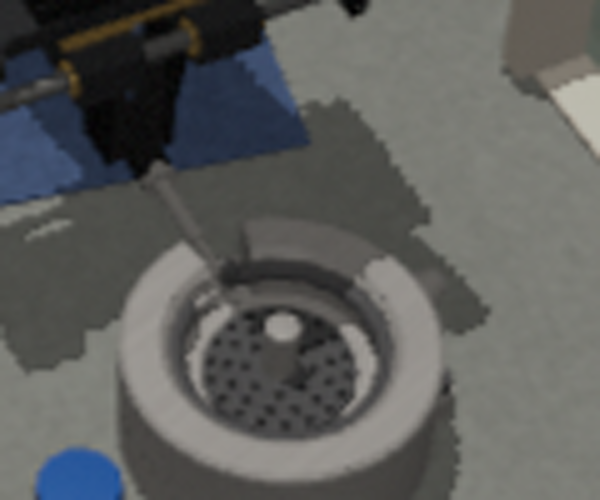

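>>> {"method": "drive_tool", "body": {"series": [{"tx": 0, "ty": 0, "tz": 0.0075, "wx": 0, "wy": 0, "wz": 0}, {"tx": 0, "ty": 0, "tz": 0.015, "wx": 0, "wy": 0, "wz": 0}, {"tx": 0, "ty": 0, "tz": 0.0225, "wx": 0, "wy": 0, "wz": 0}, {"tx": 0, "ty": 0, "tz": 0.03, "wx": 0, "wy": 0, "wz": 0}, {"tx": 0, "ty": 0, "tz": 0.0375, "wx": 0, "wy": 0, "wz": 0}, {"tx": 0, "ty": 0, "tz": 0.045, "wx": 0, "wy": 0, "wz": 0}, {"tx": 0, "ty": 0, "tz": 0.05, "wx": 0, "wy": 0, "wz": 0}, {"tx": 0, "ty": 0, "tz": 0.055, "wx": 0, "wy": 0, "wz": 0}]}}

```text
time_s: 17.05
ee_pos: [0.5342, 0.0619, 0.0625]
tcp_rot: [0.0, -0.078, 0.997, -0.0]
contact_force: [-0.0, -0.3, -2.0]
finger_gap: 0.0137
```

>>> {"method": "drive_tool", "body": {"series": [{"tx": 0, "ty": 0, "tz": 0, "wx": 0, "wy": 0, "wz": 0}, {"tx": 0, "ty": 0, "tz": 0, "wx": 0, "wy": 0, "wz": 0}, {"tx": 0, "ty": 0, "tz": 0, "wx": 0, "wy": 0, "wz": 0}]}}

```text
time_s: 17.35
ee_pos: [0.5341, 0.0619, 0.0621]
tcp_rot: [-0.0, -0.078, 0.997, -0.0]
contact_force: [0.4, -0.0, -2.2]
finger_gap: 0.0135
```

```bash
python3 - <<'E'
from h import *
st(); s=snap('scene','s9')
cv2.imwrite('pics/c9.png',cv2.resize(s[230:320,290:400],None,fx=6,fy=6,interpolation=cv2.INTER_CUBIC))
E
```

```text
17.4 tcp [0.5341 0.0619 0.0621] yaw_y 99.0 z [-0. -0. -1.] F [ 0.4 -0.  -2.2] gap 0.0135 q [ 0.28  0.3  -0.55  1.89  0.19  0.99  1.38]
```

View pics/c9.png

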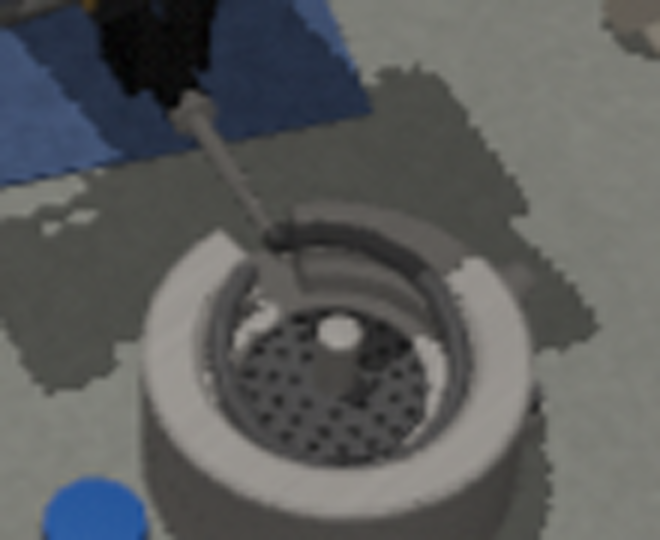

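>>> {"method": "drive_tool", "body": {"series": [{"tx": 0, "ty": 0, "tz": -0.0125, "wx": 0, "wy": 0, "wz": 0}, {"tx": 0, "ty": 0, "tz": -0.025, "wx": 0, "wy": 0, "wz": 0}, {"tx": 0, "ty": 0, "tz": -0.035, "wx": 0, "wy": 0, "wz": 0}, {"tx": -0.02, "ty": -0.003, "tz": -0.035, "wx": 0, "wy": 0, "wz": 0}, {"tx": -0.05, "ty": -0.008, "tz": -0.035, "wx": 0, "wy": 0, "wz": 0}, {"tx": -0.1, "ty": -0.016, "tz": -0.035, "wx": 0, "wy": 0, "wz": 0}, {"tx": -0.148, "ty": -0.023, "tz": -0.035, "wx": 0, "wy": 0, "wz": 0}, {"tx": -0.148, "ty": -0.023, "tz": 0.05, "wx": 0, "wy": 0, "wz": 0}]}}

```text
time_s: 18.2
ee_pos: [0.4687, 0.0515, 0.0789]
tcp_rot: [-0.005, -0.078, 0.997, -0.0]
contact_force: [0.5, -0.0, -1.2]
finger_gap: 0.0136
```

>>> {"method": "drive_tool", "body": {"series": [{"tx": 0, "ty": 0, "tz": 0.1, "wx": 0, "wy": 0, "wz": -0.02}, {"tx": 0, "ty": 0, "tz": 0.1, "wx": 0, "wy": 0, "wz": -0.043}, {"tx": 0, "ty": 0, "tz": 0.1, "wx": 0, "wy": 0, "wz": -0.066}, {"tx": 0, "ty": 0, "tz": 0.1, "wx": 0, "wy": 0, "wz": -0.089}, {"tx": 0, "ty": 0, "tz": 0.1, "wx": 0, "wy": 0, "wz": -0.112}, {"tx": 0, "ty": 0, "tz": 0.1, "wx": 0, "wy": 0, "wz": -0.135}, {"tx": 0, "ty": 0, "tz": 0.1, "wx": 0, "wy": 0, "wz": -0.135}]}}

```text
time_s: 18.9
ee_pos: [0.4742, 0.0526, 0.1224]
tcp_rot: [0.0, 0.34, 0.94, -0.0]
contact_force: [1.0, -0.1, -1.4]
finger_gap: 0.0137
```

>>> {"method": "drive_tool", "body": {"series": [{"tx": 0, "ty": 0, "tz": 0, "wx": 0, "wy": 0, "wz": -0.023}, {"tx": 0, "ty": 0, "tz": 0, "wx": 0, "wy": 0, "wz": -0.046}, {"tx": 0, "ty": 0, "tz": 0, "wx": 0, "wy": 0, "wz": -0.069}, {"tx": 0, "ty": 0, "tz": 0, "wx": 0, "wy": 0, "wz": -0.092}, {"tx": 0, "ty": 0, "tz": 0, "wx": 0, "wy": 0, "wz": -0.115}, {"tx": 0, "ty": 0, "tz": 0, "wx": 0, "wy": 0, "wz": -0.1356}, {"tx": 0, "ty": 0, "tz": 0, "wx": 0, "wy": 0, "wz": -0.1356}]}}

```text
time_s: 19.6
ee_pos: [0.4744, 0.0526, 0.1223]
tcp_rot: [0.0, 0.697, 0.717, -0.0]
contact_force: [0.3, -0.5, -1.7]
finger_gap: 0.0136
```

```bash
python3 - <<'E'
from h import *
st(); snap('scene','s10'); snap('top','t10')
E
```

```text
19.6 tcp [0.4744 0.0526 0.1223] yaw_y 1.7 z [ 0. -0. -1.] F [ 0.3 -0.5 -1.7] gap 0.0136 q [ 0.25  0.1  -0.48  1.98  0.05  1.08 -0.22]
```

>>> {"method": "drive_tool", "body": {"series": [{"tx": 0.014, "ty": 0.01, "tz": -0.1, "wx": 0, "wy": 0, "wz": 0}, {"tx": 0.014, "ty": 0.01, "tz": -0.2, "wx": 0, "wy": 0, "wz": 0}, {"tx": 0.014, "ty": 0.01, "tz": -0.25, "wx": 0, "wy": 0, "wz": 0}, {"tx": 0.014, "ty": 0.01, "tz": -0.28, "wx": 0, "wy": 0, "wz": 0}, {"tx": 0.014, "ty": 0.01, "tz": -0.2895, "wx": 0, "wy": 0, "wz": 0}, {"tx": 0.014, "ty": 0.01, "tz": -0.2895, "wx": 0, "wy": 0, "wz": 0}, {"tx": 0.014, "ty": 0.01, "tz": -0.2895, "wx": 0, "wy": 0, "wz": 0}]}}

```text
time_s: 20.4
ee_pos: [0.4815, 0.0568, 0.0075]
tcp_rot: [0.001, 0.697, 0.717, 0.001]
contact_force: [0.0, -0.5, -2.3]
finger_gap: 0.0135
```

>>> {"method": "drive_tool", "body": {"series": [{"tx": 0, "ty": 0, "tz": 0, "wx": 0, "wy": 0, "wz": 0}, {"tx": 0, "ty": 0, "tz": 0, "wx": 0, "wy": 0, "wz": 0}, {"tx": 0, "ty": 0, "tz": 0, "wx": 0, "wy": 0, "wz": 0}, {"tx": 0, "ty": 0, "tz": 0, "wx": 0, "wy": 0, "wz": 0}, {"tx": 0, "ty": 0, "tz": 0, "wx": 0, "wy": 0, "wz": 0}, {"tx": 0, "ty": 0, "tz": 0, "wx": 0, "wy": 0, "wz": 0}, {"tx": 0, "ty": 0, "tz": 0.1, "wx": 0, "wy": 0, "wz": 0}, {"tx": 0, "ty": 0, "tz": 0.2, "wx": 0, "wy": 0, "wz": 0}], "fingers": 0}}

```text
time_s: 21.2
ee_pos: [0.4793, 0.0568, 0.0865]
tcp_rot: [-0.001, 0.697, 0.717, -0.001]
contact_force: [1.8, 0.1, -0.1]
finger_gap: 0.0433
```

>>> {"method": "drive_tool", "body": {"series": [{"tx": 0.1, "ty": 0.37, "tz": 0.68, "wx": 0, "wy": 0, "wz": -0.25}, {"tx": 0.1, "ty": 0.37, "tz": 0.68, "wx": 0, "wy": 0, "wz": -0.25}, {"tx": 0.1, "ty": 0.37, "tz": 0.68, "wx": 0, "wy": 0, "wz": -0.25}, {"tx": 0.1, "ty": 0.37, "tz": 0.68, "wx": 0, "wy": 0, "wz": -0.25}, {"tx": 0.1, "ty": 0.37, "tz": 0.68, "wx": 0, "wy": 0, "wz": -0.25}, {"tx": 0.1, "ty": 0.37, "tz": 0.68, "wx": 0, "wy": 0, "wz": -0.25}, {"tx": 0.1, "ty": 0.37, "tz": 0.68, "wx": 0, "wy": 0, "wz": -0.25}, {"tx": 0.1, "ty": 0.37, "tz": 0.68, "wx": 0, "wy": 0, "wz": -0.25}]}}

```text
time_s: 22.0
ee_pos: [0.5211, 0.2069, 0.3608]
tcp_rot: [-0.001, 0.981, 0.196, 0.002]
contact_force: [0.3, -0.2, -0.5]
finger_gap: 0.0438
```

>>> {"method": "drive_tool", "body": {"series": [{"tx": 0, "ty": 0, "tz": 0, "wx": 0, "wy": 0, "wz": -0.0635}, {"tx": 0, "ty": 0, "tz": 0, "wx": 0, "wy": 0, "wz": -0.0635}, {"tx": 0, "ty": 0, "tz": 0, "wx": 0, "wy": 0, "wz": -0.0635}, {"tx": 0, "ty": 0, "tz": 0, "wx": 0, "wy": 0, "wz": -0.0635}, {"tx": 0, "ty": 0, "tz": 0, "wx": 0, "wy": 0, "wz": -0.0635}]}}

```text
time_s: 22.5
ee_pos: [0.5205, 0.2048, 0.3584]
tcp_rot: [0.0, 1.0, 0.001, -0.0]
contact_force: [0.2, 0.3, -0.9]
finger_gap: 0.0436
```

```bash
python3 - <<'E'
from h import *
st(); a=snap('wrist','w11'); s=snap('scene','s11'); 
print('axis px',px('w11',[.6652,.0818,.06]),'rack',px('w11',[.547,.359,.06]),'tang',px('s11',[.6247,.0747,.07]))
E
```

```text
22.5 tcp [0.5205 0.2048 0.3584] yaw_y -89.9 z [-0. -0. -1.] F [ 0.2  0.3 -0.9] gap 0.0436 q [-0.03  0.14 -0.48  1.44  0.07  1.58 -2.08]
axis px [441.0377065   52.95448352] rack [179.40834232 168.89120615] tang [336.11591363 269.88741499]
```

```bash
python3 - <<'E'
from h import *
a=cv2.imread('pics/w11.png'); s=cv2.imread('pics/s11.png'); r=np.zeros((600,800,3),np.uint8)
Z=lambda i,f:cv2.resize(i,None,fx=f,fy=f,interpolation=cv2.INTER_CUBIC)
r[:232,:440]=Z(s[242:300,295:405],4)
r[232:600,:490]=Z(a[60:270,20:300],1.75)[:368]
r[:300,500:800]=Z(a[0:120,380:500],2.5)
r[300:600,500:800]=Z(a[150:270,390:510],2.5)
cv2.imwrite('pics/c10.png',r)
E
```

```text
(no output)
```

View pics/c10.png

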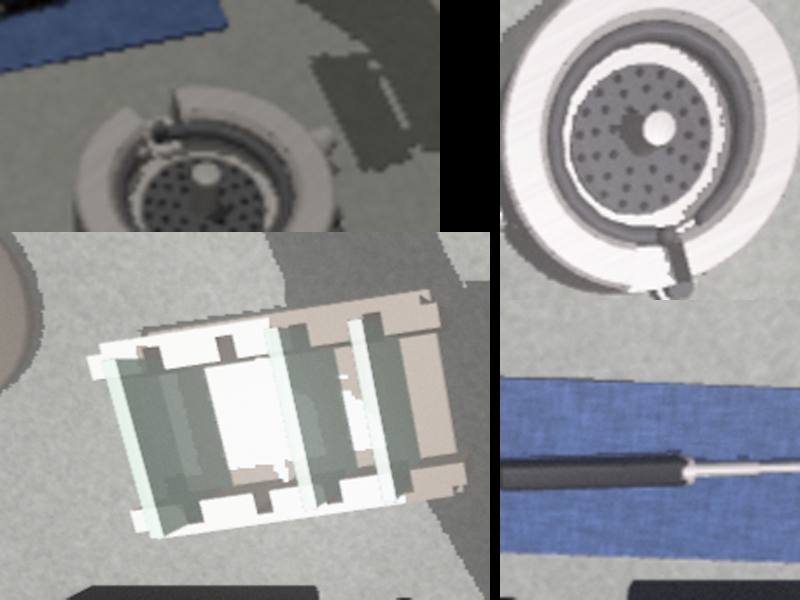

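```bash
python3 - <<'E'
from h import *
for z in(.05,.055,.06,.065,.07,.075,.08): print(z,w('s11',334.5,274.5,z)[:2].round(4),w('w11',448.8,94.8,z)[:2].round(4), 's@c9',w('s11',336.3,269.2,z)[:2].round(4))
for z in (.056,.062,.072): print(z,px('s11',[.6247,.0747,z]),px('w11',[.6247,.0747,z]))
a=cv2.imread('pics/w11.png'); s=cv2.imread('pics/s11.png'); s0=cv2.imread('pics/scene0.png'); Z=lambda i,f:cv2.resize(i,None,fx=f,fy=f,interpolation=cv2.INTER_CUBIC)
r=np.zeros((600,800,3),np.uint8)
r[:300,:400]=Z(s0[255:285,318:358],10); r[300:,:400]=Z(s[255:285,318:358],10); r[:400,400:]=Z(a[80:120,428:468],10)
cv2.imwrite('pics/c11.png',r)
E
```

```text
0.05 [0.6199 0.0738] [0.6253 0.0679] s@c9 [0.6084 0.0813]
0.055 [0.6236 0.0724] [0.6249 0.0693] s@c9 [0.6121 0.0799]
0.06 [0.6272 0.071 ] [0.6245 0.0708] s@c9 [0.6158 0.0785]
0.065 [0.6308 0.0696] [0.6241 0.0722] s@c9 [0.6195 0.077 ]
0.07 [0.6345 0.0682] [0.6236 0.0737] s@c9 [0.6232 0.0756]
0.075 [0.6381 0.0668] [0.6232 0.0751] s@c9 [0.6269 0.0741]
0.08 [0.6417 0.0654] [0.6228 0.0766] s@c9 [0.6306 0.0727]
0.056 [335.83115838 274.3619545 ] [443.99757625  94.89008992]
0.062 [335.95248548 272.45546489] [445.63776579  94.3942349 ]
0.072 [336.15707033 269.24069365] [448.47098826  93.53770731]
```

View pics/c11.png

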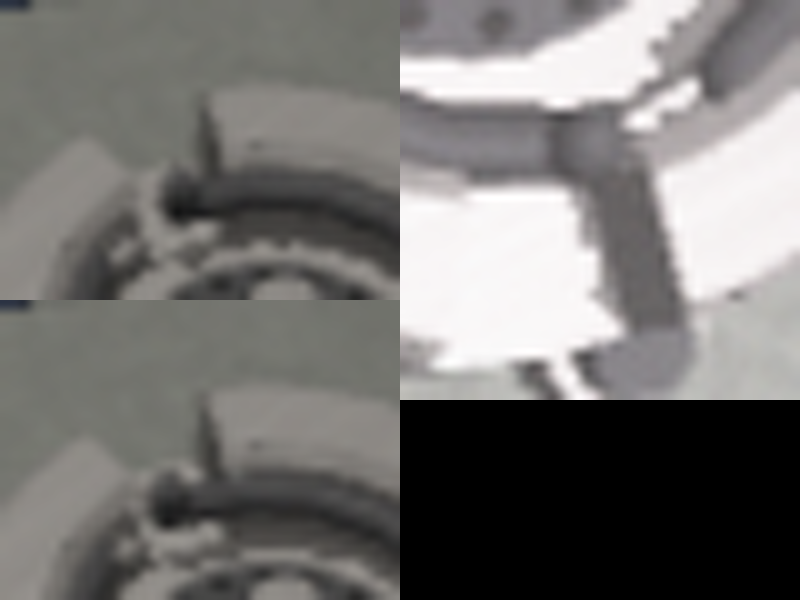

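```bash
python3 - <<'E'
from h import *
f=w('w11',390+188/2.5,150+170/2.5,.010); print('front',f)
a=cv2.imread('pics/w11.png'); g=a[205:232,380:600].astype(int)
# dark handle pixels
m=(a.max(2)<75); m[:200]=0;m[235:]=0; m[:,:370]=0; m[:,480:]=0
v,u=np.nonzero(m); print(u.min(),u.max(),v.min(),v.max(), np.polyfit(u,v,1))
for uu in (u.min(),u.max()): print(w('w11',uu,np.polyval(np.polyfit(u,v,1),uu),.010))
E
```

```text
front [0.4828498  0.02494663 0.01      ]
388 463 212 224 [-3.83073512e-02  2.31293789e+02]
[0.48464759 0.12108302 0.01      ]
[0.48846505 0.0281516  0.01      ]
```

>>> {"method": "drive_tool", "body": {"series": [{"tx": -0.1, "ty": -0.37, "tz": -0.3, "wx": 0, "wy": 0, "wz": 0.2544}, {"tx": -0.1, "ty": -0.37, "tz": -0.3, "wx": 0, "wy": 0, "wz": 0.2544}, {"tx": -0.1, "ty": -0.37, "tz": -0.3, "wx": 0, "wy": 0, "wz": 0.2544}, {"tx": -0.1, "ty": -0.37, "tz": -0.3, "wx": 0, "wy": 0, "wz": 0.2544}, {"tx": -0.1, "ty": -0.37, "tz": -0.5, "wx": 0, "wy": 0, "wz": 0.2544}, {"tx": -0.1, "ty": -0.37, "tz": -0.605, "wx": 0, "wy": 0, "wz": 0.2544}, {"tx": -0.1, "ty": -0.37, "tz": -0.605, "wx": 0, "wy": 0, "wz": 0.2544}, {"tx": -0.1, "ty": -0.37, "tz": -0.605, "wx": 0, "wy": 0, "wz": 0.2544}]}}

```text
time_s: 23.4
ee_pos: [0.4778, 0.0562, 0.1127]
tcp_rot: [-0.002, 0.828, 0.561, -0.003]
contact_force: [-0.3, 0.2, 0.5]
finger_gap: 0.0438
```

>>> {"method": "drive_tool", "body": {"series": [{"tx": 0, "ty": 0, "tz": 0, "wx": 0, "wy": 0, "wz": 0.0635}, {"tx": 0, "ty": 0, "tz": 0, "wx": 0, "wy": 0, "wz": 0.0635}, {"tx": 0, "ty": 0, "tz": 0, "wx": 0, "wy": 0, "wz": 0.0635}, {"tx": 0, "ty": 0, "tz": 0, "wx": 0, "wy": 0, "wz": 0.0635}, {"tx": 0, "ty": 0, "tz": 0, "wx": 0, "wy": 0, "wz": 0.0635}]}}

```text
time_s: 23.9
ee_pos: [0.4806, 0.0566, 0.1165]
tcp_rot: [0.0, 0.704, 0.71, 0.0]
contact_force: [-0.8, -0.2, 0.4]
finger_gap: 0.0437
```

```bash
python3 - <<'E'
from h import *
st()
E
```

```text
23.9 tcp [0.4806 0.0566 0.1165] yaw_y 0.5 z [ 0.  0. -1.] F [-0.8 -0.2  0.4] gap 0.0437 q [ 0.21  0.11 -0.44  1.97  0.06  1.07 -0.25]
```

>>> {"method": "drive_tool", "body": {"series": [{"tx": 0, "ty": 0, "tz": -0.1, "wx": 0, "wy": 0, "wz": 0.003}, {"tx": 0, "ty": 0, "tz": -0.18, "wx": 0, "wy": 0, "wz": 0.003}, {"tx": 0, "ty": 0, "tz": -0.23, "wx": 0, "wy": 0, "wz": 0.003}, {"tx": 0, "ty": 0, "tz": -0.26, "wx": 0, "wy": 0, "wz": 0.003}, {"tx": 0, "ty": 0, "tz": -0.276, "wx": 0, "wy": 0, "wz": 0.003}, {"tx": 0, "ty": 0, "tz": -0.276, "wx": 0, "wy": 0, "wz": 0.003}, {"tx": 0, "ty": 0, "tz": -0.276, "wx": 0, "wy": 0, "wz": 0.003}]}}

```text
time_s: 24.6
ee_pos: [0.4813, 0.0568, 0.0069]
tcp_rot: [0.0, 0.697, 0.717, 0.0]
contact_force: [1.1, 0.2, -0.8]
finger_gap: 0.0434
```

>>> {"method": "drive_tool", "body": {"series": [{"tx": 0, "ty": 0, "tz": 0, "wx": 0, "wy": 0, "wz": 0}, {"tx": 0, "ty": 0, "tz": 0, "wx": 0, "wy": 0, "wz": 0}, {"tx": 0, "ty": 0, "tz": 0, "wx": 0, "wy": 0, "wz": 0}, {"tx": 0, "ty": 0, "tz": 0, "wx": 0, "wy": 0, "wz": 0}, {"tx": 0, "ty": 0, "tz": 0, "wx": 0, "wy": 0, "wz": 0}, {"tx": 0, "ty": 0, "tz": 0, "wx": 0, "wy": 0, "wz": 0}, {"tx": 0, "ty": 0, "tz": 0, "wx": 0, "wy": 0, "wz": 0}, {"tx": 0, "ty": 0, "tz": 0, "wx": 0, "wy": 0, "wz": 0}], "fingers": -1, "force": 60}}

```text
time_s: 25.4
ee_pos: [0.4807, 0.0567, 0.0062]
tcp_rot: [0.0, 0.697, 0.718, 0.0]
contact_force: [0.2, -0.0, 3.5]
finger_gap: 0.0134
```

>>> {"method": "drive_tool", "body": {"series": [{"tx": 0, "ty": 0, "tz": 0.1, "wx": 0, "wy": 0, "wz": 0}, {"tx": 0, "ty": 0, "tz": 0.2, "wx": 0, "wy": 0, "wz": 0.02}, {"tx": 0, "ty": 0, "tz": 0.3, "wx": 0, "wy": 0, "wz": 0.044}, {"tx": 0, "ty": 0, "tz": 0.3, "wx": 0, "wy": 0, "wz": 0.067}, {"tx": 0, "ty": 0, "tz": 0.3, "wx": 0, "wy": 0, "wz": 0.09}, {"tx": 0, "ty": 0, "tz": 0.3, "wx": 0, "wy": 0, "wz": 0.113}, {"tx": 0, "ty": 0, "tz": 0.3, "wx": 0, "wy": 0, "wz": 0.136}, {"tx": 0, "ty": 0, "tz": 0.3, "wx": 0, "wy": 0, "wz": 0.136}]}}

```text
time_s: 26.2
ee_pos: [0.4802, 0.0567, 0.1257]
tcp_rot: [-0.0, 0.335, 0.942, -0.0]
contact_force: [0.0, -0.8, -1.7]
finger_gap: 0.0134
```

>>> {"method": "drive_tool", "body": {"series": [{"tx": 0.033, "ty": -0.006, "tz": 0, "wx": 0, "wy": 0, "wz": 0.023}, {"tx": 0.033, "ty": -0.006, "tz": 0, "wx": 0, "wy": 0, "wz": 0.046}, {"tx": 0.033, "ty": -0.006, "tz": 0, "wx": 0, "wy": 0, "wz": 0.069}, {"tx": 0.033, "ty": -0.006, "tz": 0, "wx": 0, "wy": 0, "wz": 0.092}, {"tx": 0.033, "ty": -0.006, "tz": 0, "wx": 0, "wy": 0, "wz": 0.115}, {"tx": 0.033, "ty": -0.006, "tz": 0, "wx": 0, "wy": 0, "wz": 0.1346}, {"tx": 0.033, "ty": -0.006, "tz": 0, "wx": 0, "wy": 0, "wz": 0.1346}, {"tx": 0.033, "ty": -0.006, "tz": 0, "wx": 0, "wy": 0, "wz": 0.1346}]}}

```text
time_s: 27.0
ee_pos: [0.4936, 0.0543, 0.1258]
tcp_rot: [-0.0, -0.076, 0.997, 0.0]
contact_force: [0.6, -0.8, -1.6]
finger_gap: 0.0129
```

```bash
python3 - <<'E'
from h import *
st(); s=snap('scene','s12'); T=pose()
a=cv2.imread('pics/s7.png')
# compare with earlier picture of the pick at the same pose: template of the tip
t=a[228:242,318:334]; r=cv2.matchTemplate(s[218:252,308:344],t,cv2.TM_CCOEFF_NORMED); print(r.max(),np.unravel_index(r.argmax(),r.shape),'expected (10,10)')
E
```

```text
27.0 tcp [0.4936 0.0543 0.1258] yaw_y 98.8 z [-0.  0. -1.] F [ 0.6 -0.8 -1.6] gap 0.0129 q [ 0.34  0.14 -0.57  1.93  0.09  1.1   1.45]
0.9589348 (np.int64(11), np.int64(10)) expected (10,10)
```

>>> {"method": "drive_tool", "body": {"series": [{"tx": 0, "ty": 0, "tz": -0.1, "wx": 0, "wy": 0, "wz": 0}, {"tx": 0, "ty": 0, "tz": -0.17, "wx": 0, "wy": 0, "wz": 0}, {"tx": 0, "ty": 0, "tz": -0.2, "wx": 0, "wy": 0, "wz": 0}, {"tx": 0, "ty": 0, "tz": -0.212, "wx": 0, "wy": 0, "wz": 0}, {"tx": 0, "ty": 0, "tz": -0.212, "wx": 0, "wy": 0, "wz": 0}, {"tx": 0, "ty": 0, "tz": -0.212, "wx": 0, "wy": 0, "wz": 0}, {"tx": 0, "ty": 0, "tz": -0.212, "wx": 0, "wy": 0, "wz": 0}]}}

```text
time_s: 27.75
ee_pos: [0.4947, 0.0544, 0.0425]
tcp_rot: [0.001, -0.079, 0.997, -0.0]
contact_force: [-0.2, 0.2, -2.1]
finger_gap: 0.0129
```

>>> {"method": "drive_tool", "body": {"series": [{"tx": 0.015, "ty": 0.0025, "tz": 0, "wx": 0, "wy": 0, "wz": 0}, {"tx": 0.03, "ty": 0.005, "tz": 0, "wx": 0, "wy": 0, "wz": 0}, {"tx": 0.045, "ty": 0.0075, "tz": 0, "wx": 0, "wy": 0, "wz": 0}, {"tx": 0.06, "ty": 0.01, "tz": 0, "wx": 0, "wy": 0, "wz": 0}, {"tx": 0.07, "ty": 0.0125, "tz": 0, "wx": 0, "wy": 0, "wz": 0}, {"tx": 0.08, "ty": 0.014, "tz": 0, "wx": 0, "wy": 0, "wz": 0}, {"tx": 0.09, "ty": 0.016, "tz": 0, "wx": 0, "wy": 0, "wz": 0}, {"tx": 0.103, "ty": 0.018, "tz": 0, "wx": 0, "wy": 0, "wz": 0}]}}

```text
time_s: 28.55
ee_pos: [0.5351, 0.0615, 0.0412]
tcp_rot: [-0.0, -0.08, 0.997, -0.0]
contact_force: [0.2, 0.1, -1.7]
finger_gap: 0.0133
```

>>> {"method": "drive_tool", "body": {"series": [{"tx": 0, "ty": 0, "tz": 0, "wx": 0, "wy": 0, "wz": 0}, {"tx": 0, "ty": 0, "tz": 0, "wx": 0, "wy": 0, "wz": 0}, {"tx": 0, "ty": 0, "tz": 0.0075, "wx": 0, "wy": 0, "wz": 0}, {"tx": 0, "ty": 0, "tz": 0.015, "wx": 0, "wy": 0, "wz": 0}, {"tx": 0, "ty": 0, "tz": 0.0225, "wx": 0, "wy": 0, "wz": 0}, {"tx": 0, "ty": 0, "tz": 0.03, "wx": 0, "wy": 0, "wz": 0}, {"tx": 0, "ty": 0, "tz": 0.03, "wx": 0, "wy": 0, "wz": 0}, {"tx": 0, "ty": 0, "tz": 0.03, "wx": 0, "wy": 0, "wz": 0}]}}

```text
time_s: 29.35
ee_pos: [0.535, 0.0614, 0.0534]
tcp_rot: [0.0, -0.08, 0.997, -0.0]
contact_force: [0.1, -0.1, -2.3]
finger_gap: 0.0132
```

```bash
python3 - <<'E'
from h import *
for i in range(3):
    st(); s=snap('scene','s13')
t=cv2.imread('pics/s9.png')[262:276,328:346]; r=cv2.matchTemplate(s[255:290,318:358],t,cv2.TM_CCOEFF_NORMED); print(r.max(),np.unravel_index(r.argmax(),r.shape),'s9 at (7,10)')
E
```

```text
29.4 tcp [0.535  0.0614 0.0534] yaw_y 99.1 z [ 0. -0. -1.] F [ 0.1 -0.1 -2.3] gap 0.0132 q [ 0.28  0.32 -0.55  1.9   0.2   0.98  1.37]
29.4 tcp [0.5349 0.0615 0.0533] yaw_y 99.1 z [ 0. -0. -1.] F [ 0.9  0.4 -1.2] gap 0.0133 q [ 0.28  0.32 -0.55  1.9   0.2   0.98  1.37]
29.4 tcp [0.5349 0.0615 0.0532] yaw_y 99.1 z [-0. -0. -1.] F [ 0.6 -0.4 -1.7] gap 0.0127 q [ 0.28  0.32 -0.55  1.9   0.2   0.98  1.37]
0.7818286 (np.int64(9), np.int64(10)) s9 at (7,10)
```

>>> {"method": "drive_tool", "body": {"series": [{"tx": 0, "ty": 0, "tz": 0.0075, "wx": 0, "wy": 0, "wz": 0}, {"tx": 0, "ty": 0, "tz": 0.015, "wx": 0, "wy": 0, "wz": 0}, {"tx": 0, "ty": 0, "tz": 0.0225, "wx": 0, "wy": 0, "wz": 0}, {"tx": 0, "ty": 0, "tz": 0.0225, "wx": 0, "wy": 0, "wz": 0}]}}

```text
time_s: 29.9
ee_pos: [0.5353, 0.0615, 0.0628]
tcp_rot: [0.0, -0.079, 0.997, -0.0]
contact_force: [0.2, -0.3, -1.6]
finger_gap: 0.0135
```

```bash
cat >> h.py <<'E'
def tang(f):
    s=snap('scene',f); t=cv2.imread('pics/s9.png')[262:276,328:346]; r=cv2.matchTemplate(s[250:290,318:358],t,cv2.TM_CCOEFF_NORMED)
    print('tang match',r.max().round(2),'dv,du vs s9',np.unravel_index(r.argmax(),r.shape)-np.array([12,10]))
E
python3 - <<'E'
from h import *
for i in range(2): tang('s14'); st()
E
```

```text
tang match 0.97 dv,du vs s9 [0 0]
29.9 tcp [0.5351 0.0615 0.0625] yaw_y 99.1 z [ 0. -0. -1.] F [-0.9  0.4 -1.7] gap 0.0132 q [ 0.29  0.31 -0.55  1.89  0.19  0.99  1.38]
tang match 0.96 dv,du vs s9 [0 0]
30.0 tcp [0.535  0.0615 0.0624] yaw_y 99.1 z [ 0. -0. -1.] F [-1.  -0.4 -2.7] gap 0.0132 q [ 0.29  0.31 -0.55  1.89  0.19  0.99  1.38]
```

>>> {"method": "drive_tool", "body": {"series": [{"tx": 0, "ty": 0, "tz": 0.0075, "wx": 0, "wy": 0, "wz": 0}, {"tx": 0, "ty": 0, "tz": 0.015, "wx": 0, "wy": 0, "wz": 0}, {"tx": 0, "ty": 0, "tz": 0.02, "wx": 0, "wy": 0, "wz": 0}, {"tx": 0, "ty": 0, "tz": 0.02, "wx": 0, "wy": 0, "wz": 0}]}}

```text
time_s: 30.4
ee_pos: [0.5353, 0.0616, 0.0707]
tcp_rot: [0.0, -0.08, 0.997, -0.0]
contact_force: [0.4, -0.2, -1.6]
finger_gap: 0.0133
```

```bash
python3 - <<'E'
from h import *
for i in range(2): tang('s15'); st()
E
```

```text
tang match 0.74 dv,du vs s9 [-3 -1]
30.4 tcp [0.5352 0.0615 0.0705] yaw_y 99.1 z [ 0.001 -0.    -1.   ] F [ 0.1 -0.2 -1.8] gap 0.0133 q [ 0.29  0.3  -0.56  1.89  0.18  1.01  1.38]
tang match 0.74 dv,du vs s9 [-3 -1]
30.5 tcp [0.5351 0.0615 0.0704] yaw_y 99.1 z [ 0. -0. -1.] F [ 0.  -0.5 -1.3] gap 0.0135 q [ 0.29  0.3  -0.56  1.89  0.18  1.01  1.38]
```

>>> {"method": "drive_tool", "body": {"series": [{"tx": 0, "ty": 0, "tz": -0.01, "wx": 0, "wy": 0, "wz": 0}, {"tx": 0, "ty": 0, "tz": -0.02, "wx": 0, "wy": 0, "wz": 0}, {"tx": 0, "ty": 0, "tz": -0.03, "wx": 0, "wy": 0, "wz": 0}, {"tx": 0, "ty": 0, "tz": -0.04, "wx": 0, "wy": 0, "wz": 0}, {"tx": 0, "ty": 0, "tz": -0.05, "wx": 0, "wy": 0, "wz": 0}, {"tx": 0, "ty": 0, "tz": -0.05, "wx": 0, "wy": 0, "wz": 0}]}}

```text
time_s: 31.1
ee_pos: [0.5346, 0.0615, 0.0496]
tcp_rot: [-0.0, -0.08, 0.997, 0.0]
contact_force: [0.8, -0.7, -2.0]
finger_gap: 0.0132
```

```bash
python3 - <<'E'
from h import *
for i in range(2): tang('s16'); st()
ims=[cv2.imread(f'pics/{f}.png')[252:290,312:362] for f in('s11','s14','s15','s16')]
Z=[cv2.resize(i,None,fx=7.5,fy=7.5,interpolation=cv2.INTER_CUBIC) for i in ims]
cv2.imwrite('pics/c12.png',np.vstack([np.hstack(Z[:2]),np.hstack(Z[2:])]))
E
```

```text
tang match 0.61 dv,du vs s9 [ 2 -2]
31.1 tcp [0.5347 0.0615 0.0499] yaw_y 99.1 z [-0.001  0.    -1.   ] F [-0.4 -0.3 -1. ] gap 0.0131 q [ 0.28  0.32 -0.55  1.9   0.2   0.97  1.37]
tang match 0.61 dv,du vs s9 [ 2 -2]
31.2 tcp [0.5349 0.0616 0.0502] yaw_y 99.1 z [-0.  0. -1.] F [-0.3  0.6 -1.6] gap 0.0135 q [ 0.28  0.32 -0.55  1.9   0.2   0.97  1.37]
```

View pics/c12.png

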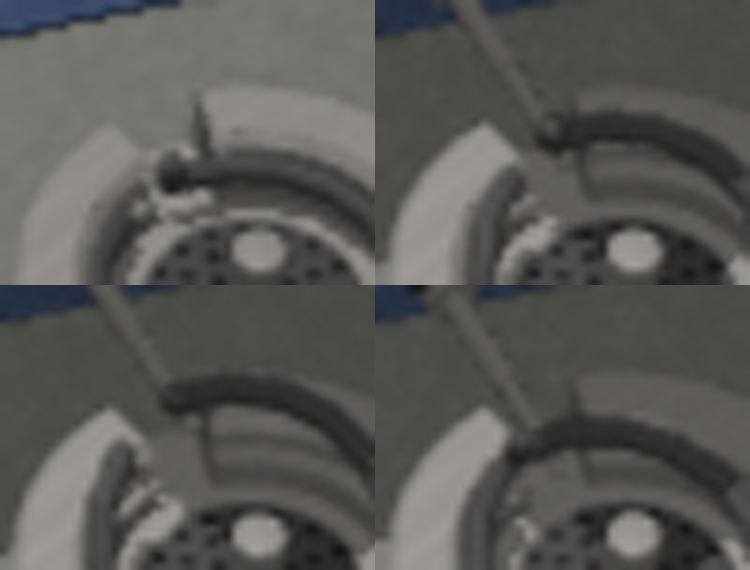

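>>> {"method": "drive_tool", "body": {"series": [{"tx": -0.01, "ty": -0.0015, "tz": 0, "wx": 0, "wy": 0, "wz": 0}, {"tx": -0.03, "ty": -0.005, "tz": 0, "wx": 0, "wy": 0, "wz": 0}, {"tx": -0.06, "ty": -0.0095, "tz": 0, "wx": 0, "wy": 0, "wz": 0}, {"tx": -0.1, "ty": -0.016, "tz": 0, "wx": 0, "wy": 0, "wz": 0}, {"tx": -0.148, "ty": -0.023, "tz": 0, "wx": 0, "wy": 0, "wz": 0}, {"tx": -0.148, "ty": -0.023, "tz": 0.1, "wx": 0, "wy": 0, "wz": 0}, {"tx": -0.148, "ty": -0.023, "tz": 0.18, "wx": 0, "wy": 0, "wz": 0}, {"tx": -0.148, "ty": -0.023, "tz": 0.18, "wx": 0, "wy": 0, "wz": 0}]}}

```text
time_s: 32.0
ee_pos: [0.4774, 0.0525, 0.1264]
tcp_rot: [0.003, -0.079, 0.997, -0.001]
contact_force: [1.0, -0.0, -1.9]
finger_gap: 0.0135
```

```bash
python3 - <<'E'
from h import *
st(); s=snap('scene','s17')
t=cv2.imread('pics/s16.png')[268:282,324:344]; r=cv2.matchTemplate(s[256:292,312:356],t,cv2.TM_CCOEFF_NORMED); print(r.max(),np.unravel_index(r.argmax(),r.shape),'same=(12,12)')
for f in('s11','s17'):
    g=cv2.cvtColor(cv2.imread(f'pics/{f}.png'),cv2.COLOR_BGR2GRAY); print(f); print(' '*4,*range(326,352)); 
    for v in range(262,286): print(v,*(f'{x:3d}' for x in g[v,326:352]))
E
```

```text
32.0 tcp [0.4774 0.0525 0.1264] yaw_y 99.1 z [ 0.007 -0.001 -1.   ] F [ 1.  -0.  -1.9] gap 0.0135 q [ 0.36  0.1  -0.58  1.97  0.07  1.08  1.47]
0.7945159 (np.int64(12), np.int64(12)) same=(12,12)
s11
     326 327 328 329 330 331 332 333 334 335 336 337 338 339 340 341 342 343 344 345 346 347 348 349 350 351
262 116 116 116 116 115 114 115 115 116 116 115 114 116 116 116 115 114 116 113 114 113 111 111 113 115 114
263 117 115 114 114 114 115 114 115 118 119 118 117 119 116 119 120 125 127 126 126 125 119 116 118 115 115
264 116 116 115 116 118 116 116 115 118 121 121 111 107 127 135 136 137 137 138 137 136 137 137 135 134 130
265 117 116 116 117 120 117 114 114 116 117 118 107 103 130 139 139 139 140 139 139 141 140 139 139 138 137
266 119 118 116 116 118 117 114 114 115 116 117 109  85 126 138 138 139 138 140 141 139 139 139 138 138 140
267 117 118 118 116 116 116 115 115 115 115 116 107  78 101 132 138 139 140 141 140 138 138 138 139 139 140
268 124 120 116 117 116 118 118 118 117 116 113  99  74  92 128 140 141 140 138 138 138 138 139 140 139 138
269 137 133 122 116 115 116 117 119
[... 3805 characters left out ...]
 108  95  89  89  88  90  89  89  89  88  87  84  82
280  74  69  58  79  99  81  83 135 133 118 106  99  94  92  92  91 127 136 138 109 127 139 108  90  90  90
281  71  63  58  74  77  69  70 100 101  96  92  92 128 120 109  98  96  92  91  82  91  97  93  91 116 135
282  70  54  66  69  66  71  83  90  90  91  92 104 101  79  75  78  77  61  74 110 119 108  73  52  81  96
283  70  49  59  64  91 129 108  92  91  87  80  83  78  53  49  69  75  96 126 140 140 136 131  87  67  73
284  70  53  57  75  91 103 132 110  84  67  64  71  75  70  70  74  72 126 142 146 145 142 140 115  84  75
285  70  53  67  85  90  91 135 116  83  54  49  70  76  62  50  67  69 132 147 148 147 144 141 121  79  71
```

>>> {"method": "drive_tool", "body": {"series": [{"tx": 0, "ty": 0, "tz": 0, "wx": 0, "wy": 0, "wz": -0.023}, {"tx": 0, "ty": 0, "tz": 0, "wx": 0, "wy": 0, "wz": -0.046}, {"tx": 0, "ty": 0, "tz": 0, "wx": 0, "wy": 0, "wz": -0.069}, {"tx": 0, "ty": 0, "tz": 0, "wx": 0, "wy": 0, "wz": -0.092}, {"tx": 0, "ty": 0, "tz": 0, "wx": 0, "wy": 0, "wz": -0.115}, {"tx": 0, "ty": 0, "tz": 0, "wx": 0, "wy": 0, "wz": -0.138}, {"tx": 0, "ty": 0, "tz": 0, "wx": 0, "wy": 0, "wz": -0.138}]}}

```text
time_s: 32.75
ee_pos: [0.4745, 0.0521, 0.121]
tcp_rot: [-0.001, 0.348, 0.938, -0.001]
contact_force: [-0.1, 0.2, -1.8]
finger_gap: 0.013
```

>>> {"method": "drive_tool", "body": {"series": [{"tx": 0.013, "ty": 0.01, "tz": 0, "wx": 0, "wy": 0, "wz": -0.023}, {"tx": 0.013, "ty": 0.01, "tz": 0, "wx": 0, "wy": 0, "wz": -0.046}, {"tx": 0.013, "ty": 0.01, "tz": 0, "wx": 0, "wy": 0, "wz": -0.069}, {"tx": 0.013, "ty": 0.01, "tz": 0, "wx": 0, "wy": 0, "wz": -0.092}, {"tx": 0.013, "ty": 0.01, "tz": 0, "wx": 0, "wy": 0, "wz": -0.115}, {"tx": 0.013, "ty": 0.01, "tz": 0, "wx": 0, "wy": 0, "wz": -0.133}, {"tx": 0.013, "ty": 0.01, "tz": 0, "wx": 0, "wy": 0, "wz": -0.133}]}}

```text
time_s: 33.45
ee_pos: [0.4802, 0.0562, 0.1214]
tcp_rot: [-0.0, 0.697, 0.718, -0.001]
contact_force: [-0.3, -0.6, -1.8]
finger_gap: 0.0133
```

```bash
python3 - <<'E'
from h import *
st()
E
```

```text
33.5 tcp [0.4802 0.0562 0.1214] yaw_y 1.7 z [-0.001 -0.    -1.   ] F [-0.3 -0.6 -1.8] gap 0.0133 q [ 0.25  0.11 -0.48  1.96  0.06  1.08 -0.23]
```

>>> {"method": "drive_tool", "body": {"series": [{"tx": 0, "ty": 0, "tz": -0.1, "wx": 0, "wy": 0, "wz": 0}, {"tx": 0, "ty": 0, "tz": -0.2, "wx": 0, "wy": 0, "wz": 0}, {"tx": 0, "ty": 0, "tz": -0.25, "wx": 0, "wy": 0, "wz": 0}, {"tx": 0, "ty": 0, "tz": -0.28, "wx": 0, "wy": 0, "wz": 0}, {"tx": 0, "ty": 0, "tz": -0.287, "wx": 0, "wy": 0, "wz": 0}, {"tx": 0, "ty": 0, "tz": -0.287, "wx": 0, "wy": 0, "wz": 0}, {"tx": 0, "ty": 0, "tz": -0.287, "wx": 0, "wy": 0, "wz": 0}]}}

```text
time_s: 34.15
ee_pos: [0.4819, 0.0564, 0.0086]
tcp_rot: [0.001, 0.697, 0.717, 0.001]
contact_force: [-0.1, 0.2, -1.1]
finger_gap: 0.0131
```

>>> {"method": "drive_tool", "body": {"series": [{"tx": 0, "ty": 0, "tz": 0, "wx": 0, "wy": 0, "wz": 0}, {"tx": 0, "ty": 0, "tz": 0, "wx": 0, "wy": 0, "wz": 0}, {"tx": 0, "ty": 0, "tz": 0, "wx": 0, "wy": 0, "wz": 0}, {"tx": 0, "ty": 0, "tz": 0, "wx": 0, "wy": 0, "wz": 0}, {"tx": 0, "ty": 0, "tz": 0, "wx": 0, "wy": 0, "wz": 0}, {"tx": 0, "ty": 0, "tz": 0, "wx": 0, "wy": 0, "wz": 0}, {"tx": 0, "ty": 0, "tz": 0.1, "wx": 0, "wy": 0, "wz": 0}, {"tx": 0, "ty": 0, "tz": 0.2, "wx": 0, "wy": 0, "wz": 0}], "fingers": 0}}

```text
time_s: 34.95
ee_pos: [0.4797, 0.0564, 0.0875]
tcp_rot: [-0.001, 0.697, 0.717, -0.001]
contact_force: [0.8, -0.6, -0.5]
finger_gap: 0.0431
```

>>> {"method": "drive_tool", "body": {"series": [{"tx": 0, "ty": 0.06, "tz": 0.43, "wx": 0, "wy": 0, "wz": -0.2547}, {"tx": 0, "ty": 0.06, "tz": 0.43, "wx": 0, "wy": 0, "wz": -0.2547}, {"tx": 0.05, "ty": 0.06, "tz": 0.43, "wx": 0, "wy": 0, "wz": -0.2547}, {"tx": 0.25, "ty": 0.06, "tz": 0.43, "wx": 0, "wy": 0, "wz": -0.2547}, {"tx": 0.25, "ty": 0.06, "tz": 0.43, "wx": 0, "wy": 0, "wz": -0.2547}, {"tx": 0.25, "ty": 0.06, "tz": 0.43, "wx": 0, "wy": 0, "wz": -0.2547}, {"tx": 0.25, "ty": 0.06, "tz": 0.43, "wx": 0, "wy": 0, "wz": -0.2547}, {"tx": 0.25, "ty": 0.06, "tz": 0.43, "wx": 0, "wy": 0, "wz": -0.2547}]}}

```text
time_s: 35.75
ee_pos: [0.5811, 0.0804, 0.259]
tcp_rot: [-0.0, 0.981, 0.195, -0.0]
contact_force: [-0.5, -0.4, -0.8]
finger_gap: 0.0432
```

>>> {"method": "drive_tool", "body": {"series": [{"tx": 0, "ty": 0, "tz": 0, "wx": 0, "wy": 0, "wz": -0.0637}, {"tx": 0, "ty": 0, "tz": 0, "wx": 0, "wy": 0, "wz": -0.0637}, {"tx": 0, "ty": 0, "tz": 0, "wx": 0, "wy": 0, "wz": -0.0637}, {"tx": 0, "ty": 0, "tz": 0, "wx": 0, "wy": 0, "wz": -0.0637}, {"tx": 0, "ty": 0, "tz": 0, "wx": 0, "wy": 0, "wz": -0.0637}]}}

```text
time_s: 36.25
ee_pos: [0.5809, 0.0804, 0.2593]
tcp_rot: [0.0, 1.0, 0.001, -0.0]
contact_force: [-0.3, 0.0, 0.5]
finger_gap: 0.0437
```

```bash
python3 - <<'E'
from h import *
st(); a=snap('wrist','w18'); s=snap('scene','s18'); p=px('w18',[.6247,.0747,.07]); print('tang expected',p,'axis',px('w18',[.6652,.0818,.06]))
E
```

```text
36.2 tcp [0.5809 0.0804 0.2593] yaw_y -89.9 z [-0. -0. -1.] F [-0.3  0.   0.5] gap 0.0437 q [ 0.1   0.21 -0.36  1.55  0.08  1.39 -1.84]
tang expected [327.39654527 159.4684105 ] axis [318.85572929 109.11285572]
```

```bash
python3 - <<'E'
from h import *
a=cv2.imread('pics/w18.png'); s=cv2.imread('pics/s18.png')
Z=lambda i,f:cv2.resize(i,None,fx=f,fy=f,interpolation=cv2.INTER_CUBIC)
r=np.zeros((600,800,3),np.uint8); r[:,:480]=Z(a[55:205,260:380],4); r[:320,480:]=Z(s[255:295,316:356],8); 
cv2.imwrite('pics/c13.png',r)
E
```

```text
(no output)
```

View pics/c13.png

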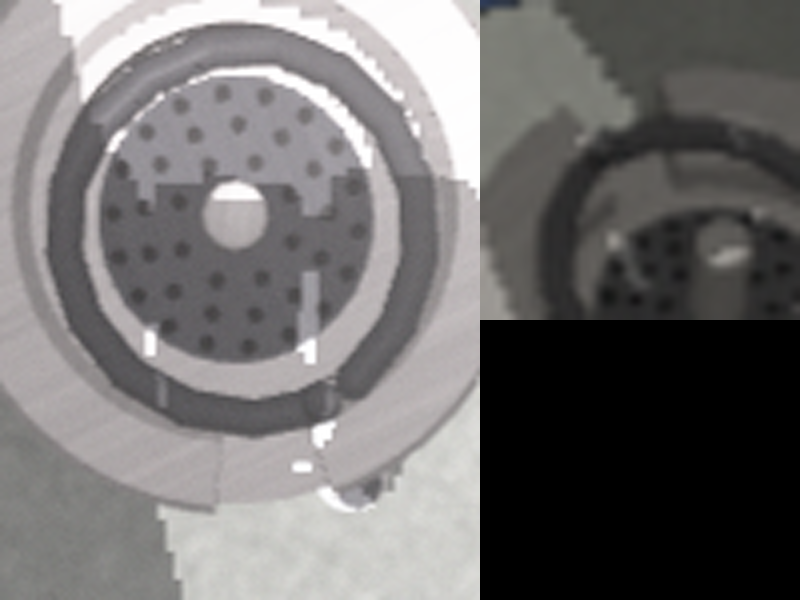

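```bash
python3 - <<'E'
from h import *
W=lambda x,y,z:w('w18',260+x/4,55+y/4,z)[:2]
for z in(.045,.05,.055,.06,.065,.07,.075):
    print(z,'LR',np.linalg.norm(W(50,228,z)-W(437,228,z)).round(4),'TB',np.linalg.norm(W(243,22,z)-W(243,435,z)).round(4),'ctr',((W(50,228,z)+W(437,228,z))/2).round(4),'tangW',W(322,397,z).round(4),'tangS',w('s18',331,272.5,z)[:2].round(4))
# plates: top edges, z=.116
pl={'s4':((110,362),(155,535)),'s2':((272,330),(312,507)),'s1':((355,320),(392,500))}
for k,(a,b) in pl.items():
    A,B=[w('w11',20+x/1.75,60+(y-232)/1.75,.116)[:2] for x,y in(a,b)]; d=A-B
    print(k,'mid',((A+B)/2).round(4),'len',np.linalg.norm(d).round(3),'x-axis yaw',np.degrees(np.arctan2(d[1],d[0])).round(1))
E
```

```text
0.045 LR 0.0836 TB 0.0858 ctr [0.6636 0.0801] tangW [0.6277 0.0628] tangS [0.6096 0.0701]
0.05 LR 0.0825 TB 0.0846 ctr [0.6633 0.0801] tangW [0.6279 0.063 ] tangS [0.6133 0.0687]
0.055 LR 0.0814 TB 0.0835 ctr [0.6631 0.0801] tangW [0.6282 0.0632] tangS [0.617  0.0674]
0.06 LR 0.0803 TB 0.0823 ctr [0.6629 0.0801] tangW [0.6284 0.0634] tangS [0.6206 0.066 ]
0.065 LR 0.0792 TB 0.0812 ctr [0.6627 0.0801] tangW [0.6287 0.0637] tangS [0.6243 0.0647]
0.07 LR 0.0781 TB 0.0801 ctr [0.6625 0.0801] tangW [0.629  0.0639] tangS [0.628  0.0633]
0.075 LR 0.077 TB 0.0789 ctr [0.6622 0.0801] tangW [0.6292 0.0641] tangS [0.6317 0.0619]
s4 mid [0.5361 0.4221] len 0.096 x-axis yaw 7.6
s2 mid [0.5526 0.3327] len 0.097 x-axis yaw 8.7
s1 mid [0.5573 0.2879] len 0.098 x-axis yaw 9.1
```

>>> {"method": "drive_tool", "body": {"series": [{"tx": 0.12, "ty": -0.041, "tz": -0.1, "wx": 0, "wy": 0, "wz": 0.322}, {"tx": 0.12, "ty": -0.041, "tz": -0.1, "wx": 0, "wy": 0, "wz": 0.322}, {"tx": 0.12, "ty": -0.041, "tz": -0.1, "wx": 0, "wy": 0, "wz": 0.322}, {"tx": 0.12, "ty": -0.041, "tz": -0.1, "wx": 0, "wy": 0, "wz": 0.322}, {"tx": 0.12, "ty": -0.041, "tz": -0.1, "wx": 0, "wy": 0, "wz": 0.322}, {"tx": 0.12, "ty": -0.041, "tz": -0.1, "wx": 0, "wy": 0, "wz": 0.322}, {"tx": 0.12, "ty": -0.041, "tz": -0.1, "wx": 0, "wy": 0, "wz": 0.322}, {"tx": 0.12, "ty": -0.041, "tz": -0.1, "wx": 0, "wy": 0, "wz": 0.322}], "fingers": -0.54, "force": 40}}

```text
time_s: 37.15
ee_pos: [0.629, 0.0638, 0.2194]
tcp_rot: [-0.0, 0.824, 0.567, -0.0]
contact_force: [-0.4, 0.4, 0.2]
finger_gap: 0.02
```

>>> {"method": "drive_tool", "body": {"series": [{"tx": 0, "ty": 0, "tz": -0.1, "wx": 0, "wy": 0, "wz": 0.132}, {"tx": 0, "ty": 0, "tz": -0.248, "wx": 0, "wy": 0, "wz": 0.132}, {"tx": 0, "ty": 0, "tz": -0.248, "wx": 0, "wy": 0, "wz": 0.132}, {"tx": 0, "ty": 0, "tz": -0.248, "wx": 0, "wy": 0, "wz": 0.132}, {"tx": 0, "ty": 0, "tz": -0.248, "wx": 0, "wy": 0, "wz": 0.132}, {"tx": 0, "ty": 0, "tz": -0.248, "wx": 0, "wy": 0, "wz": 0.132}, {"tx": 0, "ty": 0, "tz": -0.248, "wx": 0, "wy": 0, "wz": 0.132}, {"tx": 0, "ty": 0, "tz": -0.248, "wx": 0, "wy": 0, "wz": 0.132}]}}

```text
time_s: 37.95
ee_pos: [0.629, 0.0637, 0.1202]
tcp_rot: [-0.0, 0.53, 0.848, 0.0]
contact_force: [0.6, -0.1, -1.0]
finger_gap: 0.0199
```

```bash
python3 - <<'E'
from h import *
st()
E
```

```text
38.0 tcp [0.629  0.0637 0.1202] yaw_y 26.0 z [-0.  0. -1.] F [ 0.6 -0.1 -1. ] gap 0.0199 q [ 0.32  0.44 -0.63  1.61  0.28  1.18  0.08]
```

>>> {"method": "drive_tool", "body": {"series": [{"tx": 0, "ty": 0, "tz": -0.06, "wx": 0, "wy": 0, "wz": 0}, {"tx": 0, "ty": 0, "tz": -0.1, "wx": 0, "wy": 0, "wz": 0}, {"tx": 0, "ty": 0, "tz": -0.12, "wx": 0, "wy": 0, "wz": 0}, {"tx": 0, "ty": 0, "tz": -0.135, "wx": 0, "wy": 0, "wz": 0}, {"tx": 0, "ty": 0, "tz": -0.142, "wx": 0, "wy": 0, "wz": 0}, {"tx": 0, "ty": 0, "tz": -0.142, "wx": 0, "wy": 0, "wz": 0}, {"tx": 0, "ty": 0, "tz": -0.142, "wx": 0, "wy": 0, "wz": 0}]}}

```text
time_s: 38.65
ee_pos: [0.6293, 0.064, 0.064]
tcp_rot: [0.0, 0.529, 0.849, 0.0]
contact_force: [0.9, -0.4, -0.1]
finger_gap: 0.0198
```

>>> {"method": "drive_tool", "body": {"series": [{"tx": 0, "ty": 0, "tz": 0, "wx": 0, "wy": 0, "wz": 0}, {"tx": 0, "ty": 0, "tz": 0, "wx": 0, "wy": 0, "wz": 0}, {"tx": 0, "ty": 0, "tz": 0, "wx": 0, "wy": 0, "wz": 0}, {"tx": 0, "ty": 0, "tz": 0, "wx": 0, "wy": 0, "wz": 0}], "fingers": -1, "force": 40}}

```text
time_s: 39.05
ee_pos: [0.6289, 0.0635, 0.0635]
tcp_rot: [0.0, 0.529, 0.849, -0.0]
contact_force: [-0.7, -1.3, 0.1]
finger_gap: 0.0062
```

```bash
python3 - <<'E'
from h import *
st()
E
```

```text
39.0 tcp [0.6289 0.0635 0.0635] yaw_y 26.1 z [-0.    -0.001 -1.   ] F [-0.7 -1.3  0.1] gap 0.0062 q [ 0.3   0.5  -0.62  1.66  0.32  1.09  0.05]
```

>>> {"method": "drive_tool", "body": {"series": [{"tx": 0, "ty": 0, "tz": 0, "wx": 0, "wy": 0, "wz": 0}, {"tx": 0, "ty": 0, "tz": 0, "wx": 0, "wy": 0, "wz": 0}, {"tx": 0, "ty": 0, "tz": 0, "wx": 0, "wy": 0, "wz": 0}]}}

```text
time_s: 39.35
ee_pos: [0.6288, 0.0635, 0.0634]
tcp_rot: [-0.0, 0.529, 0.849, -0.0]
contact_force: [-1.3, -2.7, -0.3]
finger_gap: 0.0061
```

```bash
python3 - <<'E'
from h import *
st()
E
```

```text
39.4 tcp [0.6288 0.0635 0.0634] yaw_y 26.1 z [-0. -0. -1.] F [-1.3 -2.7 -0.3] gap 0.0061 q [ 0.3   0.5  -0.62  1.66  0.32  1.09  0.05]
```

>>> {"method": "drive_tool", "body": {"series": [{"tx": 0, "ty": 0, "tz": 0.0125, "wx": 0, "wy": 0, "wz": 0}, {"tx": 0, "ty": 0, "tz": 0.025, "wx": 0, "wy": 0, "wz": 0}, {"tx": 0, "ty": 0, "tz": 0.0375, "wx": 0, "wy": 0, "wz": 0}, {"tx": 0, "ty": 0, "tz": 0.05, "wx": 0, "wy": 0, "wz": 0}, {"tx": 0, "ty": 0, "tz": 0.05, "wx": 0, "wy": 0, "wz": 0}]}}

```text
time_s: 39.85
ee_pos: [0.6296, 0.0642, 0.0846]
tcp_rot: [0.001, 0.529, 0.849, 0.001]
contact_force: [-0.2, -0.4, -0.7]
finger_gap: 0.006
```

```bash
python3 - <<'E'
from h import *
for i in range(3): st(); s=snap('scene','s19')
E
```

```text
39.9 tcp [0.6296 0.0642 0.0846] yaw_y 26.2 z [ 0.002  0.    -1.   ] F [-0.2 -0.4 -0.7] gap 0.006 q [ 0.31  0.48 -0.62  1.64  0.3   1.12  0.06]
39.9 tcp [0.6293 0.0641 0.084 ] yaw_y 26.2 z [ 0.001  0.    -1.   ] F [-0.3  0.6 -1.8] gap 0.006 q [ 0.31  0.48 -0.62  1.64  0.3   1.12  0.06]
40.0 tcp [0.629  0.0639 0.0836] yaw_y 26.2 z [ 0. -0. -1.] F [-0.2 -0.5 -2.2] gap 0.0056 q [ 0.31  0.48 -0.62  1.64  0.3   1.12  0.06]
```

>>> {"method": "drive_tool", "body": {"series": [{"tx": 0, "ty": 0, "tz": 0.05, "wx": 0, "wy": 0, "wz": 0}, {"tx": 0, "ty": 0, "tz": 0.1, "wx": 0, "wy": 0, "wz": 0}, {"tx": 0, "ty": 0, "tz": 0.15, "wx": 0, "wy": 0, "wz": 0}, {"tx": 0, "ty": 0, "tz": 0.2, "wx": 0, "wy": 0, "wz": 0}, {"tx": 0, "ty": 0, "tz": 0.25, "wx": 0, "wy": 0, "wz": 0}, {"tx": 0, "ty": 0, "tz": 0.3, "wx": 0, "wy": 0, "wz": 0}, {"tx": 0, "ty": 0, "tz": 0.35, "wx": 0, "wy": 0, "wz": 0}, {"tx": 0, "ty": 0, "tz": 0.35, "wx": 0, "wy": 0, "wz": 0}]}}

```text
time_s: 40.8
ee_pos: [0.6302, 0.0644, 0.226]
tcp_rot: [0.002, 0.529, 0.849, 0.001]
contact_force: [1.9, -0.8, -2.0]
finger_gap: 0.0058
```

```bash
cat > ringfit.py <<'E'
from h import *
import sys
from scipy.ndimage import map_coordinates
def fit(f):
    g=cv2.cvtColor(cv2.imread(f'pics/{f}.png'),cv2.COLOR_BGR2GRAY).astype(float); g=cv2.GaussianBlur(g,(3,3),0)
    T=pose(); p=T[:3,3]; y0=np.arctan2(T[1,1],T[0,1]); d=np.load(f'pics/{f}.npz'); Ei=np.linalg.inv(d['E'])
    ph=np.radians(np.arange(25,336,5))
    def samp(r,yaw,pitch,roll,dz):
        M=R.from_euler('ZYX',[yaw,pitch,roll]).as_matrix()
        L=np.stack([.041-r*np.cos(ph),r*np.sin(ph),0*ph])   # tang at local origin, centre at +x
        P=p[:,None]+M@L+np.array([[0],[0],[dz]]); c=Ei[:3,:3]@P+Ei[:3,3:]; u=d['K']@c; u=u[:2]/u[2]
        return map_coordinates(g,[u[1],u[0]],order=1)
    best=[]
    for yaw in np.radians(np.arange(-40,41,4)):
      for pitch in np.radians(np.arange(-40,61,5)):
        for roll in np.radians(np.arange(-45,46,5)):
            a=samp(.041,y0+yaw,pitch,roll,-.003); b=samp(.033,y0+yaw,pitch,roll,-.003); c=samp(.050,y0+yaw,pitch,roll,-.003)
            best.append((np.minimum(np.median(b),np.median(c))-np.mean(a)+.2*(np.mean(b+c)/2-np.mean(a)),np.degrees([yaw,pitch,roll]).round()))
    best.sort(key=lambda t:-t[0]); return best
if __name__=='__main__':
    f=sys.argv[1]; snap('scene',f); st()
    for b in fit(f)[:8]: print(b[0].round(1),b[1])
E
python3 ringfit.py s20
```

```text
40.9 tcp [0.6295 0.0641 0.2241] yaw_y 26.2 z [ 0.002  0.    -1.   ] F [-0.1  0.5 -2.8] gap 0.0055 q [ 0.33  0.37 -0.66  1.48  0.23  1.37  0.12]
47.1 [ -4. -30. -45.]
46.1 [ -4. -25. -45.]
44.7 [  0. -20. -45.]
41.9 [ -4. -20. -45.]
41.8 [-8.  0.  0.]
41.1 [  0. -25. -45.]
40.4 [-8.  0.  5.]
39.7 [-12.   0.   5.]
```

>>> {"method": "drive_tool", "body": {"series": [{"tx": -0.06, "ty": -0.1, "tz": 0.05, "wx": 0, "wy": 0, "wz": -0.01}, {"tx": -0.08, "ty": -0.2, "tz": 0.05, "wx": 0, "wy": 0, "wz": -0.02}, {"tx": -0.1, "ty": -0.3, "tz": 0.05, "wx": 0, "wy": 0, "wz": -0.03}, {"tx": -0.12, "ty": -0.4, "tz": 0.05, "wx": 0, "wy": 0, "wz": -0.04}, {"tx": -0.13, "ty": -0.5, "tz": 0.05, "wx": 0, "wy": 0, "wz": -0.05}, {"tx": -0.14, "ty": -0.6, "tz": 0.05, "wx": 0, "wy": 0, "wz": -0.06}, {"tx": -0.152, "ty": -0.7, "tz": 0.05, "wx": 0, "wy": 0, "wz": -0.0672}, {"tx": -0.152, "ty": -0.8, "tz": 0.05, "wx": 0, "wy": 0, "wz": -0.0672}]}}

```text
time_s: 41.65
ee_pos: [0.5668, -0.2578, 0.2417]
tcp_rot: [-0.001, 0.696, 0.718, -0.001]
contact_force: [0.7, -0.9, -1.5]
finger_gap: 0.0057
```

>>> {"method": "drive_tool", "body": {"series": [{"tx": 0, "ty": -0.1, "tz": 0, "wx": 0, "wy": 0, "wz": 0}, {"tx": 0, "ty": -0.2, "tz": 0, "wx": 0, "wy": 0, "wz": 0}, {"tx": 0, "ty": -0.266, "tz": 0, "wx": 0, "wy": 0, "wz": 0}, {"tx": 0, "ty": -0.266, "tz": 0, "wx": 0, "wy": 0, "wz": 0}, {"tx": 0, "ty": -0.266, "tz": 0, "wx": 0, "wy": 0, "wz": 0}]}}

```text
time_s: 42.15
ee_pos: [0.5675, -0.3625, 0.2413]
tcp_rot: [-0.001, 0.695, 0.719, -0.0]
contact_force: [0.2, 1.4, -2.3]
finger_gap: 0.0057
```

```bash
python3 ringfit.py s21; python3 - <<'E'
from h import *; from ringfit import fit
snap('top','t21')
b=fit('t21'); print('top:'); [print(x[0].round(1),x[1]) for x in b[:6]]
s=dict(); 
for f in('s21','t21'):
    for sc,k in fit(f): s[tuple(k)]=s.get(tuple(k),0)+sc
print('sum',sorted(((v.round(1),k) for k,v in s.items()),reverse=True)[:6])
E
```

```text
42.2 tcp [ 0.5681 -0.3613  0.2419] yaw_y 2.0 z [-0.001  0.002 -1.   ] F [ 0.4  0.8 -1.6] gap 0.0058 q [ 0.79  0.41 -0.4   1.35  0.16  1.42  0.43]
75.3 [-4. 10.  0.]
75.2 [-4. 10. -5.]
72.9 [-8. 15.  0.]
71.1 [-8. 10.  0.]
68.2 [ -4.  10. -10.]
67.7 [-8. 15. -5.]
67.4 [-8. 10. -5.]
67.3 [-4.  5.  0.]
top:
41.2 [-4. 15. -5.]
40.1 [ 20. -35. -45.]
39.8 [-4. 15.  0.]
39.5 [ 12. -30. -40.]
39.4 [ 16. -35. -40.]
39.4 [ 16. -30. -45.]
sum [(np.float64(111.3), (np.float64(-4.0), np.float64(10.0), np.float64(-5.0))), (np.float64(108.8), (np.float64(-8.0), np.float64(15.0), np.float64(-5.0))), (np.float64(107.5), (np.float64(-4.0), np.float64(10.0), np.float64(0.0))), (np.float64(106.8), (np.float64(-8.0), np.float64(15.0), np.float64(0.0))), (np.float64(103.8), (np.float64(-4.0), np.float64(10.0), np.float64(-10.0))), (np.float64(102.9), (np.float64(-4.0), np.float64(15.0), np.float64(-5.0)))]
```

>>> {"method": "drive_tool", "body": {"series": [{"tx": 0, "ty": -0.005, "tz": -0.1, "wx": 0, "wy": 0, "wz": -0.004}, {"tx": 0, "ty": -0.005, "tz": -0.2, "wx": 0, "wy": 0, "wz": -0.004}, {"tx": 0, "ty": -0.005, "tz": -0.28, "wx": 0, "wy": 0, "wz": -0.004}, {"tx": 0, "ty": -0.005, "tz": -0.33, "wx": 0, "wy": 0, "wz": -0.004}, {"tx": 0, "ty": -0.005, "tz": -0.36, "wx": 0, "wy": 0, "wz": -0.004}, {"tx": 0, "ty": -0.005, "tz": -0.375, "wx": 0, "wy": 0, "wz": -0.004}, {"tx": 0, "ty": -0.005, "tz": -0.375, "wx": 0, "wy": 0, "wz": -0.004}, {"tx": 0, "ty": -0.005, "tz": -0.375, "wx": 0, "wy": 0, "wz": -0.004}]}}

```text
time_s: 43.05
ee_pos: [0.569, -0.3646, 0.0948]
tcp_rot: [0.001, 0.704, 0.71, 0.0]
contact_force: [-0.2, 0.1, -1.0]
finger_gap: 0.0052
```

```bash
python3 ringfit.py s22
```

```text
43.1 tcp [ 0.569  -0.3648  0.0949] yaw_y 0.5 z [ 0.002 -0.001 -1.   ] F [-0.  -0.8 -1.9] gap 0.0054 q [ 0.79  0.5  -0.38  1.53  0.2   1.15  0.38]
49.7 [-20.  60. -40.]
48.3 [-20.  60. -35.]
47.2 [-16.  60. -40.]
46.6 [-24.  60. -35.]
46.3 [-24.  60. -40.]
46.2 [-16.  60. -35.]
45.5 [ 0. 10.  5.]
45.3 [-20.  60. -30.]
```

>>> {"method": "drive_tool", "body": {"series": [{"tx": 0, "ty": 0, "tz": 0, "wx": 0, "wy": 0, "wz": 0}, {"tx": 0, "ty": 0, "tz": 0, "wx": 0, "wy": 0, "wz": 0}, {"tx": 0, "ty": 0, "tz": 0, "wx": 0, "wy": 0, "wz": 0}, {"tx": 0, "ty": 0, "tz": 0, "wx": 0, "wy": 0, "wz": 0}, {"tx": 0, "ty": 0, "tz": 0.1, "wx": 0, "wy": 0, "wz": 0}, {"tx": 0, "ty": 0, "tz": 0.2, "wx": 0, "wy": 0, "wz": 0}, {"tx": 0, "ty": 0, "tz": 0.3, "wx": 0, "wy": 0, "wz": 0}, {"tx": 0, "ty": 0, "tz": 0.36, "wx": 0, "wy": 0, "wz": 0}], "fingers": -0.54}}

```text
time_s: 43.9
ee_pos: [0.569, -0.3648, 0.2414]
tcp_rot: [0.002, 0.704, 0.71, 0.0]
contact_force: [0.5, -0.5, 0.1]
finger_gap: 0.0199
```

>>> {"method": "drive_tool", "body": {"series": [{"tx": 0.24, "ty": 0.9, "tz": 0, "wx": 0, "wy": 0, "wz": 0}, {"tx": 0.24, "ty": 0.9, "tz": 0, "wx": 0, "wy": 0, "wz": 0}, {"tx": 0.24, "ty": 0.9, "tz": 0, "wx": 0, "wy": 0, "wz": 0}, {"tx": 0.24, "ty": 0.9, "tz": 0, "wx": 0, "wy": 0, "wz": 0}, {"tx": 0.24, "ty": 0.9, "tz": 0, "wx": 0, "wy": 0, "wz": 0}, {"tx": 0.24, "ty": 0.9, "tz": 0, "wx": 0, "wy": 0, "wz": 0}, {"tx": 0.24, "ty": 0.9, "tz": 0, "wx": 0, "wy": 0, "wz": 0}, {"tx": 0.24, "ty": 0.9, "tz": 0, "wx": 0, "wy": 0, "wz": 0}], "fingers": -0.31}}

```text
time_s: 44.7
ee_pos: [0.6644, 0.0021, 0.2378]
tcp_rot: [-0.001, 0.702, 0.712, 0.001]
contact_force: [-0.5, 0.5, 0.3]
finger_gap: 0.03
```

>>> {"method": "drive_tool", "body": {"series": [{"tx": 0, "ty": 0.214, "tz": 0, "wx": 0, "wy": 0, "wz": 0}, {"tx": 0, "ty": 0.214, "tz": 0, "wx": 0, "wy": 0, "wz": 0}, {"tx": 0, "ty": 0.214, "tz": 0, "wx": 0, "wy": 0, "wz": 0}, {"tx": 0, "ty": 0.214, "tz": 0, "wx": 0, "wy": 0, "wz": 0}, {"tx": 0, "ty": 0.214, "tz": 0, "wx": 0, "wy": 0, "wz": 0}]}}

```text
time_s: 45.2
ee_pos: [0.6644, 0.0795, 0.2374]
tcp_rot: [0.0, 0.704, 0.71, -0.0]
contact_force: [0.5, -1.0, -0.1]
finger_gap: 0.0303
```

```bash
cat > basket.py <<'E'
from h import *
import sys
f=sys.argv[1]; t=snap('top',f); st()
# where dark ring pixels lie in the bay; map the bay to a tank-frame picture at the given height
c=np.array([.619,-.277]); x=np.array([.9945,-.1045]); y=np.array([.1045,.9945])
g0=cv2.cvtColor(cv2.imread('pics/t5.png'),cv2.COLOR_BGR2GRAY).astype(float); g=cv2.cvtColor(t,cv2.COLOR_BGR2GRAY).astype(float)
d=np.load('pics/'+f+'.npz') 
for im in(g0,g):
    print('rows x +60..-60, cols y -145..0')
    for xx in np.arange(.06,-.0601,-.01):
        P=[px(f,[*(c+xx*x+yy*y),.045]) for yy in np.arange(-.145,.001,.01)]
        print(f'{xx:+.2f}',*(f'{int(cv2.GaussianBlur(im,(5,5),0)[int(round(p[1])),int(round(p[0]))]):3d}' for p in P))
E
python3 basket.py t23
```

```text
45.2 tcp [0.6644 0.0792 0.2374] yaw_y 0.4 z [ 0.    -0.001 -1.   ] F [ 0.1 -1.  -0.3] gap 0.0298 q [ 0.22  0.42 -0.56  1.36  0.23  1.42 -0.33]
rows x +60..-60, cols y -145..0
+0.06 133 120 139 129 142 133 143 135 144 141 152 153 176 165 184
+0.05  87 103 141 135 138 135 147 163 143 143 151 152 165 159 179
+0.04  85 105 157 152 172 183 188 203 150 184 171 125 176 157 172
+0.03  90 107 145 151 169 194 215 201 189 178 213 108 195 161 196
+0.02  86 105 149 149 198 179 213 195 159 196 197 161 204 162 178
+0.01  83 104 136 158 138 192 167 189 151 161 187 140 167 156 192
-0.00  84 109 142 155 172 193 195 184 180 173 204 138 184 157 179
-0.01  90 109 145 157 167 198 218 207 202 177 209 135 172 162 180
-0.02  91 102 141 146 175 203 206 197 186 200 207 164 206 188 178
-0.03  83 109 135 151 156 160 202 158 177 152 204 155 181 159 178
-0.04  86 102 155 150 172 165 194 163 169 188 183 128 159 167 177
-0.05 139 144 151 153 154 155 163 157 149 159 156 114 143 152 196
-0.06  77 118 144 157 163 147 170 154 155 143 160 153 163 161 178
rows x +60..-60, cols y -145..0
+0.06  94 101 128 145 171 158 176 164 180 171 185 182 203 189 195
+0.05 120 107 135 135 145 136 124 148 135 127 126 151 160 158 181
+0.04  93 116 155 149 167 201 226 217 208 187 216 144 196 199 181
+0.03  93 112 146 148 134 107  99 131 165 187 192 156 182 165 197
+0.02  89 118 134  93  98 143 186 146  91 127 185 165 159 185 187
+0.01  92 111  71 110 175 194 217 202 173  89 176 141 174 166 189
-0.00  90 110  70 150 161 223 224 211 210 192 180 159 201 180 176
-0.01  95  91  95 149 195 188 223 200 184 184 102 148 191 192 188
-0.02  86  90 103 135 182 170 199 186 175 169 109 167 157 167 177
-0.03  83 118  68 166 154 204 198 206 162 112 146 141 175 166 187
-0.04  91 110 114  97 165 192 223 214 127  87 164 164 179 191 185
-0.05 111 119 154 143 161 111 111 103  88 154 182 160 171 171 188
-0.06  92 112 126 137 133 139 134 169 129 142 139 137 146 163 188
```

>>> {"method": "drive_tool", "body": {"series": [{"tx": 0.003, "ty": 0.004, "tz": -0.12, "wx": 0, "wy": 0, "wz": 0}, {"tx": 0.003, "ty": 0.004, "tz": -0.24, "wx": 0, "wy": 0, "wz": 0}, {"tx": 0.003, "ty": 0.004, "tz": -0.34, "wx": 0, "wy": 0, "wz": 0}, {"tx": 0.003, "ty": 0.004, "tz": -0.4, "wx": 0, "wy": 0, "wz": 0}, {"tx": 0.003, "ty": 0.004, "tz": -0.44, "wx": 0, "wy": 0, "wz": 0}, {"tx": 0.003, "ty": 0.004, "tz": -0.4685, "wx": 0, "wy": 0, "wz": 0}, {"tx": 0.003, "ty": 0.004, "tz": -0.4685, "wx": 0, "wy": 0, "wz": 0}, {"tx": 0.003, "ty": 0.004, "tz": -0.4685, "wx": 0, "wy": 0, "wz": 0}]}}

```text
time_s: 46.05
ee_pos: [0.6662, 0.0827, 0.0513]
tcp_rot: [0.0, 0.704, 0.71, 0.001]
contact_force: [0.8, 0.5, 1.6]
finger_gap: 0.03
```

>>> {"method": "drive_tool", "body": {"series": [{"tx": 0, "ty": 0, "tz": 0, "wx": 0, "wy": 0, "wz": 0}, {"tx": 0, "ty": 0, "tz": 0, "wx": 0, "wy": 0, "wz": 0}, {"tx": 0, "ty": 0, "tz": 0, "wx": 0, "wy": 0, "wz": 0}, {"tx": 0, "ty": 0, "tz": 0, "wx": 0, "wy": 0, "wz": 0}, {"tx": 0, "ty": 0, "tz": 0, "wx": 0, "wy": 0, "wz": 0}, {"tx": 0, "ty": 0, "tz": 0.02, "wx": 0, "wy": 0, "wz": 0}, {"tx": 0, "ty": 0, "tz": 0.06, "wx": 0, "wy": 0, "wz": 0}, {"tx": 0, "ty": 0, "tz": 0.12, "wx": 0, "wy": 0, "wz": 0}], "fingers": -1}}

```text
time_s: 46.85
ee_pos: [0.6644, 0.0825, 0.0981]
tcp_rot: [-0.001, 0.704, 0.71, -0.001]
contact_force: [0.4, 0.7, -2.2]
finger_gap: 0.013
```

>>> {"method": "drive_tool", "body": {"series": [{"tx": 0, "ty": 0, "tz": 0.1, "wx": 0, "wy": 0, "wz": 0}, {"tx": 0, "ty": 0, "tz": 0.2, "wx": 0, "wy": 0, "wz": 0}, {"tx": 0, "ty": 0, "tz": 0.3, "wx": 0, "wy": 0, "wz": 0}, {"tx": 0, "ty": 0, "tz": 0.36, "wx": 0, "wy": 0, "wz": 0}, {"tx": 0, "ty": 0, "tz": 0.36, "wx": 0, "wy": 0, "wz": 0}]}}

```text
time_s: 47.35
ee_pos: [0.6669, 0.0835, 0.2479]
tcp_rot: [0.002, 0.704, 0.71, 0.003]
contact_force: [-0.2, 0.8, -1.8]
finger_gap: 0.0129
```

```bash
python3 - <<'E'
from h import *
st(); snap('scene','s24');st()
E
```

```text
47.4 tcp [0.6669 0.0835 0.2479] yaw_y 0.5 z [ 0.007  0.001 -1.   ] F [-0.2  0.8 -1.8] gap 0.0129 q [ 0.22  0.42 -0.57  1.35  0.22  1.43 -0.33]
47.4 tcp [0.6661 0.0831 0.2451] yaw_y 0.5 z [ 0.004  0.001 -1.   ] F [-0.4  0.8 -2.2] gap 0.0131 q [ 0.22  0.42 -0.57  1.35  0.23  1.43 -0.33]
```

>>> {"method": "drive_tool", "body": {"series": [{"tx": -0.14, "ty": -0.12, "tz": 0, "wx": 0, "wy": 0, "wz": -0.018}, {"tx": -0.14, "ty": -0.24, "tz": 0, "wx": 0, "wy": 0, "wz": -0.018}, {"tx": -0.14, "ty": -0.36, "tz": 0, "wx": 0, "wy": 0, "wz": -0.018}, {"tx": -0.14, "ty": -0.48, "tz": 0, "wx": 0, "wy": 0, "wz": -0.018}, {"tx": -0.14, "ty": -0.6, "tz": 0, "wx": 0, "wy": 0, "wz": -0.018}, {"tx": -0.14, "ty": -0.72, "tz": 0, "wx": 0, "wy": 0, "wz": -0.018}, {"tx": -0.14, "ty": -0.84, "tz": 0, "wx": 0, "wy": 0, "wz": -0.018}, {"tx": -0.14, "ty": -0.96, "tz": 0, "wx": 0, "wy": 0, "wz": -0.018}]}}

```text
time_s: 48.2
ee_pos: [0.6083, -0.2996, 0.2409]
tcp_rot: [-0.001, 0.743, 0.669, -0.0]
contact_force: [1.3, 0.4, -2.1]
finger_gap: 0.0131
```

>>> {"method": "drive_tool", "body": {"series": [{"tx": 0, "ty": -0.1, "tz": 0, "wx": 0, "wy": 0, "wz": 0}, {"tx": 0, "ty": -0.159, "tz": 0, "wx": 0, "wy": 0, "wz": 0}, {"tx": 0, "ty": -0.159, "tz": 0, "wx": 0, "wy": 0, "wz": 0}, {"tx": 0, "ty": -0.159, "tz": 0, "wx": 0, "wy": 0, "wz": 0}, {"tx": 0, "ty": -0.159, "tz": 0, "wx": 0, "wy": 0, "wz": 0}]}}

```text
time_s: 48.7
ee_pos: [0.6096, -0.3595, 0.2416]
tcp_rot: [-0.001, 0.742, 0.67, 0.0]
contact_force: [-0.3, -0.0, -1.8]
finger_gap: 0.0126
```

```bash
python3 - <<'E'
from h import *
st()
E
```

```text
48.7 tcp [ 0.6096 -0.3595  0.2416] yaw_y -5.8 z [-0.001  0.001 -1.   ] F [-0.3 -0.  -1.8] gap 0.0126 q [ 0.72  0.47 -0.37  1.25  0.17  1.44  0.26]
```

>>> {"method": "drive_tool", "body": {"series": [{"tx": 0, "ty": -0.012, "tz": -0.1, "wx": 0, "wy": 0, "wz": 0}, {"tx": 0, "ty": -0.012, "tz": -0.2, "wx": 0, "wy": 0, "wz": 0}, {"tx": 0, "ty": -0.012, "tz": -0.3, "wx": 0, "wy": 0, "wz": 0}, {"tx": 0, "ty": -0.012, "tz": -0.36, "wx": 0, "wy": 0, "wz": 0}, {"tx": 0, "ty": -0.012, "tz": -0.4, "wx": 0, "wy": 0, "wz": 0}, {"tx": 0, "ty": -0.012, "tz": -0.425, "wx": 0, "wy": 0, "wz": 0}, {"tx": 0, "ty": -0.012, "tz": -0.444, "wx": 0, "wy": 0, "wz": 0}, {"tx": 0, "ty": -0.012, "tz": -0.444, "wx": 0, "wy": 0, "wz": 0}]}}

```text
time_s: 49.5
ee_pos: [0.6095, -0.366, 0.0645]
tcp_rot: [0.0, 0.743, 0.67, 0.0]
contact_force: [-0.3, -0.2, -1.5]
finger_gap: 0.0128
```

>>> {"method": "drive_tool", "body": {"series": [{"tx": 0, "ty": 0, "tz": 0, "wx": 0, "wy": 0, "wz": 0}, {"tx": 0, "ty": 0, "tz": 0, "wx": 0, "wy": 0, "wz": 0}, {"tx": 0, "ty": 0, "tz": 0, "wx": 0, "wy": 0, "wz": 0}, {"tx": 0, "ty": 0, "tz": 0, "wx": 0, "wy": 0, "wz": 0}, {"tx": 0, "ty": 0, "tz": 0, "wx": 0, "wy": 0, "wz": 0}, {"tx": 0, "ty": 0, "tz": 0.08, "wx": 0, "wy": 0, "wz": 0}, {"tx": 0, "ty": 0, "tz": 0.18, "wx": 0, "wy": 0, "wz": 0}, {"tx": 0, "ty": 0, "tz": 0.3, "wx": 0, "wy": 0, "wz": 0}], "fingers": -0.31}}

```text
time_s: 50.3
ee_pos: [0.6084, -0.3658, 0.1844]
tcp_rot: [-0.001, 0.743, 0.669, -0.0]
contact_force: [0.2, -1.0, -0.2]
finger_gap: 0.0297
```

```bash
python3 - <<'E'
from h import *
st()
E
```

```text
50.3 tcp [ 0.6084 -0.3658  0.1844] yaw_y -6.0 z [-0.002  0.001 -1.   ] F [ 0.2 -1.  -0.2] gap 0.0297 q [ 0.73  0.5  -0.36  1.33  0.18  1.35  0.26]
```

>>> {"method": "drive_tool", "body": {"series": [{"tx": -0.06, "ty": 0.1, "tz": 0.12, "wx": 0, "wy": 0, "wz": 0.02}, {"tx": -0.06, "ty": 0.9, "tz": 0.25, "wx": 0, "wy": 0, "wz": 0.19}, {"tx": -0.06, "ty": 0.9, "tz": 0.25, "wx": 0, "wy": 0, "wz": 0.19}, {"tx": -0.06, "ty": 0.9, "tz": 0.25, "wx": 0, "wy": 0, "wz": 0.19}, {"tx": -0.06, "ty": 0.9, "tz": 0.25, "wx": 0, "wy": 0, "wz": 0.19}, {"tx": -0.06, "ty": 0.9, "tz": 0.25, "wx": 0, "wy": 0, "wz": 0.19}, {"tx": -0.06, "ty": 0.9, "tz": 0.25, "wx": 0, "wy": 0, "wz": 0.19}, {"tx": -0.06, "ty": 0.9, "tz": 0.25, "wx": 0, "wy": 0, "wz": 0.19}]}}

```text
time_s: 51.1
ee_pos: [0.5849, -0.0023, 0.2857]
tcp_rot: [0.001, 0.243, 0.97, 0.0]
contact_force: [0.7, -0.1, 0.9]
finger_gap: 0.0299
```

>>> {"method": "drive_tool", "body": {"series": [{"tx": -0.06, "ty": 0.735, "tz": 0, "wx": 0, "wy": 0, "wz": 0.101}, {"tx": -0.06, "ty": 0.735, "tz": 0, "wx": 0, "wy": 0, "wz": 0.101}, {"tx": -0.06, "ty": 0.735, "tz": 0, "wx": 0, "wy": 0, "wz": 0.101}, {"tx": -0.06, "ty": 0.735, "tz": 0, "wx": 0, "wy": 0, "wz": 0.101}, {"tx": -0.06, "ty": 0.735, "tz": 0, "wx": 0, "wy": 0, "wz": 0.101}, {"tx": -0.06, "ty": 0.735, "tz": 0, "wx": 0, "wy": 0, "wz": 0.101}, {"tx": -0.06, "ty": 0.735, "tz": 0, "wx": 0, "wy": 0, "wz": 0.101}, {"tx": -0.06, "ty": 0.735, "tz": 0, "wx": 0, "wy": 0, "wz": 0.101}]}}

```text
time_s: 51.9
ee_pos: [0.5606, 0.2893, 0.2844]
tcp_rot: [-0.0, -0.069, 0.998, 0.0]
contact_force: [0.3, -0.8, -1.2]
finger_gap: 0.03
```

```bash
python3 basket.py t25 | tail -14; python3 - <<'E'
from h import *
st(); snap('scene','s25')
E
```

```text
rows x +60..-60, cols y -145..0
+0.06  96 102 130 147 173 159 180 166 182 174 188 184 205 190 197
+0.05 121 108 138 137 147 138 125 151 135 129 128 153 165 160 183
+0.04  94 117 157 150 168 209 227 217 211 189 218 146 198 201 184
+0.03  94 114 148 189 216 152 191 215 153 158 192 158 184 168 200
+0.02  90 119 164 174  98 100 101 100 218 151 170 167 161 187 190
+0.01  93 112 181 106 111 111  90 100 100 195 159 142 176 168 191
-0.00  91 114 176  98 149 213  62 102  98 225 130 160 204 182 181
-0.01  96  90 198  97 105 100 102 105 101 213  91 150 194 195 190
-0.02  87  91 146 213 102 101 102  99 201 154  97 169 159 169 179
-0.03  84 121  70 206 226 155 177 217 167 106 150 143 176 168 189
-0.04  93 111 116  96 166 191 215 211 126  88 166 166 185 193 187
-0.05 112 121 156 144 163 114 115 104  89 157 184 161 173 173 191
-0.06  94 113 128 140 135 142 136 171 131 144 140 138 148 165 190
52.0 tcp [0.5615 0.2875 0.2844] yaw_y 97.8 z [ 0.    -0.001 -1.   ] F [-0.5 -0.5 -0.9] gap 0.0301 q [ 0.12  0.4  -0.91  1.38  0.31  1.51  0.94]
```

>>> {"method": "drive_tool", "body": {"series": [{"tx": -0.009, "ty": 0.002, "tz": -0.12, "wx": 0, "wy": 0, "wz": 0.003}, {"tx": -0.009, "ty": 0.002, "tz": -0.24, "wx": 0, "wy": 0, "wz": 0.003}, {"tx": -0.009, "ty": 0.002, "tz": -0.34, "wx": 0, "wy": 0, "wz": 0.003}, {"tx": -0.009, "ty": 0.002, "tz": -0.4, "wx": 0, "wy": 0, "wz": 0.003}, {"tx": -0.009, "ty": 0.002, "tz": -0.45, "wx": 0, "wy": 0, "wz": 0.003}, {"tx": -0.009, "ty": 0.002, "tz": -0.481, "wx": 0, "wy": 0, "wz": 0.003}, {"tx": -0.009, "ty": 0.002, "tz": -0.481, "wx": 0, "wy": 0, "wz": 0.003}, {"tx": -0.009, "ty": 0.002, "tz": -0.481, "wx": 0, "wy": 0, "wz": 0.003}]}}

```text
time_s: 52.8
ee_pos: [0.5585, 0.2881, 0.0929]
tcp_rot: [0.0, -0.076, 0.997, 0.0]
contact_force: [-0.3, -0.2, -0.3]
finger_gap: 0.0304
```

>>> {"method": "drive_tool", "body": {"series": [{"tx": 0, "ty": 0, "tz": 0, "wx": 0, "wy": 0, "wz": 0}, {"tx": 0, "ty": 0, "tz": 0, "wx": 0, "wy": 0, "wz": 0}, {"tx": 0, "ty": 0, "tz": 0, "wx": 0, "wy": 0, "wz": 0}, {"tx": 0, "ty": 0, "tz": 0, "wx": 0, "wy": 0, "wz": 0}, {"tx": 0, "ty": 0, "tz": 0, "wx": 0, "wy": 0, "wz": 0}, {"tx": 0, "ty": 0, "tz": 0, "wx": 0, "wy": 0, "wz": 0}], "fingers": -1, "force": 30}}

```text
time_s: 53.4
ee_pos: [0.5579, 0.289, 0.0925]
tcp_rot: [0.0, -0.077, 0.997, 0.0]
contact_force: [-0.6, 0.8, 4.5]
finger_gap: 0.0076
```

```bash
python3 - <<'E'
from h import *
st()
E
```

```text
53.4 tcp [0.5579 0.289  0.0925] yaw_y 98.9 z [ 0.001  0.001 -1.   ] F [-0.6  0.8  4.5] gap 0.0076 q [ 0.1   0.53 -0.85  1.64  0.43  1.17  0.87]
```

>>> {"method": "drive_tool", "body": {"series": [{"tx": 0, "ty": 0, "tz": 0.03, "wx": 0, "wy": 0, "wz": 0}, {"tx": 0, "ty": 0, "tz": 0.07, "wx": 0, "wy": 0, "wz": 0}, {"tx": 0, "ty": 0, "tz": 0.14, "wx": 0, "wy": 0, "wz": 0}, {"tx": 0, "ty": 0, "tz": 0.22, "wx": 0, "wy": 0, "wz": 0}, {"tx": 0, "ty": 0, "tz": 0.3, "wx": 0, "wy": 0, "wz": 0}, {"tx": 0, "ty": 0, "tz": 0.38, "wx": 0, "wy": 0, "wz": 0}, {"tx": 0, "ty": 0, "tz": 0.4, "wx": 0, "wy": 0, "wz": 0}]}}

```text
time_s: 54.1
ee_pos: [0.5587, 0.2895, 0.2571]
tcp_rot: [0.003, -0.077, 0.997, 0.001]
contact_force: [0.3, -0.1, -2.0]
finger_gap: 0.0078
```

>>> {"method": "drive_tool", "body": {"series": [{"tx": 0.02, "ty": -0.11, "tz": 0, "wx": 0, "wy": 0, "wz": -0.005}, {"tx": 0.04, "ty": -0.22, "tz": 0, "wx": 0, "wy": 0, "wz": -0.01}, {"tx": 0.06, "ty": -0.33, "tz": 0, "wx": 0, "wy": 0, "wz": -0.016}, {"tx": 0.08, "ty": -0.44, "tz": 0, "wx": 0, "wy": 0, "wz": -0.022}, {"tx": 0.1, "ty": -0.55, "tz": 0, "wx": 0, "wy": 0, "wz": -0.028}, {"tx": 0.12, "ty": -0.66, "tz": 0, "wx": 0, "wy": 0, "wz": -0.034}, {"tx": 0.14, "ty": -0.77, "tz": 0, "wx": 0, "wy": 0, "wz": -0.041}, {"tx": 0.15, "ty": -0.88, "tz": 0, "wx": 0, "wy": 0, "wz": -0.041}]}}

```text
time_s: 54.9
ee_pos: [0.6175, -0.0655, 0.252]
tcp_rot: [-0.0, 0.052, 0.999, -0.0]
contact_force: [0.7, -1.0, -1.2]
finger_gap: 0.0077
```

>>> {"method": "drive_tool", "body": {"series": [{"tx": 0.008, "ty": -0.11, "tz": 0, "wx": 0, "wy": 0, "wz": 0}, {"tx": 0.016, "ty": -0.22, "tz": 0, "wx": 0, "wy": 0, "wz": 0}, {"tx": 0.016, "ty": -0.33, "tz": 0, "wx": 0, "wy": 0, "wz": 0}, {"tx": 0.016, "ty": -0.411, "tz": 0, "wx": 0, "wy": 0, "wz": 0}, {"tx": 0.016, "ty": -0.411, "tz": 0, "wx": 0, "wy": 0, "wz": 0}, {"tx": 0.016, "ty": -0.411, "tz": 0, "wx": 0, "wy": 0, "wz": 0}, {"tx": 0.016, "ty": -0.411, "tz": 0, "wx": 0, "wy": 0, "wz": 0}]}}

```text
time_s: 55.6
ee_pos: [0.6242, -0.2263, 0.2521]
tcp_rot: [-0.0, 0.051, 0.999, 0.0]
contact_force: [1.9, -0.5, -1.8]
finger_gap: 0.0075
```

```bash
cat > tankchk.py <<'E'
from h import *
# gradient profile across slots along tank y, at divider-top height, from top0 (empty tank)
c=np.array([.619,-.277]); x=np.array([.9945,-.1045]); y=np.array([.1045,.9945])
g=cv2.cvtColor(cv2.imread('pics/top0.png'),cv2.COLOR_BGR2GRAY).astype(float)
from scipy.ndimage import map_coordinates
ys=np.arange(-.01,.165,.001); acc=np.zeros_like(ys)
for xx in np.arange(-.05,.051,.005):
    P=np.array([px('top0',[*(c+xx*x+yy*y),.076]) for yy in ys]); acc+=map_coordinates(g,[P[:,1],P[:,0]],order=1)
acc/=21
from scipy.signal import find_peaks
p,_=find_peaks(acc,prominence=6); print('bright peaks y(mm):',[(int(round(ys[i]*1000)),int(acc[i])) for i in p])
E
python3 tankchk.py; python3 - <<'E'
from h import *
st()
E
```

```text
bright peaks y(mm): [(22, 166), (41, 172), (60, 174), (79, 174), (98, 173), (117, 173), (136, 172), (148, 213)]
55.6 tcp [ 0.6242 -0.2263  0.2521] yaw_y 84.2 z [-0.     0.001 -1.   ] F [ 1.9 -0.5 -1.8] gap 0.0075 q [ 0.77  0.43 -0.69  1.35  0.27  1.45  1.57]
```

>>> {"method": "drive_tool", "body": {"series": [{"tx": 0, "ty": -0.001, "tz": -0.08, "wx": 0, "wy": 0, "wz": 0}, {"tx": 0, "ty": -0.001, "tz": -0.14, "wx": 0, "wy": 0, "wz": 0}, {"tx": 0, "ty": -0.001, "tz": -0.19, "wx": 0, "wy": 0, "wz": 0}, {"tx": 0, "ty": -0.001, "tz": -0.23, "wx": 0, "wy": 0, "wz": 0}, {"tx": 0, "ty": -0.001, "tz": -0.27, "wx": 0, "wy": 0, "wz": 0}, {"tx": 0, "ty": -0.001, "tz": -0.31, "wx": 0, "wy": 0, "wz": 0}, {"tx": 0, "ty": -0.001, "tz": -0.35, "wx": 0, "wy": 0, "wz": 0}, {"tx": 0, "ty": -0.001, "tz": -0.37, "wx": 0, "wy": 0, "wz": 0}]}}

```text
time_s: 56.4
ee_pos: [0.6235, -0.228, 0.1022]
tcp_rot: [-0.001, 0.052, 0.999, 0.0]
contact_force: [-0.4, -0.9, -1.9]
finger_gap: 0.0077
```

>>> {"method": "drive_tool", "body": {"series": [{"tx": 0, "ty": 0, "tz": -0.01, "wx": 0, "wy": 0, "wz": 0}, {"tx": 0, "ty": 0, "tz": -0.02, "wx": 0, "wy": 0, "wz": 0}, {"tx": 0, "ty": 0, "tz": -0.024, "wx": 0, "wy": 0, "wz": 0}, {"tx": 0, "ty": 0, "tz": -0.024, "wx": 0, "wy": 0, "wz": 0}]}}

```text
time_s: 56.8
ee_pos: [0.6243, -0.2283, 0.0947]
tcp_rot: [0.0, 0.052, 0.999, -0.0]
contact_force: [0.3, 0.3, -2.1]
finger_gap: 0.0078
```

```bash
python3 - <<'E'
from h import *
st()
E
```

```text
56.8 tcp [ 0.6243 -0.2283  0.0947] yaw_y 84.1 z [ 0. -0. -1.] F [ 0.3  0.3 -2.1] gap 0.0078 q [ 0.76  0.54 -0.65  1.54  0.34  1.18  1.51]
```

>>> {"method": "drive_tool", "body": {"series": [{"tx": 0, "ty": 0, "tz": 0, "wx": 0, "wy": 0, "wz": 0}, {"tx": 0, "ty": 0, "tz": 0, "wx": 0, "wy": 0, "wz": 0}, {"tx": 0, "ty": 0, "tz": 0, "wx": 0, "wy": 0, "wz": 0}, {"tx": 0, "ty": 0, "tz": 0.05, "wx": 0, "wy": 0, "wz": 0}, {"tx": 0, "ty": 0, "tz": 0.12, "wx": 0, "wy": 0, "wz": 0}, {"tx": 0, "ty": 0, "tz": 0.24, "wx": 0, "wy": 0, "wz": 0}, {"tx": 0, "ty": 0, "tz": 0.36, "wx": 0, "wy": 0, "wz": 0}, {"tx": 0, "ty": 0, "tz": 0.4, "wx": 0, "wy": 0, "wz": 0}], "fingers": -0.54}}

```text
time_s: 57.6
ee_pos: [0.626, -0.2281, 0.2607]
tcp_rot: [0.004, 0.052, 0.999, -0.001]
contact_force: [1.0, 0.7, -0.2]
finger_gap: 0.02
```

>>> {"method": "drive_tool", "body": {"series": [{"tx": -0.12, "ty": 0.95, "tz": 0.05, "wx": 0, "wy": 0, "wz": 0.041}, {"tx": -0.12, "ty": 0.95, "tz": 0.05, "wx": 0, "wy": 0, "wz": 0.041}, {"tx": -0.12, "ty": 0.95, "tz": 0.05, "wx": 0, "wy": 0, "wz": 0.041}, {"tx": -0.12, "ty": 0.95, "tz": 0.05, "wx": 0, "wy": 0, "wz": 0.041}, {"tx": -0.12, "ty": 0.95, "tz": 0.05, "wx": 0, "wy": 0, "wz": 0.041}, {"tx": -0.12, "ty": 0.95, "tz": 0.05, "wx": 0, "wy": 0, "wz": 0.041}, {"tx": -0.12, "ty": 0.95, "tz": 0.05, "wx": 0, "wy": 0, "wz": 0.041}, {"tx": -0.12, "ty": 0.95, "tz": 0.05, "wx": 0, "wy": 0, "wz": 0.041}], "fingers": -0.31}}

```text
time_s: 58.4
ee_pos: [0.5749, 0.156, 0.2751]
tcp_rot: [0.0, -0.079, 0.997, 0.0]
contact_force: [0.7, 0.1, 0.6]
finger_gap: 0.0302
```

>>> {"method": "drive_tool", "body": {"series": [{"tx": -0.0635, "ty": 0.453, "tz": 0, "wx": 0, "wy": 0, "wz": 0}, {"tx": -0.0635, "ty": 0.453, "tz": 0, "wx": 0, "wy": 0, "wz": 0}, {"tx": -0.0635, "ty": 0.453, "tz": 0, "wx": 0, "wy": 0, "wz": 0}, {"tx": -0.0635, "ty": 0.453, "tz": 0, "wx": 0, "wy": 0, "wz": 0}, {"tx": -0.0635, "ty": 0.453, "tz": 0, "wx": 0, "wy": 0, "wz": 0}, {"tx": -0.0635, "ty": 0.453, "tz": 0, "wx": 0, "wy": 0, "wz": 0}, {"tx": -0.0635, "ty": 0.453, "tz": 0, "wx": 0, "wy": 0, "wz": 0}]}}

```text
time_s: 59.1
ee_pos: [0.5515, 0.3316, 0.2743]
tcp_rot: [0.0, -0.076, 0.997, -0.0]
contact_force: [0.8, -0.9, -0.3]
finger_gap: 0.0297
```

```bash
python3 - <<'E'
from h import *
st()
E
```

```text
59.1 tcp [0.5515 0.3316 0.2743] yaw_y 98.7 z [ 0.    -0.001 -1.   ] F [ 0.8 -0.9 -0.3] gap 0.0297 q [ 0.04  0.44 -0.92  1.36  0.35  1.5   0.87]
```

>>> {"method": "drive_tool", "body": {"series": [{"tx": 0, "ty": 0.003, "tz": -0.12, "wx": 0, "wy": 0, "wz": 0}, {"tx": 0, "ty": 0.003, "tz": -0.24, "wx": 0, "wy": 0, "wz": 0}, {"tx": 0, "ty": 0.003, "tz": -0.34, "wx": 0, "wy": 0, "wz": 0}, {"tx": 0, "ty": 0.003, "tz": -0.4, "wx": 0, "wy": 0, "wz": 0}, {"tx": 0, "ty": 0.003, "tz": -0.44, "wx": 0, "wy": 0, "wz": 0}, {"tx": 0, "ty": 0.003, "tz": -0.4545, "wx": 0, "wy": 0, "wz": 0}, {"tx": 0, "ty": 0.003, "tz": -0.4545, "wx": 0, "wy": 0, "wz": 0}, {"tx": 0, "ty": 0.003, "tz": -0.4545, "wx": 0, "wy": 0, "wz": 0}]}}

```text
time_s: 59.9
ee_pos: [0.5515, 0.3346, 0.0942]
tcp_rot: [0.001, -0.077, 0.997, 0.0]
contact_force: [-0.0, -0.5, 0.4]
finger_gap: 0.0296
```

>>> {"method": "drive_tool", "body": {"series": [{"tx": 0, "ty": 0, "tz": 0, "wx": 0, "wy": 0, "wz": 0}, {"tx": 0, "ty": 0, "tz": 0, "wx": 0, "wy": 0, "wz": 0}, {"tx": 0, "ty": 0, "tz": 0, "wx": 0, "wy": 0, "wz": 0}, {"tx": 0, "ty": 0, "tz": 0, "wx": 0, "wy": 0, "wz": 0}, {"tx": 0, "ty": 0, "tz": 0, "wx": 0, "wy": 0, "wz": 0}, {"tx": 0, "ty": 0, "tz": 0, "wx": 0, "wy": 0, "wz": 0}], "fingers": -1}}

```text
time_s: 60.5
ee_pos: [0.5509, 0.3344, 0.093]
tcp_rot: [0.0, -0.077, 0.997, 0.0]
contact_force: [-0.7, 0.9, 3.4]
finger_gap: 0.0079
```

```bash
python3 - <<'E'
from h import *
st()
E
```

```text
60.5 tcp [0.5509 0.3344 0.093 ] yaw_y 98.8 z [ 0.  0. -1.] F [-0.7  0.9  3.4] gap 0.0079 q [ 0.02  0.57 -0.86  1.59  0.45  1.19  0.79]
```

>>> {"method": "drive_tool", "body": {"series": [{"tx": 0, "ty": 0, "tz": 0.03, "wx": 0, "wy": 0, "wz": 0}, {"tx": 0, "ty": 0, "tz": 0.07, "wx": 0, "wy": 0, "wz": 0}, {"tx": 0, "ty": 0, "tz": 0.14, "wx": 0, "wy": 0, "wz": 0}, {"tx": 0, "ty": 0, "tz": 0.22, "wx": 0, "wy": 0, "wz": 0}, {"tx": 0, "ty": 0, "tz": 0.3, "wx": 0, "wy": 0, "wz": 0}, {"tx": 0, "ty": 0, "tz": 0.38, "wx": 0, "wy": 0, "wz": 0}, {"tx": 0, "ty": 0, "tz": 0.4, "wx": 0, "wy": 0, "wz": 0}]}}

```text
time_s: 61.2
ee_pos: [0.5515, 0.3356, 0.2579]
tcp_rot: [0.003, -0.077, 0.997, 0.001]
contact_force: [-0.0, 0.4, -1.3]
finger_gap: 0.0077
```

>>> {"method": "drive_tool", "body": {"series": [{"tx": 0.02, "ty": -0.11, "tz": 0, "wx": 0, "wy": 0, "wz": -0.005}, {"tx": 0.04, "ty": -0.22, "tz": 0, "wx": 0, "wy": 0, "wz": -0.01}, {"tx": 0.06, "ty": -0.33, "tz": 0, "wx": 0, "wy": 0, "wz": -0.016}, {"tx": 0.08, "ty": -0.44, "tz": 0, "wx": 0, "wy": 0, "wz": -0.022}, {"tx": 0.1, "ty": -0.55, "tz": 0, "wx": 0, "wy": 0, "wz": -0.028}, {"tx": 0.12, "ty": -0.66, "tz": 0, "wx": 0, "wy": 0, "wz": -0.034}, {"tx": 0.14, "ty": -0.77, "tz": 0, "wx": 0, "wy": 0, "wz": -0.041}, {"tx": 0.16, "ty": -0.88, "tz": 0, "wx": 0, "wy": 0, "wz": -0.041}]}}

```text
time_s: 62.0
ee_pos: [0.6145, -0.0196, 0.2527]
tcp_rot: [-0.0, 0.052, 0.999, -0.0]
contact_force: [1.2, 0.4, -2.3]
finger_gap: 0.0076
```

>>> {"method": "drive_tool", "body": {"series": [{"tx": 0.01, "ty": -0.11, "tz": 0, "wx": 0, "wy": 0, "wz": 0}, {"tx": 0.034, "ty": -0.22, "tz": 0, "wx": 0, "wy": 0, "wz": 0}, {"tx": 0.034, "ty": -0.33, "tz": 0, "wx": 0, "wy": 0, "wz": 0}, {"tx": 0.034, "ty": -0.4285, "tz": 0, "wx": 0, "wy": 0, "wz": 0}, {"tx": 0.034, "ty": -0.4285, "tz": 0, "wx": 0, "wy": 0, "wz": 0}, {"tx": 0.034, "ty": -0.4285, "tz": 0, "wx": 0, "wy": 0, "wz": 0}, {"tx": 0.034, "ty": -0.4285, "tz": 0, "wx": 0, "wy": 0, "wz": 0}]}}

```text
time_s: 62.7
ee_pos: [0.6284, -0.1876, 0.2527]
tcp_rot: [-0.0, 0.051, 0.999, 0.0]
contact_force: [-0.5, 0.7, -1.8]
finger_gap: 0.0081
```

```bash
cat >> h.py <<'E'
def ty():
    p=pose()[:3,3]; print('TCP in tank frame x,y mm',((p[:2]-[.619,-.277])@np.array([[.9945,.1045],[-.1045,.9945]])*1000).round(1))
E
python3 - <<'E'
from h import *
st(); ty()
E
```

```text
62.7 tcp [ 0.6284 -0.1876  0.2527] yaw_y 84.2 z [-0.     0.001 -1.   ] F [-0.5  0.7 -1.8] gap 0.0081 q [ 0.74  0.42 -0.72  1.37  0.27  1.45  1.5 ]
TCP in tank frame x,y mm [-0.  89.9]
```

>>> {"method": "drive_tool", "body": {"series": [{"tx": 0, "ty": -0.0035, "tz": -0.08, "wx": 0, "wy": 0, "wz": 0}, {"tx": 0, "ty": -0.0035, "tz": -0.14, "wx": 0, "wy": 0, "wz": 0}, {"tx": 0, "ty": -0.0035, "tz": -0.19, "wx": 0, "wy": 0, "wz": 0}, {"tx": 0, "ty": -0.0035, "tz": -0.23, "wx": 0, "wy": 0, "wz": 0}, {"tx": 0, "ty": -0.0035, "tz": -0.27, "wx": 0, "wy": 0, "wz": 0}, {"tx": 0, "ty": -0.0035, "tz": -0.31, "wx": 0, "wy": 0, "wz": 0}, {"tx": 0, "ty": -0.0035, "tz": -0.35, "wx": 0, "wy": 0, "wz": 0}, {"tx": 0, "ty": -0.0035, "tz": -0.37, "wx": 0, "wy": 0, "wz": 0}]}}

```text
time_s: 63.5
ee_pos: [0.6277, -0.1904, 0.1028]
tcp_rot: [-0.001, 0.052, 0.999, 0.0]
contact_force: [-0.1, -0.4, -1.7]
finger_gap: 0.0076
```

>>> {"method": "drive_tool", "body": {"series": [{"tx": 0, "ty": 0, "tz": -0.01, "wx": 0, "wy": 0, "wz": 0}, {"tx": 0, "ty": 0, "tz": -0.02, "wx": 0, "wy": 0, "wz": 0}, {"tx": 0, "ty": 0, "tz": -0.024, "wx": 0, "wy": 0, "wz": 0}, {"tx": 0, "ty": 0, "tz": -0.024, "wx": 0, "wy": 0, "wz": 0}]}}

```text
time_s: 63.9
ee_pos: [0.6285, -0.1907, 0.0953]
tcp_rot: [0.0, 0.052, 0.999, -0.0]
contact_force: [0.1, -0.0, -1.6]
finger_gap: 0.0076
```

```bash
python3 - <<'E'
from h import *
st(); ty()
E
```

```text
63.9 tcp [ 0.6285 -0.1907  0.0953] yaw_y 84.1 z [ 0. -0. -1.] F [ 0.1 -0.  -1.6] gap 0.0076 q [ 0.73  0.53 -0.68  1.56  0.35  1.17  1.45]
TCP in tank frame x,y mm [ 0.5 86.8]
```

>>> {"method": "drive_tool", "body": {"series": [{"tx": 0, "ty": 0, "tz": 0, "wx": 0, "wy": 0, "wz": 0}, {"tx": 0, "ty": 0, "tz": 0, "wx": 0, "wy": 0, "wz": 0}, {"tx": 0, "ty": 0, "tz": 0, "wx": 0, "wy": 0, "wz": 0}, {"tx": 0, "ty": 0, "tz": 0.05, "wx": 0, "wy": 0, "wz": 0}, {"tx": 0, "ty": 0, "tz": 0.12, "wx": 0, "wy": 0, "wz": 0}, {"tx": 0, "ty": 0, "tz": 0.24, "wx": 0, "wy": 0, "wz": 0}, {"tx": 0, "ty": 0, "tz": 0.36, "wx": 0, "wy": 0, "wz": 0}, {"tx": 0, "ty": 0, "tz": 0.4, "wx": 0, "wy": 0, "wz": 0}], "fingers": -0.54}}

```text
time_s: 64.7
ee_pos: [0.6302, -0.1904, 0.2612]
tcp_rot: [0.004, 0.052, 0.999, -0.001]
contact_force: [-0.1, 0.0, 1.1]
finger_gap: 0.0202
```

>>> {"method": "drive_tool", "body": {"series": [{"tx": -0.128, "ty": 0.95, "tz": 0.05, "wx": 0, "wy": 0, "wz": 0.041}, {"tx": -0.128, "ty": 0.95, "tz": 0.05, "wx": 0, "wy": 0, "wz": 0.041}, {"tx": -0.128, "ty": 0.95, "tz": 0.05, "wx": 0, "wy": 0, "wz": 0.041}, {"tx": -0.128, "ty": 0.95, "tz": 0.05, "wx": 0, "wy": 0, "wz": 0.041}, {"tx": -0.128, "ty": 0.95, "tz": 0.05, "wx": 0, "wy": 0, "wz": 0.041}, {"tx": -0.128, "ty": 0.95, "tz": 0.05, "wx": 0, "wy": 0, "wz": 0.041}, {"tx": -0.128, "ty": 0.95, "tz": 0.05, "wx": 0, "wy": 0, "wz": 0.041}, {"tx": -0.128, "ty": 0.95, "tz": 0.05, "wx": 0, "wy": 0, "wz": 0.041}], "fingers": -0.31}}

```text
time_s: 65.5
ee_pos: [0.5758, 0.1935, 0.2756]
tcp_rot: [0.0, -0.079, 0.997, 0.0]
contact_force: [1.2, -0.7, 0.3]
finger_gap: 0.0301
```

>>> {"method": "drive_tool", "body": {"series": [{"tx": -0.1, "ty": 0.581, "tz": 0, "wx": 0, "wy": 0, "wz": 0}, {"tx": -0.1, "ty": 0.581, "tz": 0, "wx": 0, "wy": 0, "wz": 0}, {"tx": -0.1, "ty": 0.581, "tz": 0, "wx": 0, "wy": 0, "wz": 0}, {"tx": -0.1, "ty": 0.581, "tz": 0, "wx": 0, "wy": 0, "wz": 0}, {"tx": -0.1, "ty": 0.581, "tz": 0, "wx": 0, "wy": 0, "wz": 0}, {"tx": -0.1, "ty": 0.581, "tz": 0, "wx": 0, "wy": 0, "wz": 0}, {"tx": -0.1, "ty": 0.581, "tz": 0, "wx": 0, "wy": 0, "wz": 0}, {"tx": -0.1, "ty": 0.581, "tz": 0, "wx": 0, "wy": 0, "wz": 0}]}}

```text
time_s: 66.3
ee_pos: [0.538, 0.4207, 0.2749]
tcp_rot: [0.0, -0.076, 0.997, -0.0]
contact_force: [-0.1, -0.4, -0.9]
finger_gap: 0.0299
```

```bash
python3 - <<'E'
from h import *
st()
E
```

```text
66.3 tcp [0.538  0.4207 0.2749] yaw_y 98.8 z [ 0.    -0.001 -1.   ] F [-0.1 -0.4 -0.9] gap 0.0299 q [-0.14  0.53 -0.91  1.25  0.41  1.55  0.73]
```

>>> {"method": "drive_tool", "body": {"series": [{"tx": 0, "ty": 0.004, "tz": -0.12, "wx": 0, "wy": 0, "wz": 0}, {"tx": 0, "ty": 0.004, "tz": -0.24, "wx": 0, "wy": 0, "wz": 0}, {"tx": 0, "ty": 0.004, "tz": -0.34, "wx": 0, "wy": 0, "wz": 0}, {"tx": 0, "ty": 0.004, "tz": -0.4, "wx": 0, "wy": 0, "wz": 0}, {"tx": 0, "ty": 0.004, "tz": -0.44, "wx": 0, "wy": 0, "wz": 0}, {"tx": 0, "ty": 0.004, "tz": -0.456, "wx": 0, "wy": 0, "wz": 0}, {"tx": 0, "ty": 0.004, "tz": -0.456, "wx": 0, "wy": 0, "wz": 0}, {"tx": 0, "ty": 0.004, "tz": -0.456, "wx": 0, "wy": 0, "wz": 0}]}}

```text
time_s: 67.1
ee_pos: [0.5379, 0.4238, 0.0943]
tcp_rot: [0.001, -0.077, 0.997, 0.001]
contact_force: [-0.3, 0.3, 0.3]
finger_gap: 0.0298
```

>>> {"method": "drive_tool", "body": {"series": [{"tx": 0, "ty": 0, "tz": 0, "wx": 0, "wy": 0, "wz": 0}, {"tx": 0, "ty": 0, "tz": 0, "wx": 0, "wy": 0, "wz": 0}, {"tx": 0, "ty": 0, "tz": 0, "wx": 0, "wy": 0, "wz": 0}, {"tx": 0, "ty": 0, "tz": 0, "wx": 0, "wy": 0, "wz": 0}, {"tx": 0, "ty": 0, "tz": 0, "wx": 0, "wy": 0, "wz": 0}, {"tx": 0, "ty": 0, "tz": 0, "wx": 0, "wy": 0, "wz": 0}], "fingers": -1}}

```text
time_s: 67.7
ee_pos: [0.5373, 0.4236, 0.0931]
tcp_rot: [0.0, -0.077, 0.997, 0.0]
contact_force: [-0.0, -0.9, 3.6]
finger_gap: 0.0079
```

```bash
python3 - <<'E'
from h import *
st()
E
```

```text
67.7 tcp [0.5373 0.4236 0.0931] yaw_y 98.8 z [ 0.  0. -1.] F [-0.  -0.9  3.6] gap 0.0079 q [-0.14  0.65 -0.86  1.48  0.5   1.24  0.66]
```

>>> {"method": "drive_tool", "body": {"series": [{"tx": 0, "ty": 0, "tz": 0.03, "wx": 0, "wy": 0, "wz": 0}, {"tx": 0, "ty": 0, "tz": 0.07, "wx": 0, "wy": 0, "wz": 0}, {"tx": 0, "ty": 0, "tz": 0.14, "wx": 0, "wy": 0, "wz": 0}, {"tx": 0, "ty": 0, "tz": 0.22, "wx": 0, "wy": 0, "wz": 0}, {"tx": 0, "ty": 0, "tz": 0.3, "wx": 0, "wy": 0, "wz": 0}, {"tx": 0, "ty": 0, "tz": 0.38, "wx": 0, "wy": 0, "wz": 0}, {"tx": 0, "ty": 0, "tz": 0.4, "wx": 0, "wy": 0, "wz": 0}]}}

```text
time_s: 68.4
ee_pos: [0.5376, 0.4248, 0.2581]
tcp_rot: [0.002, -0.077, 0.997, 0.002]
contact_force: [0.9, 0.8, -0.9]
finger_gap: 0.0076
```

>>> {"method": "drive_tool", "body": {"series": [{"tx": 0.02, "ty": -0.11, "tz": 0, "wx": 0, "wy": 0, "wz": -0.005}, {"tx": 0.04, "ty": -0.22, "tz": 0, "wx": 0, "wy": 0, "wz": -0.01}, {"tx": 0.06, "ty": -0.33, "tz": 0, "wx": 0, "wy": 0, "wz": -0.016}, {"tx": 0.08, "ty": -0.44, "tz": 0, "wx": 0, "wy": 0, "wz": -0.022}, {"tx": 0.1, "ty": -0.55, "tz": 0, "wx": 0, "wy": 0, "wz": -0.028}, {"tx": 0.12, "ty": -0.66, "tz": 0, "wx": 0, "wy": 0, "wz": -0.034}, {"tx": 0.14, "ty": -0.77, "tz": 0, "wx": 0, "wy": 0, "wz": -0.041}, {"tx": 0.16, "ty": -0.88, "tz": 0, "wx": 0, "wy": 0, "wz": -0.041}]}}

```text
time_s: 69.2
ee_pos: [0.6009, 0.0696, 0.2528]
tcp_rot: [-0.0, 0.052, 0.999, -0.0]
contact_force: [1.3, -0.9, -1.1]
finger_gap: 0.0077
```

>>> {"method": "drive_tool", "body": {"series": [{"tx": 0.02, "ty": -0.11, "tz": 0, "wx": 0, "wy": 0, "wz": 0}, {"tx": 0.04, "ty": -0.22, "tz": 0, "wx": 0, "wy": 0, "wz": 0}, {"tx": 0.06, "ty": -0.33, "tz": 0, "wx": 0, "wy": 0, "wz": 0}, {"tx": 0.077, "ty": -0.44, "tz": 0, "wx": 0, "wy": 0, "wz": 0}, {"tx": 0.077, "ty": -0.555, "tz": 0, "wx": 0, "wy": 0, "wz": 0}, {"tx": 0.077, "ty": -0.555, "tz": 0, "wx": 0, "wy": 0, "wz": 0}, {"tx": 0.077, "ty": -0.555, "tz": 0, "wx": 0, "wy": 0, "wz": 0}, {"tx": 0.077, "ty": -0.555, "tz": 0, "wx": 0, "wy": 0, "wz": 0}]}}

```text
time_s: 70.0
ee_pos: [0.6319, -0.1491, 0.2527]
tcp_rot: [-0.0, 0.051, 0.999, 0.0]
contact_force: [0.2, -0.0, -1.9]
finger_gap: 0.008
```

```bash
python3 - <<'E'
from h import *
st(); ty()
E
```

```text
70.0 tcp [ 0.6319 -0.1491  0.2527] yaw_y 84.2 z [-0.     0.001 -1.   ] F [ 0.2 -0.  -1.9] gap 0.008 q [ 0.71  0.41 -0.74  1.39  0.28  1.45  1.44]
TCP in tank frame x,y mm [ -0.6 128.5]
```

>>> {"method": "drive_tool", "body": {"series": [{"tx": 0, "ty": -0.001, "tz": -0.08, "wx": 0, "wy": 0, "wz": 0}, {"tx": 0, "ty": -0.001, "tz": -0.14, "wx": 0, "wy": 0, "wz": 0}, {"tx": 0, "ty": -0.001, "tz": -0.19, "wx": 0, "wy": 0, "wz": 0}, {"tx": 0, "ty": -0.001, "tz": -0.23, "wx": 0, "wy": 0, "wz": 0}, {"tx": 0, "ty": -0.001, "tz": -0.27, "wx": 0, "wy": 0, "wz": 0}, {"tx": 0, "ty": -0.001, "tz": -0.31, "wx": 0, "wy": 0, "wz": 0}, {"tx": 0, "ty": -0.001, "tz": -0.35, "wx": 0, "wy": 0, "wz": 0}, {"tx": 0, "ty": -0.001, "tz": -0.37, "wx": 0, "wy": 0, "wz": 0}]}}

```text
time_s: 70.8
ee_pos: [0.6313, -0.1509, 0.1028]
tcp_rot: [-0.001, 0.052, 0.999, 0.0]
contact_force: [-1.3, 0.4, -1.9]
finger_gap: 0.008
```

>>> {"method": "drive_tool", "body": {"series": [{"tx": 0, "ty": 0, "tz": -0.01, "wx": 0, "wy": 0, "wz": 0}, {"tx": 0, "ty": 0, "tz": -0.02, "wx": 0, "wy": 0, "wz": 0}, {"tx": 0, "ty": 0, "tz": -0.024, "wx": 0, "wy": 0, "wz": 0}, {"tx": 0, "ty": 0, "tz": -0.024, "wx": 0, "wy": 0, "wz": 0}]}}

```text
time_s: 71.2
ee_pos: [0.6322, -0.151, 0.0953]
tcp_rot: [0.0, 0.052, 0.999, -0.0]
contact_force: [-0.2, 0.3, -1.4]
finger_gap: 0.0076
```

```bash
python3 - <<'E'
from h import *
st(); ty()
E
```

```text
71.2 tcp [ 0.6322 -0.151   0.0953] yaw_y 84.1 z [ 0. -0. -1.] F [-0.2  0.3 -1.4] gap 0.0076 q [ 0.69  0.52 -0.7   1.58  0.36  1.17  1.38]
TCP in tank frame x,y mm [-1.000e-01  1.266e+02]
```

>>> {"method": "drive_tool", "body": {"series": [{"tx": 0, "ty": 0, "tz": 0, "wx": 0, "wy": 0, "wz": 0}, {"tx": 0, "ty": 0, "tz": 0, "wx": 0, "wy": 0, "wz": 0}, {"tx": 0, "ty": 0, "tz": 0, "wx": 0, "wy": 0, "wz": 0}, {"tx": 0, "ty": 0, "tz": 0.05, "wx": 0, "wy": 0, "wz": 0}, {"tx": 0, "ty": 0, "tz": 0.12, "wx": 0, "wy": 0, "wz": 0}, {"tx": 0, "ty": 0, "tz": 0.24, "wx": 0, "wy": 0, "wz": 0}, {"tx": 0, "ty": 0, "tz": 0.36, "wx": 0, "wy": 0, "wz": 0}, {"tx": 0, "ty": 0, "tz": 0.4, "wx": 0, "wy": 0, "wz": 0}], "fingers": -0.54}}

```text
time_s: 72.0
ee_pos: [0.6338, -0.1507, 0.2611]
tcp_rot: [0.004, 0.052, 0.999, -0.001]
contact_force: [1.3, -0.3, -0.3]
finger_gap: 0.02
```

>>> {"method": "drive_tool", "body": {"series": [{"tx": -0.2, "ty": 0.99, "tz": 0.07, "wx": 0, "wy": 0, "wz": 0.04}, {"tx": -0.2, "ty": 0.99, "tz": 0.07, "wx": 0, "wy": 0, "wz": 0.04}, {"tx": -0.2, "ty": 0.99, "tz": 0.07, "wx": 0, "wy": 0, "wz": 0.04}, {"tx": -0.2, "ty": 0.99, "tz": 0.07, "wx": 0, "wy": 0, "wz": 0.04}, {"tx": -0.2, "ty": 0.99, "tz": 0.07, "wx": 0, "wy": 0, "wz": 0.04}, {"tx": -0.2, "ty": 0.99, "tz": 0.07, "wx": 0, "wy": 0, "wz": 0.04}, {"tx": -0.2, "ty": 0.99, "tz": 0.07, "wx": 0, "wy": 0, "wz": 0.04}, {"tx": -0.2, "ty": 0.99, "tz": 0.07, "wx": 0, "wy": 0, "wz": 0.04}]}}

```text
time_s: 72.8
ee_pos: [0.5523, 0.2418, 0.283]
tcp_rot: [0.0, -0.074, 0.997, -0.0]
contact_force: [0.7, -0.4, -0.4]
finger_gap: 0.0201
```

>>> {"method": "drive_tool", "body": {"series": [{"tx": -0.05, "ty": 0.1, "tz": 0, "wx": 0, "wy": 0, "wz": 0}, {"tx": -0.05, "ty": 0.1, "tz": 0, "wx": 0, "wy": 0, "wz": 0}, {"tx": -0.05, "ty": 0.1, "tz": 0, "wx": 0, "wy": 0, "wz": 0}, {"tx": -0.05, "ty": 0.1, "tz": 0, "wx": 0, "wy": 0, "wz": 0}]}}

```text
time_s: 73.2
ee_pos: [0.5336, 0.2789, 0.2825]
tcp_rot: [0.0, -0.073, 0.997, -0.0]
contact_force: [-0.0, 0.4, -0.3]
finger_gap: 0.0201
```

```bash
python3 basket.py t30 | tail -13; python3 - <<'E'
from h import *
from scipy.ndimage import map_coordinates
from scipy.signal import find_peaks
s=snap('scene','s30'); t=cv2.imread('pics/t30.png')
c=np.array([.619,-.277]); x=np.array([.9945,-.1045]); y=np.array([.1045,.9945])
# plates: change against empty tank along y, at plate-top height
for f0,f in(('top0','t30'),('scene0','s30')):
    d=cv2.absdiff(cv2.imread(f'pics/{f0}.png'),cv2.imread(f'pics/{f}.png')).max(2).astype(float)
    ys=np.arange(.0,.145,.003); a=0
    for xx in np.arange(-.04,.041,.005):
        P=np.array([px(f,[*(c+xx*x+yy*y),.116]) for yy in ys]); a=a+map_coordinates(d,[P[:,1],P[:,0]],order=1)
    print(f,'diff at plate top vs y(mm):',[(int(round(q*1000)),int(v/17)) for q,v in zip(ys,a)])
# pick on mat: dark pixels in mat area of top
m=(t.max(2)<60); z=np.zeros_like(m); z[245:296,282:378]=1; v,u=np.nonzero(m&z); print('dark in mat',len(u),u.min() if len(u) else '',u.max() if len(u) else '',np.polyfit(u,v,1) if len(u)>5 else '')
if len(u)>5:
    p=np.polyfit(u,v,1)
    for uu in np.percentile(u,[1,99]): print('handle end',w('t30',uu,np.polyval(p,uu),.012)[:2].round(4))
hsv=cv2.cvtColor(t,cv2.COLOR_BGR2HSV)[249:292,287:373]; print('mat blue frac',((hsv[...,0]>100)&(hsv[...,0]<130)&(hsv[...,1]>90)).mean())
# template check of bystanders
t0=cv2.imread('pics/top0.png')
for n,(a,b,cc,d) in dict(bottle=(110,160,340,390),beaker=(122,180,208,262),tubes=(310,358,215,285),tank=(155,255,400,470)).items():
    r=cv2.matchTemplate(t[a-12:b+12,cc-12:d+12],t0[a:b,cc:d],cv2.TM_CCOEFF_NORMED); print(n,r.max().round(2),np.array(np.unravel_index(r.argmax(),r.shape))-12)
E
```

```text
+0.06  95 102 130 147 173 159 179 166 182 174 187 184 205 190 197
+0.05 121 108 137 137 147 138 125 151 135 129 127 153 162 160 183
+0.04  94 117 157 150 167 208 226 217 211 189 217 147 198 201 183
+0.03  94 114 148 189 216 152 191 215 153 158 192 158 183 167 199
+0.02  90 119 164 174  98  99 101 100 218 151 170 167 160 187 189
+0.01  94 112 181 106 111 111  90 100 100 195 159 141 176 168 191
-0.00  91 114 176  97 149 213  62 102  98 225 130 160 203 182 181
-0.01  96  90 198  97 105 100 102 105 100 213  91 150 193 194 190
-0.02  87  91 146 213 102 101 101  98 201 154  97 169 159 169 178
-0.03  84 121  70 206 226 155 177 217 167 105 150 142 176 167 189
-0.04  92 111 116  96 166 190 215 211 126  88 165 165 184 193 187
-0.05 112 121 156 144 162 114 114 104  89 156 184 160 173 173 190
-0.06  94 113 127 139 134 142 136 170 131 143 140 138 147 165 189
t30 diff at plate top vs y(mm): [(0, 30), (3, 42), (6, 43), (9, 54), (12, 24), (15, 26), (18, 16), (21, 17), (24, 16), (27, 16), (30, 23), (33, 23), (36, 13), (39, 13), (42, 12), (45, 64), (48, 71), (51, 45), (54, 19), (57, 11), (60, 19), (63
[... 313 characters left out ...]
 y(mm): [(0, 12), (3, 12), (6, 11), (9, 7), (12, 5), (15, 4), (18, 4), (21, 4), (24, 4), (27, 4), (30, 5), (33, 4), (36, 4), (39, 3), (42, 12), (45, 57), (48, 34), (51, 32), (54, 15), (57, 16), (60, 20), (63, 20), (66, 16), (69, 4), (72, 5), (75, 5), (78, 4), (81, 12), (84, 32), (87, 65), (90, 22), (93, 23), (96, 23), (99, 16), (102, 5), (105, 5), (108, 4), (111, 4), (114, 4), (117, 4), (120, 6), (123, 59), (126, 68), (129, 34), (132, 26), (135, 13), (138, 5), (141, 5), (144, 4)]
dark in mat 120 297 366 [-6.12133097e-03  2.68635458e+02]
handle end [0.483  0.1189]
handle end [ 0.4858 -0.0313]
mat blue frac 0.8023255813953488
bottle 1.0 [0 0]
beaker 1.0 [0 0]
tubes 0.06 [ 7 12]
tank 0.83 [0 0]
```

```bash
python3 - <<'E'
from h import *
t0=cv2.imread('pics/scene0.png'); t=cv2.imread('pics/s30.png')
a,b,c,d=150,200,322,390
r=cv2.matchTemplate(t[a-12:b+12,c-12:d+12],t0[a:b,c:d],cv2.TM_CCOEFF_NORMED); print('tubes scene',r.max().round(2),np.array(np.unravel_index(r.argmax(),r.shape))-12)
st(); print(bot.sign_off())
E
```

```text
tubes scene 0.97 [0 0]
73.3 tcp [0.5338 0.2785 0.2825] yaw_y 98.3 z [-0.    -0.001 -1.   ] F [ 0.7 -0.7  0.6] gap 0.0201 q [ 0.19  0.35 -0.96  1.46  0.29  1.48  0.95]
the job is handed in; nothing more can be done
None
```

I finished every step and handed the job in at 73 s of the 210 s allowed. The sign-off gives no verdict, so this rests on my own checks.

**What I did**
- **Basket:** it hangs by its lip on the end wall of the tank's undivided end.
- **Ring:** I freed it with the pick through the notch. The first lift did not free it and the ring dropped back into the groove. The second lift, with the tip about 74 mm up, brought it out over the lip.
- **Ring and screen:** both are in the hung basket, and the pick is back on its mat.
- **Plates:** there were three (rack slots 1, 2 and 4; slot 3 was empty). They stand in the tank slots at +50, +88 and +126 mm.

**Last checks**
- **Basket contents:** ring and screen lie near the basket's middle, and the top view did not change over the last 20 s.
- **Plates:** both fixed cameras show their top edges at about y = 48, 87 and 127 mm in the tank's frame.
- **Pick:** it lies within the mat.
- **Bystanders:** bottle and beaker match the first pictures with no shift. The tube rack disagreed: it did not match in the top view, where I think the arm or its shadow covered it, but matched in the scene view (0.97, no shift).

I had used up my 16 viewed pictures, so everything after the ring was freed was checked from pixel values and the robot's readings, not by eye. The finger gap on the ring's tang also read 6 mm rather than 8, but the ring held through the move.

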